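# Lid the sample tins and put them away in the specimen drawer

### The job

Put the clean sample tins away: set a lid squarely on every tin so that it sits fully seated and level, and stand all the lidded tins upright in the open drawer. Only when all are in, push the drawer home, without slamming it, until it seats at its catch. Any lid fits any tin, a spare lid may stay on the bench; leave the mould, jar and mallet where they are.

Things in the scene. Friction and masses are not known exactly. Their poses are not given: they have to be found in the camera images.
- tin1: an open round plain aluminium sample tin: outer diameter 64 mm, height 50 mm, wall 2.5 mm, bottom 4 mm, 0.1 to 0.16 kg; starts upright on the bench. Origin: centre of its underside; z up along its axis. Three or four of the four tins are there (None for the absent one).
- tin2: an open round plain aluminium sample tin: outer diameter 64 mm, height 50 mm, wall 2.5 mm, bottom 4 mm, 0.1 to 0.16 kg; starts upright on the bench. Origin: centre of its underside; z up along its axis. Three or four of the four tins are there (None for the absent one).
- tin3: an open round plain aluminium sample tin: outer diameter 64 mm, height 50 mm, wall 2.5 mm, bottom 4 mm, 0.1 to 0.16 kg; starts upright on the bench. Origin: centre of its underside; z up along its axis. Three or four of the four tins are there (None for the absent one).
- tin4: an open round plain aluminium sample tin: outer diameter 64 mm, height 50 mm, wall 2.5 mm, bottom 4 mm, 0.1 to 0.16 kg; starts upright on the bench. Origin: centre of its underside; z up along its axis. Three or four of the four tins are there (None for the absent one).
- lid1: a loose lid that fits any tin: aluminium flange 64 mm wide, 4 mm thick; plug below 53 mm wide, 7 mm deep (3 mm play all round in a tin's 59 mm mouth); black knob on top 20 mm wide, spanning 11 to 31 mm above the origin. 0.06 kg; starts on the bench, knob up. Origin: centre of the plug's underside, z up; seated, it is 43 mm above the tin's origin. Always four lids: with three tins one is spare.
- lid2: a loose lid that fits any tin: aluminium flange 64 mm wide, 4 mm thick; plug below 53 mm wide, 7 mm deep (3 mm play all round in a tin's 59 mm mouth); black knob on top 20 mm wide, spanning 11 to 31 mm above the origin. 0.06 kg; starts on the bench, knob up. Origin: centre of the plug's underside, z up; seated, it is 43 mm above the tin's origin. Always four lids: with three tins one is spare.
- lid3: a loose lid that fits any tin: aluminium flange 64 mm wide, 4 mm thick; plug below 53 mm wide, 7 mm deep (3 mm play all round in a tin's 59 mm mouth); black knob on top 20 mm wide, spanning 11 to 31 mm above the origin. 0.06 kg; starts on the bench, knob up. Origin: centre of the plug's underside, z up; seated, it is 43 mm above the tin's origin. Always four lids: with three tins one is spare.
- lid4: a loose lid that fits any tin: aluminium flange 64 mm wide, 4 mm thick; plug below 53 mm wide, 7 mm deep (3 mm play all round in a tin's 59 mm mouth); black knob on top 20 mm wide, spanning 11 to 31 mm above the origin. 0.06 kg; starts on the bench, knob up. Origin: centre of the plug's underside, z up; seated, it is 43 mm above the tin's origin. Always four lids: with three tins one is spare.
- cabinet: a fixed low grey steel cabinet, 260 mm deep (its x), 276 mm wide (y), 106 mm high, standing on the bench with its open front to the robot (its -x). Origin: middle of its front lower edge, on the bench; its x points away from the robot along the drawer's travel. It may be turned a little.
- drawer (a joint): how far the drawer stands open, in m: 0 home, 0.21 fully open; slides out along the cabinet's -x, starts 0.198 to 0.21 open, stays where left (friction 1.5 N). From about 12 mm off home a sprung roller pushes it back: 5 to 7 N in all gets it past; within the last 3 mm the roller draws it to its stop at 0 and holds it there.
- drawer_floor (a point): centre of the drawer's inner floor, upper face, 14 mm above the bench; axes as the cabinet's. The floor spans x -105 to +99 mm, y +-113 mm; side and back walls rise 30 mm; front panel 16 mm thick, inner face at x = -105 mm, top 85 mm above the floor. Shut, 82 mm of free height. The cabinet's front face is at x = -105 mm plus the drawer's opening.
- drawer_handle (a point): the middle of the drawer's bar handle, a horizontal steel bar 11 mm thick and 120 mm long (along the cabinet's y), 35 mm in front of the front panel, 76 mm above the bench; it can be pushed or pinched from above.
- mould: bystander: a heavy dark steel compaction mould, an open cylinder 94 mm diameter, 115 mm high; origin: centre of its underside.
- jar: bystander: a white plastic jar with a red cap, 66 mm diameter, 90 mm high; origin: centre of its underside.
- mallet: bystander: a hand mallet lying on the bench near the right-hand edge of the work; origin: near its middle, its length along its x.
Mind the look-alikes: they are no part of the job. Leave any brown, green or orange look-alike of the lid2 alone.

How it is judged:
On the way, in this order (a step that is already met when the one before it is completed fails the run):
1. every tin stands in the open drawer with a lid seated on it (x of tin1 in the frame of drawer_floor between -0.08 and 0.08 m and y of tin1 in the frame of drawer_floor between -0.09 and 0.09 m and z of tin1 in the frame of drawer_floor between -0.005 and 0.006 m and angle between each of tin1, tin2, tin3, tin4's own z axis and vertical below 0.08 rad and ((horizontal distance between lid1 and tin1 below 0.006 m and z of lid1 in the frame of tin1 between 0.04 and 0.046 m and angle between lid1's own z axis and vertical below 0.08 rad) or (horizontal distance between lid2 and tin1 below 0.006 m and z of lid2 in the frame of tin1 between 0.04 and 0.046 m and angle between lid2's own z axis and vertical below 0.08 rad) or (horizontal distance between lid3 and tin1 below 0.006 m and z of lid3 in the frame of tin1 between 0.04 and 0.046 m and angle between lid3's own z axis and vertical below 0.08 rad) or (horizontal distance between lid4 and tin1 below 0.006 m and z of lid4 in the frame of tin1 between 0.04 and 0.046 m and angle between lid4's own z axis and vertical below 0.08 rad)) and x of tin2 in the frame of drawer_floor between -0.08 and 0.08 m and y of tin2 in the frame of drawer_floor between -0.09 and 0.09 m and z of tin2 in the frame of drawer_floor between -0.005 and 0.006 m and ((horizontal distance between lid1 and tin2 below 0.006 m and z of lid1 in the frame of tin2 between 0.04 and 0.046 m and angle between lid1's own z axis and vertical below 0.08 rad) or (horizontal distance between lid2 and tin2 below 0.006 m and z of lid2 in the frame of tin2 between 0.04 and 0.046 m and angle between lid2's own z axis and vertical below 0.08 rad) or (horizontal distance between lid3 and tin2 below 0.006 m and z of lid3 in the frame of tin2 between 0.04 and 0.046 m and angle between lid3's own z axis and vertical below 0.08 rad) or (horizontal distance between lid4 and tin2 below 0.006 m and z of lid4 in the frame of tin2 between 0.04 and 0.046 m and angle between lid4's own z axis and vertical below 0.08 rad)) and x of tin3 in the frame of drawer_floor between -0.08 and 0.08 m and y of tin3 in the frame of drawer_floor between -0.09 and 0.09 m and z of tin3 in the frame of drawer_floor between -0.005 and 0.006 m and ((horizontal distance between lid1 and tin3 below 0.006 m and z of lid1 in the frame of tin3 between 0.04 and 0.046 m and angle between lid1's own z axis and vertical below 0.08 rad) or (horizontal distance between lid2 and tin3 below 0.006 m and z of lid2 in the frame of tin3 between 0.04 and 0.046 m and angle between lid2's own z axis and vertical below 0.08 rad) or (horizontal distance between lid3 and tin3 below 0.006 m and z of lid3 in the frame of tin3 between 0.04 and 0.046 m and angle between lid3's own z axis and vertical below 0.08 rad) or (horizontal distance between lid4 and tin3 below 0.006 m and z of lid4 in the frame of tin3 between 0.04 and 0.046 m and angle between lid4's own z axis and vertical below 0.08 rad)) and x of tin4 in the frame of drawer_floor between -0.08 and 0.08 m and y of tin4 in the frame of drawer_floor between -0.09 and 0.09 m and z of tin4 in the frame of drawer_floor between -0.005 and 0.006 m and ((horizontal distance between lid1 and tin4 below 0.006 m and z of lid1 in the frame of tin4 between 0.04 and 0.046 m and angle between lid1's own z axis and vertical below 0.08 rad) or (horizontal distance between lid2 and tin4 below 0.006 m and z of lid2 in the frame of tin4 between 0.04 and 0.046 m and angle between lid2's own z axis and vertical below 0.08 rad) or (horizontal distance between lid3 and tin4 below 0.006 m and z of lid3 in the frame of tin4 between 0.04 and 0.046 m and angle between lid3's own z axis and vertical below 0.08 rad) or (horizontal distance between lid4 and tin4 below 0.006 m and z of lid4 in the frame of tin4 between 0.04 and 0.046 m and angle between lid4's own z axis and vertical below 0.08 rad)) and value of joint drawer above 0.1 m), for 0.2 s.
2. the drawer is then pushed home to its detent (value of joint drawer below 0.003 m), for 0.3 s.
At the end, for the whole second after the job is handed in: Every tin that is there stands upright (within 0.08 rad) on the drawer's floor with a lid seated on it (lid origin 40 to 46 mm above the tin's, within 6 mm of its axis, level within 0.08 rad), at rest, and the drawer is within 3 mm of home (x of tin1 in the frame of drawer_floor between -0.08 and 0.08 m and y of tin1 in the frame of drawer_floor between -0.09 and 0.09 m and z of tin1 in the frame of drawer_floor between -0.005 and 0.006 m and angle between each of tin1, tin2, tin3, tin4's own z axis and vertical below 0.08 rad and ((horizontal distance between lid1 and tin1 below 0.006 m and z of lid1 in the frame of tin1 between 0.04 and 0.046 m and angle between lid1's own z axis and vertical below 0.08 rad) or (horizontal distance between lid2 and tin1 below 0.006 m and z of lid2 in the frame of tin1 between 0.04 and 0.046 m and angle between lid2's own z axis and vertical below 0.08 rad) or (horizontal distance between lid3 and tin1 below 0.006 m and z of lid3 in the frame of tin1 between 0.04 and 0.046 m and angle between lid3's own z axis and vertical below 0.08 rad) or (horizontal distance between lid4 and tin1 below 0.006 m and z of lid4 in the frame of tin1 between 0.04 and 0.046 m and angle between lid4's own z axis and vertical below 0.08 rad)) and x of tin2 in the frame of drawer_floor between -0.08 and 0.08 m and y of tin2 in the frame of drawer_floor between -0.09 and 0.09 m and z of tin2 in the frame of drawer_floor between -0.005 and 0.006 m and ((horizontal distance between lid1 and tin2 below 0.006 m and z of lid1 in the frame of tin2 between 0.04 and 0.046 m and angle between lid1's own z axis and vertical below 0.08 rad) or (horizontal distance between lid2 and tin2 below 0.006 m and z of lid2 in the frame of tin2 between 0.04 and 0.046 m and angle between lid2's own z axis and vertical below 0.08 rad) or (horizontal distance between lid3 and tin2 below 0.006 m and z of lid3 in the frame of tin2 between 0.04 and 0.046 m and angle between lid3's own z axis and vertical below 0.08 rad) or (horizontal distance between lid4 and tin2 below 0.006 m and z of lid4 in the frame of tin2 between 0.04 and 0.046 m and angle between lid4's own z axis and vertical below 0.08 rad)) and x of tin3 in the frame of drawer_floor between -0.08 and 0.08 m and y of tin3 in the frame of drawer_floor between -0.09 and 0.09 m and z of tin3 in the frame of drawer_floor between -0.005 and 0.006 m and ((horizontal distance between lid1 and tin3 below 0.006 m and z of lid1 in the frame of tin3 between 0.04 and 0.046 m and angle between lid1's own z axis and vertical below 0.08 rad) or (horizontal distance between lid2 and tin3 below 0.006 m and z of lid2 in the frame of tin3 between 0.04 and 0.046 m and angle between lid2's own z axis and vertical below 0.08 rad) or (horizontal distance between lid3 and tin3 below 0.006 m and z of lid3 in the frame of tin3 between 0.04 and 0.046 m and angle between lid3's own z axis and vertical below 0.08 rad) or (horizontal distance between lid4 and tin3 below 0.006 m and z of lid4 in the frame of tin3 between 0.04 and 0.046 m and angle between lid4's own z axis and vertical below 0.08 rad)) and x of tin4 in the frame of drawer_floor between -0.08 and 0.08 m and y of tin4 in the frame of drawer_floor between -0.09 and 0.09 m and z of tin4 in the frame of drawer_floor between -0.005 and 0.006 m and ((horizontal distance between lid1 and tin4 below 0.006 m and z of lid1 in the frame of tin4 between 0.04 and 0.046 m and angle between lid1's own z axis and vertical below 0.08 rad) or (horizontal distance between lid2 and tin4 below 0.006 m and z of lid2 in the frame of tin4 between 0.04 and 0.046 m and angle between lid2's own z axis and vertical below 0.08 rad) or (horizontal distance between lid3 and tin4 below 0.006 m and z of lid3 in the frame of tin4 between 0.04 and 0.046 m and angle between lid3's own z axis and vertical below 0.08 rad) or (horizontal distance between lid4 and tin4 below 0.006 m and z of lid4 in the frame of tin4 between 0.04 and 0.046 m and angle between lid4's own z axis and vertical below 0.08 rad)) and value of joint drawer below 0.003 m and linear speed of each of tin1, tin2, tin3, tin4 below 0.02 m/s); the robot touches nothing.
It fails at once if the mould, jar or mallet is shifted more than 30 mm (distance of any of mould, jar, mallet from where it was at the start of the episode above 0.03 m).
It fails at once if the drawer is slammed (faster than 0.5 m/s inwards) (velocity of joint drawer below -0.5 m/s).
Of tin1, tin2, tin3, tin4 only 3 to 4 are there at a start; the rules pass over those that are not, and their reading is None.
At some moment in a run one of tin1, tin2, tin3, tin4 may be knocked a few centimetres aside while the robot is not near it.
It also fails if it takes over 210 s, if anything falls off the work surface, if the arm or the gripper's body presses on something with over 40 N, if the wrist force passes 120 N, or if a joint passes its speed limit or range.

### The arm

A 6-joint arm with a two-finger parallel gripper is mounted at the origin on the work surface. World frame = base frame: x ahead of the robot, y to its left, z up, the work surface at z = 0. Lengths are in m, angles in rad, forces in N, time in s.
With the tool pointing down it reaches from about 0.225 to 0.875 m from the base axis. Payload 3.4 kg.
Tool frame: the origin (TCP) lies midway between the tips of the shut fingers; the grasp point (between the pads) lies 19 mm behind it; z points along the fingers, y is the line along which they close (so a half turn about z gives the same grasp; the last joint's range is limited). The gripper opens to 85 mm and grips with 20 to 120 N. Pads are 22 mm wide; open, the fingers measure 114 mm over their backs; the gripper's body (76 mm by 85 mm) begins 54 mm behind the grasp point. The pads swing forward as they close: fully open they stand 13 mm farther back than shut.
Start: joints at [-0.121, 0.276, 1.505, -0, 1.361, -0.121], TCP at [0.575, -0, 0.231] pointing down, gripper open.
Joint ranges: [-2.89, 2.89], [-0.75, 2.08], [0.22, 2.7], [-1.18, 4.32], [0.11, 2.71], [-2.7, 2.7]. Speed limits (rad/s): [2.57, 2.57, 3.14, 3.14, 3.14, 3.14].

### API

Orientations are given as a unit quaternion [x, y, z, w].
In Python, from rig import manip, vision, sign_off gives the robot as it stands.
- The arm moves only by the tool play_rows, never from a script. Its argument "moves" is a list of rows, each an object of numbers: "tx", "ty", "tz": the shift along the world's x, y, z in m; "wx", "wy", "wz": the turn, a rotation vector about the world's x, y, z in degrees; "fingers": the opening, from 0 (shut) to 1 (fully open). In form: [{"tx": .., "ty": .., "tz": .., "wx": .., "wy": .., "wz": .., "fingers": ..}, ...]. A call has 1 to 8 rows; each row shifts and turns the commanded pose from where the row before left it; what a row does not reach is not made up. A row lasts 1/12 s, in which the tool goes at most 41.7 mm and 7.16 degrees, less where a joint would pass 70% of its speed; a pose out of reach is approached as far as the arm can. A call with a gripper value outside its range is refused whole. The fingers move at their own pace and stop on an object; "grip_force" is the grip in N (left out, the last holds). Time passes only in rows, so rows that do not move let the fingers close. It gives the time, the measured TCP pose, the force, the opening and the grip force at its end, in the units of the state.
- manip.get_obs(): the state, without advancing time (a new reading comes with each control period).
- vision.camera(name): name is "scene" or "side" or "wrist"; returns the picture (420x560x3 uint8, red, green, blue); there is no depth.
- vision.calibration(name): a dict with "vertical_fov" (degrees; the focal length in pixels is half the picture's height over the tangent of half this angle, whatever the lens; pixels are square), "cx", "cy" (the principal point, pixels), "R" (3x3) and "t" (3): a world point X has camera coordinates R X + t. Camera axes: x right, y down, z forward; pixel columns grow to the right and rows downward; lengths in m; the calibration is good to about 2 mm. A picture is of the moment at which its call begins: read the wrist's pose just before it. calibration takes no time and is no camera call; for the wrist camera it gives the pose at the moment of the call.
- sign_off(): hands the job in; it is judged then, once.
Trained networks look in the newest picture that a camera, given by its name, has taken for a name from the list of things; names that differ only in an ending like _2 or _b are one class to them, and where a whole thing is asked for, a point or a joint stands for the part that bears it (a point fixed in the world has none). Each returns a list of dicts, best first, with "score" (0 to 1); they miss things now and then, are a little off and sometimes report something else, mostly with a low value. They report only what shows in the picture. A call takes as long as a camera call. They do not tell look-alikes from the thing itself.
- vision.search_frame(camera, query): "point" ([column, row] in pixels, amid what is visible of it).
- vision.masks_of(camera, query): "region" (420x560 bool, what is visible of it) and "point" ([column, row] in pixels, amid what is visible of it).
The state is a dict: "clock": time; "qpos": joint angles; "joint_vel": joint speeds; "tau": joint torques, N m; "position": TCP position; "tool_rot": TCP orientation; "force": force on the tool from outside, world axes, zero at the start; "wrist_torque": the same for the moment, N m; "finger_gap": opening from 0.0 (shut) to 1.0 (fully open); "grip_force": force on a finger pad.
Only numpy, scipy, OpenCV 4.12 (cv2) and the standard library are available. Lean on these libraries where they do the work, as an engineer would, in place of code of your own. Each camera call takes 0.05 s, during which the arm holds its last target. There are 200 camera calls.

## Working session

There is one attempt and no reset: what is moved stays moved. The work goes in short steps, Python scripts to look and compute and a tool call to move; the robot and the scene stay as the last step left them, time stands still between calls to the robot, and variables do not carry over. Pictures are saved under pics/ and viewed, at most 14 in all, crops included, and the job is handed in when it is done.

Besides the shell and the picture viewer there is one more tool, called by a JSON object that holds its "name" and its "arguments". play_rows: Moves the arm, as the interface text tells. Its arguments: {"type":"object","properties":{"moves":{"type":"array","items":{"type":"object","properties":{"tx":{"type":"number"},"ty":{"type":"number"},"tz":{"type":"number"},"wx":{"type":"number"},"wy":{"type":"number"},"wz":{"type":"number"},"fingers":{"type":"number"}}}},"grip_force":{"type":"number"}},"required":["moves"]}

```bash
mkdir -p pics
cat > h.py <<'E'
import numpy as np, cv2
from rig import manip, vision, sign_off
def cal(n):
    c=vision.calibration(n); f=210/np.tan(np.radians(c["vertical_fov"])/2)
    return f,c["cx"],c["cy"],np.array(c["R"]),np.array(c["t"])
def ray(n,uv,z,c=None):
    f,cx,cy,R,t=c or cal(n); d=R.T@np.array([(uv[0]-cx)/f,(uv[1]-cy)/f,1]); o=-R.T@t
    return o+d*(z-o[2])/d[2]
def proj(n,X,c=None):
    f,cx,cy,R,t=c or cal(n); p=R@np.array(X)+t; return np.array([f*p[0]/p[2]+cx,f*p[1]/p[2]+cy])
def shot(n,name):
    im=vision.camera(n); cv2.imwrite(f"pics/{name}.png",im[:,:,::-1]); return im
E
python3 - <<'E'
from h import *
a=[shot(n,"a_"+n) for n in("scene","side","wrist")]
cv2.imwrite("pics/a.png",np.hstack(a[:2])[:,:,::-1])
for n in("scene","side","wrist"):
    c=cal(n); print(n,c[0],c[1:3],-c[3].T@c[4])
for n in("scene","side"):
  for q in("tin1","lid1","cabinet","drawer_handle","mould","jar","mallet"):
    print(n,q,[(np.round(d["point"]).astype(int).tolist(),round(d["score"],2)) for d in vision.search_frame(n,q)])
s=manip.get_obs();print(s["clock"],s["tool_rot"])
E
```

```text
scene 404.92395538143626 (286.2649480968575, 211.73902064982255) [1.02664424 0.50473617 0.94538041]
side 403.84026514351694 (281.8496629453586, 207.51454738181494) [-0.04726852 -0.77098355  0.7250829 ]
wrist 351.8542318034639 (282.3310608120687, 205.49246946639101) [0.5748519  0.06960784 0.37398028]
scene tin1 [([251, 200], 0.76), ([327, 223], 0.73), ([252, 245], 0.69), ([267, 220], 0.56)]
scene lid1 [([292, 238], 0.8), ([247, 178], 0.75), ([281, 190], 0.58), ([278, 166], 0.58)]
scene cabinet [([313, 333], 0.94)]
scene drawer_handle [([371, 295], 0.82)]
scene mould [([228, 269], 0.68)]
scene jar [([213, 220], 0.81), ([313, 336], 0.2)]
scene mallet [([218, 189], 0.83), ([254, 243], 0.59)]
side tin1 [([321, 216], 0.77), ([240, 238], 0.74), ([306, 233], 0.7), ([362, 221], 0.42)]
side lid1 [([266, 312], 0.87), ([241, 285], 0.77), ([323, 322], 0.76), ([302, 283], 0.71), ([279, 223], 0.7), ([278, 263], 0.68), ([355, 299], 0.57)]
side cabinet [([248, 169], 0.69)]
side drawer_handle [([213, 185], 0.75)]
side mould [([323, 179], 0.86)]
side jar [([367, 221], 0.71)]
side mallet [([404, 292], 0.93), ([248, 171], 0.26)]
0.85 [7.07102092e-01 7.07111469e-01 3.15371935e-05 3.48755343e-05]
```

View pics/a_scene.png

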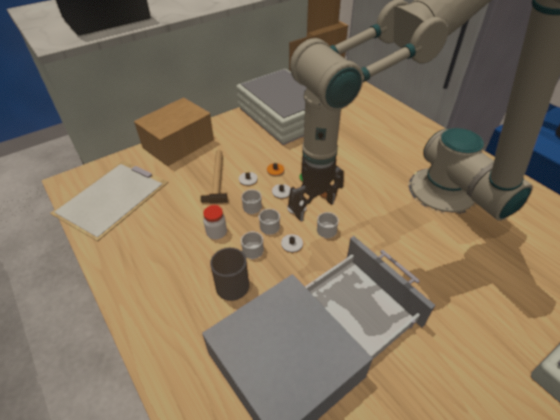

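View pics/a_side.png

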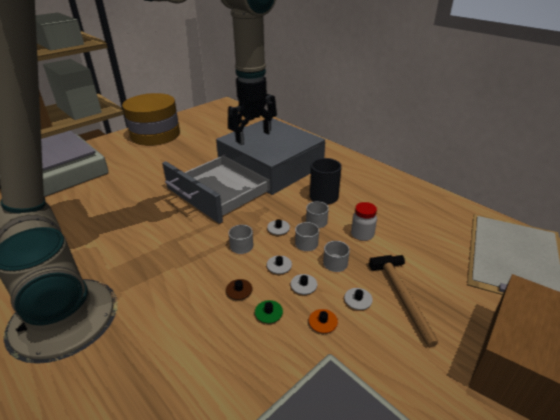

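```bash
cat >> h.py <<'E'
from scipy.optimize import least_squares
th=np.linspace(0,2*np.pi,40,endpoint=False)
def circ(p,r,z): return np.c_[p[0]+r*np.cos(th),p[1]+r*np.sin(th),np.full(40,z)]
PARTS={"tin":[[(32,0),(32,50)]],"lid":[[(32,7),(32,11)],[(26.5,0),(26.5,7)],[(10,11),(10,31)]]}
def silh(c,kind,p,z0=0):
    S=4;m=np.zeros((420*S,560*S),np.uint8)
    for part in PARTS[kind]:
        P=np.vstack([circ(p,r/1000,z0+z/1000) for r,z in part])
        f,cx,cy,R,t=c;q=P@R.T+t;uv=(q[:,:2]/q[:,2:]*f+[cx+.5,cy+.5])*S
        cv2.fillConvexPoly(m,cv2.convexHull(uv.astype(np.int32)),1)
    return m
def cen(m,S=1):
    M=cv2.moments(m.astype(np.uint8),True);return np.array([M["m10"]/M["m00"],M["m01"]/M["m00"]])/S-(.5-.5/S if S>1 else 0),M["m00"]/S/S
def locate(n,mask,kind,z0=0,c=None):
    c=c or cal(n);tgt,A=cen(mask);p=ray(n,tgt,z0+.02,c)[:2]
    for _ in range(5):
        q,A2=cen(silh(c,kind,p,z0),4); p=p+ray(n,tgt,z0+.02,c)[:2]-ray(n,q-.5,z0+.02,c)[:2]
    return p,A/A2
def find(n,kind,im=None,z0=0,off=(0,0)):
    c=cal(n);out=[]
    for d in vision.masks_of(n,kind+"1"):
        m=d["region"]
        if m.sum()<30: continue
        p,a=locate(n,m,kind,z0,c); col=np.median(im[m],0).astype(int).tolist() if im is not None else None
        out.append((np.round(d["point"]).astype(int).tolist(),round(d["score"],2),np.round(p,4).tolist(),round(a,2),col))
    return out
E
python3 - <<'E'
from h import *
for n in("side","scene"):
    im=vision.camera(n)
    for k in("tin","lid"):
        print(n,k); [print(" ",*o) for o in find(n,k,im)]
    f,cx,cy,R,t=cal(n)
    for q in ("cabinet","drawer_handle"):
        for d in vision.masks_of(n,q)[:1]:
            cnt=max(cv2.findContours(d["region"].astype(np.uint8),0,2)[0],key=cv2.contourArea)
            print(q,cv2.approxPolyDP(cnt,4,True)[:,0].tolist())
    for q,k in(("mould",.057),("jar",.045),("mallet",.01)):
        d=vision.search_frame(n,q)
        if d: print(q,ray(n,d[0]["point"],k).round(3))
E
```

```text
side tin
  [240, 239] 0.95 [0.4397, -0.0914] 0.97 [72, 71, 69]
  [319, 213] 0.87 [0.6715, -0.1554] 0.85 [72, 71, 70]
  [336, 255] 0.77 [0.5715, -0.3104] 1.01 [72, 71, 68]
  [308, 236] 0.76 [0.5747, -0.2069] 1.0 [74, 72, 69]
side lid
  [268, 314] 0.83 [0.3387, -0.3144] 0.95 [12, 81, 26]
  [357, 301] 0.81 [0.5144, -0.43] 0.93 [134, 129, 125]
  [241, 287] 0.73 [0.3311, -0.2144] 0.93 [58, 28, 10]
  [321, 322] 0.69 [0.4083, -0.4148] 0.95 [142, 60, 1]
  [279, 223] 0.53 [0.5624, -0.1074] 0.9 [129, 124, 119]
cabinet [[325, 141], [275, 119], [265, 133], [259, 121], [243, 128], [242, 145], [233, 133], [218, 137], [216, 157], [182, 171], [163, 162], [164, 182], [220, 222], [226, 212], [305, 177], [310, 162], [323, 156]]
drawer_handle [[164, 162], [167, 187], [218, 221], [269, 187], [267, 178], [225, 156], [184, 171]]
mould [ 0.798 -0.073  0.057]
jar [ 0.719 -0.29   0.045]
mallet [ 0.604 -0.492  0.01 ]
scene tin
  [327, 226] 0.91 [0.4415, -0.0855] 0.9 [108, 100, 91]
  [269, 220] 0.86 [0.5745, -0.2007] 0.91 [110, 102, 93]
  [252, 245] 0.75 [0.6662, -0.155] 0.99 [110, 102, 93]
  [248, 198] 0.62 [0.5721, -0.3063] 0.98 [111, 101, 92]
scene lid
  [293, 239] 0.78 [0.5622, -0.1017] 0.78 [176, 169, 158]
  [275, 168] 0.69 [0.4067, -0.4091] 1.09 [171, 104, 35]
  [247, 179] 0.65 [0.5122, -0.4237] 0.85 [171, 163, 151]
  [279, 189] 0.48 [0.4548, -0.3094] 0.92 [172, 160, 147]
cabinet [[418, 279], [385, 250], [377, 255], [352, 237], [347, 256], [307, 283], [294, 275], [205, 330], [205, 345], [252, 419], [320, 419], [366, 376], [372, 359], [414, 322], [427, 322], [434, 303], [413, 286]]
drawer_handle [[352, 237], [346, 258], [307, 288], [375, 357], [414, 324], [424, 326], [434, 304], [412, 284], [419, 280], [404, 266]]
mould [ 0.774 -0.089  0.057]
jar [ 0.716 -0.285  0.045]
mallet [ 0.431 -0.1    0.01 ]
```

Run:
```python
from h import *
a=cv2.imread("pics/a_scene.png")[225:395,200:440]; b=cv2.imread("pics/a_side.png")[115:235,155:345]
a=cv2.resize(a,None,fx=2.4,fy=2.4,interpolation=2); b=cv2.resize(b,None,fx=2.1,fy=2.1,interpolation=2)
a=cv2.resize(cv2.imread("pics/a_scene.png")[225:395,200:440],(480,340),interpolation=2)
b=cv2.resize(cv2.imread("pics/a_side.png")[115:235,155:345],(399,252),interpolation=2)
m=np.zeros((600,480,3),np.uint8);m[:340]=a;m[345:597,:399]=b
cv2.imwrite("pics/b.png",m)
print("sc")
for uv in((294,275),(205,330),(366,376)): print(uv,ray("scene",uv,.106).round(3))
for uv in((352,238),(432,303)): print(uv,ray("scene",uv,.099).round(3))
for uv in((164,164),(222,212)): print(uv,ray("side",uv,.099).round(3))
for uv in((325,141),(275,119),(218,137)): print(uv,ray("side",uv,.106).round(3))
im=cv2.imread("pics/a_side.png")[:,:,::-1]
for uv in((279,266),(304,286)): print("lid",uv,ray("side",uv,.012).round(3))
```

```text
sc
(294, 275) [0.667 0.046 0.106]
(205, 330) [0.917 0.048 0.106]
(366, 376) [0.696 0.334 0.106]
(352, 238) [0.464 0.037 0.099]
(432, 303) [0.445 0.298 0.099]
(164, 164) [0.442 0.289 0.099]
(222, 212) [ 0.421 -0.042  0.099]
(325, 141) [0.914 0.036 0.106]
(275, 119) [0.916 0.29  0.106]
(218, 137) [0.67  0.315 0.106]
lid (279, 266) [ 0.453 -0.226  0.012]
lid (304, 286) [ 0.449 -0.317  0.012]
```

View pics/b.png

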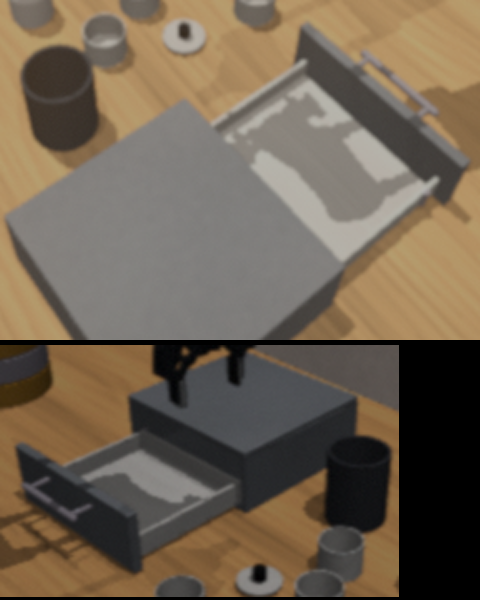

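Run:
```python
from h import *
P={"scene":[((291.5,275),(0,-.138,.106)),((372,356),(0,.138,.106)),((203.5,334),(.26,-.138,.106))],
"side":[((271.7,166.9),(0,-.138,.106)),((216.9,140.2),(0,.138,.106)),((325,140.7),(.26,-.138,.106))]}
C={n:cal(n) for n in P}
def W(p,X): c,s=np.cos(p[2]),np.sin(p[2]); return (p[0]+c*X[0]-s*X[1],p[1]+s*X[0]+c*X[1],X[2])
f=lambda p:np.concatenate([proj(n,W(p,X),C[n])-uv for n in P for uv,X in P[n]])
r=least_squares(f,[.67,.18,0],loss="soft_l1");p=r.x;print(p,f(p).round(1))
def loc(w):
    c,s=np.cos(p[2]),np.sin(p[2]);d=np.array(w[:2])-p[:2];return (c*d[0]+s*d[1],-s*d[0]+c*d[1])
# panel top outer/inner edges: cabinet coords
for n,uv in(("scene",(352.5,238.5)),("scene",(434,306)),("side",(163.6,163.6)),("side",(219.3,195))):
    print(n,uv,np.round(loc(ray(n,uv,.099,C[n])),4))
for n in P:
    for x,y in((-.327+.105+.105-.1,-.1),):pass
D=.205
for n in P: # predicted pixels: panel top corners front & back, floor corners
    for X in((-D-.016,-.12,.099),(-D-.016,.12,.099),(-D,-.113,.014),(-D,.113,.014),(-D-.05,-.06,.076),(-D-.05,.06,.076)): print(n,X,proj(n,W(p,X),C[n]).round(0))
```

```text
[0.66175394 0.17407981 0.05119922] [-0.3 -2.1  1.   0.2 -2.7 -0.6  0.  -0.9 -2.  -1.6  0.  -2.3]
scene (352.5, 238.5) [-0.2048 -0.1248]
scene (434, 306) [-0.2068  0.143 ]
side (163.6, 163.6) [-0.2127  0.129 ]
side (219.3, 195) [-0.2052 -0.1365]
scene (-0.22099999999999997, -0.12, 0.099) [358. 237.]
scene (-0.22099999999999997, 0.12, 0.099) [430. 296.]
scene (-0.205, -0.113, 0.014) [352. 260.]
scene (-0.205, 0.113, 0.014) [415. 316.]
scene (-0.255, -0.06, 0.076) [381. 249.]
scene (-0.255, 0.06, 0.076) [417. 278.]
side (-0.22099999999999997, -0.12, 0.099) [211. 195.]
side (-0.22099999999999997, 0.12, 0.099) [163. 166.]
side (-0.205, -0.113, 0.014) [217. 216.]
side (-0.205, 0.113, 0.014) [173. 187.]
side (-0.255, -0.06, 0.076) [189. 199.]
side (-0.255, 0.06, 0.076) [166. 183.]
```

{"name": "play_rows", "arguments": {"moves": [{"tx": -0.0225,"ty": -0.015,"tz": -0.02,"fingers": 1},{"tx": -0.0225,"ty": -0.015,"tz": -0.02},{"tx": -0.0225,"ty": -0.015,"tz": -0.02},{"tx": -0.0225,"ty": -0.015,"tz": -0.02},{"tx": -0.0225,"ty": -0.015,"tz": -0.02},{"tx": -0.0225,"ty": -0.015,"tz": -0.02},{},{}], "grip_force": 25}}

```text
schema error: expected keys tx, ty, tz, wx, wy, wz, fingers
```

Run:
```python
from h import *
s=manip.get_obs();print(s["clock"],s["position"],s["force"])
im=shot("wrist","c")
for k in("tin","lid"): [print(k,*o) for o in find("wrist",k,im)]
for n in("side","scene"):
    im=vision.camera(n)
    for k in("lid","tin"):[print(n,k,*o) for o in find(n,k,im)]
```

```text
1.65 [ 5.75052890e-01 -3.64256760e-05  2.31291499e-01] [ 0.14492873 -0.43496816  0.44406523]
tin [365, 316] 0.96 [0.6674, -0.1561] 0.93 [71, 68, 63]
tin [153, 253] 0.84 [0.4427, -0.0787] 0.65 [73, 69, 62]
tin [283, 344] 0.64 [0.5762, -0.1932] 0.74 [71, 67, 62]
lid [190, 348] 0.88 [0.4611, -0.2187] 0.95 [158, 162, 155]
lid [85, 411] 0.82 [0.3174, -0.3248] 0.34 [21, 105, 40]
lid [271, 266] 0.59 [0.5625, -0.1062] 0.96 [162, 165, 165]
side lid [355, 300] 0.98 [0.5147, -0.4277] 0.89 [134, 131, 127]
side lid [278, 263] 0.86 [0.459, -0.2198] 0.9 [134, 130, 126]
side lid [265, 311] 0.82 [0.3392, -0.3131] 0.92 [11, 82, 26]
side lid [300, 284] 0.77 [0.4566, -0.3089] 1.01 [134, 128, 122]
side lid [239, 287] 0.73 [0.3319, -0.2144] 0.91 [58, 28, 10]
side lid [324, 322] 0.7 [0.4079, -0.4142] 0.96 [142, 60, 1]
side lid [279, 223] 0.55 [0.5606, -0.107] 0.91 [127, 124, 119]
side lid [250, 169] 0.54 [0.7084, 0.2129] 49.15 [71, 70, 69]
side tin [335, 257] 0.83 [0.5725, -0.3101] 0.93 [71, 70, 68]
side tin [317, 213] 0.8 [0.6715, -0.155] 0.9 [73, 71, 70]
side tin [242, 238] 0.73 [0.4388, -0.0903] 1.02 [73, 71, 69]
side tin [308, 235] 0.69 [0.5755, -0.206] 0.88 [73, 71, 70]
scene lid [292, 240] 0.84 [0.5617, -0.1032] 0.95 [176, 166, 154]
scene lid [249, 177] 0.66 [0.5136, -0.4238] 0.92 [171, 163, 150]
scene lid [276, 169] 0.56 [0.4044, -0.4114] 0.69 [174, 103, 31]
scene lid [281, 191] 0.53 [0.4558, -0.3065] 0.89 [169, 160, 148]
scene tin [325, 224] 0.88 [0.4381, -0.0884] 0.92 [109, 101, 92]
scene tin [254, 245] 0.86 [0.6653, -0.1541] 1.03 [112, 103, 93]
scene tin [250, 198] 0.83 [0.5733, -0.3054] 0.9 [110, 101, 91]
scene tin [268, 219] 0.75 [0.5756, -0.199] 0.93 [110, 102, 92]
```

View pics/c.png

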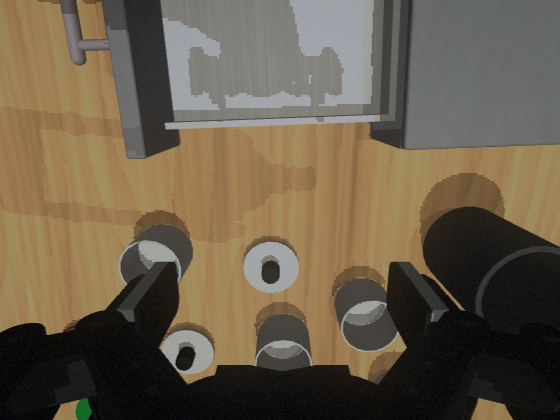

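{"name": "play_rows", "arguments": {"moves": [{"tx": -0.0227,"ty": -0.0148,"tz": -0.02,"wx": 0,"wy": 0,"wz": 0,"fingers": 1},{"tx": -0.0227,"ty": -0.0148,"tz": -0.02,"wx": 0,"wy": 0,"wz": 0,"fingers": 1},{"tx": -0.0227,"ty": -0.0148,"tz": -0.02,"wx": 0,"wy": 0,"wz": 0,"fingers": 1},{"tx": -0.0227,"ty": -0.0148,"tz": -0.02,"wx": 0,"wy": 0,"wz": 0,"fingers": 1},{"tx": -0.0227,"ty": -0.0148,"tz": -0.02,"wx": 0,"wy": 0,"wz": 0,"fingers": 1},{"tx": -0.0227,"ty": -0.0148,"tz": -0.02,"wx": 0,"wy": 0,"wz": 0,"fingers": 1},{"tx": 0,"ty": 0,"tz": -0.02,"wx": 0,"wy": 0,"wz": 0,"fingers": 1},{"tx": 0,"ty": 0,"tz": 0,"wx": 0,"wy": 0,"wz": 0,"fingers": 1}], "grip_force": 25}}

```text
clock: 2.77
position: [0.435, -0.0884, 0.0886]
tool_rot: [0.708, 0.706, -0.001, -0.003]
force: [-0.2, 0.2, 0.7]
finger_gap: 0.999
grip_force: 0.0
```

Run:
```python
from h import *
s=manip.get_obs();print(s["clock"],s["position"],s["force"])
im=shot("wrist","d")
for k in("tin",): [print(k,*o) for o in find("wrist",k,im)]
```

```text
2.7667 [ 0.43502724 -0.08837746  0.08860455] [-0.18525904  0.20286956  0.71281768]
tin [492, 410] 0.88 [0.605, -0.264] 0.26 [56, 55, 53]
tin [292, 230] 0.57 [0.4437, -0.0901] 1.0 [96, 94, 89]
```

View pics/d.png

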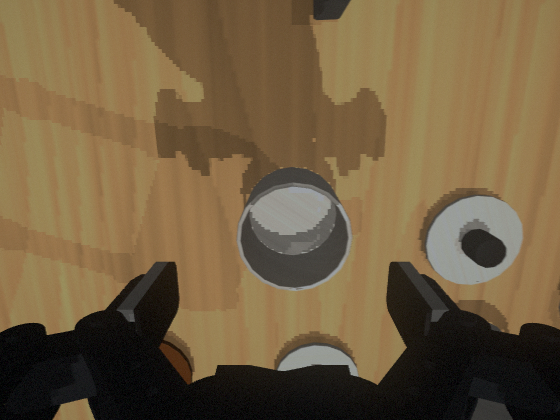

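{"name": "play_rows", "arguments": {"moves": [{"tx": 0.0005,"ty": 0,"tz": -0.025,"wx": 0,"wy": 0,"wz": 0,"fingers": 1},{"tx": 0.0005,"ty": 0,"tz": -0.025,"wx": 0,"wy": 0,"wz": 0,"fingers": 1},{"tx": 0,"ty": 0,"tz": -0.02,"wx": 0,"wy": 0,"wz": 0,"fingers": 1},{"tx": 0,"ty": 0,"tz": -0.009,"wx": 0,"wy": 0,"wz": 0,"fingers": 1},{"tx": 0,"ty": 0,"tz": 0,"wx": 0,"wy": 0,"wz": 0,"fingers": 1},{"tx": 0,"ty": 0,"tz": 0,"wx": 0,"wy": 0,"wz": 0,"fingers": 0.6},{"tx": 0,"ty": 0,"tz": 0,"wx": 0,"wy": 0,"wz": 0,"fingers": 0.6},{"tx": 0,"ty": 0,"tz": 0,"wx": 0,"wy": 0,"wz": 0,"fingers": 0.6}], "grip_force": 25}}

```text
clock: 3.53
position: [0.4418, -0.0892, 0.0139]
tool_rot: [0.707, 0.707, 0.001, 0.002]
force: [0.7, 0.7, 4.2]
finger_gap: 0.755
grip_force: 27.9
```

{"name": "play_rows", "arguments": {"moves": [{"tx": 0,"ty": 0,"tz": 0,"wx": 0,"wy": 0,"wz": 0,"fingers": 0.6},{"tx": 0,"ty": 0,"tz": 0,"wx": 0,"wy": 0,"wz": 0,"fingers": 0.6}], "grip_force": 25}}

```text
clock: 3.7
position: [0.4418, -0.0892, 0.0139]
tool_rot: [0.707, 0.707, 0.001, 0.002]
force: [1.1, 0.8, 6.1]
finger_gap: 0.752
grip_force: 28.2
```

{"name": "play_rows", "arguments": {"moves": [{"tx": 0,"ty": 0,"tz": 0,"wx": 0,"wy": 0,"wz": 0,"fingers": 1},{"tx": 0,"ty": 0,"tz": 0,"wx": 0,"wy": 0,"wz": 0,"fingers": 1},{"tx": 0,"ty": 0,"tz": 0,"wx": 0,"wy": 0,"wz": 7,"fingers": 1},{"tx": 0,"ty": 0,"tz": 0,"wx": 0,"wy": 0,"wz": 7,"fingers": 1},{"tx": 0,"ty": 0,"tz": 0,"wx": 0,"wy": 0,"wz": 7,"fingers": 1},{"tx": 0,"ty": 0,"tz": 0,"wx": 0,"wy": 0,"wz": 7,"fingers": 1},{"tx": 0,"ty": 0,"tz": 0,"wx": 0,"wy": 0,"wz": 7,"fingers": 1},{"tx": 0,"ty": 0,"tz": 0,"wx": 0,"wy": 0,"wz": 7,"fingers": 1}], "grip_force": 25}}

```text
clock: 4.37
position: [0.4396, -0.0888, 0.0123]
tool_rot: [0.404, 0.915, -0.0, -0.0]
force: [-0.0, -0.2, 0.4]
finger_gap: 1.004
grip_force: 0.0
```

{"name": "play_rows", "arguments": {"moves": [{"tx": 0,"ty": 0,"tz": 0,"wx": 0,"wy": 0,"wz": 7,"fingers": 1},{"tx": 0,"ty": 0,"tz": 0,"wx": 0,"wy": 0,"wz": 7,"fingers": 1},{"tx": 0,"ty": 0,"tz": 0,"wx": 0,"wy": 0,"wz": 7,"fingers": 1},{"tx": 0,"ty": 0,"tz": 0,"wx": 0,"wy": 0,"wz": 7,"fingers": 1},{"tx": 0,"ty": 0,"tz": 0,"wx": 0,"wy": 0,"wz": 7,"fingers": 1},{"tx": 0,"ty": 0,"tz": 0,"wx": 0,"wy": 0,"wz": 7,"fingers": 1},{"tx": 0,"ty": 0,"tz": 0,"wx": 0,"wy": 0,"wz": 6,"fingers": 1},{"tx": 0,"ty": 0,"tz": 0,"wx": 0,"wy": 0,"wz": 0,"fingers": 1}], "grip_force": 25}}

```text
clock: 5.03
position: [0.4396, -0.0888, 0.0123]
tool_rot: [-0.001, 1.0, 0.0, -0.0]
force: [0.8, 0.4, 0.2]
finger_gap: 1.0
grip_force: 0.0
```

{"name": "play_rows", "arguments": {"moves": [{"tx": 0,"ty": 0,"tz": 0,"wx": 0,"wy": 0,"wz": 0,"fingers": 0.6},{"tx": 0,"ty": 0,"tz": 0,"wx": 0,"wy": 0,"wz": 0,"fingers": 0.6},{"tx": 0,"ty": 0,"tz": 0,"wx": 0,"wy": 0,"wz": 0,"fingers": 0.6},{"tx": 0,"ty": 0,"tz": 0,"wx": 0,"wy": 0,"wz": 0,"fingers": 0.6}], "grip_force": 40}}

```text
clock: 5.37
position: [0.4399, -0.0889, 0.0126]
tool_rot: [0.001, 1.0, -0.0, 0.0]
force: [-1.0, -1.1, 3.1]
finger_gap: 0.728
grip_force: 43.6
```

{"name": "play_rows", "arguments": {"moves": [{"tx": 0,"ty": 0,"tz": 0.03,"wx": 0,"wy": 0,"wz": 0,"fingers": 0.6},{"tx": 0,"ty": 0,"tz": 0.04,"wx": 0,"wy": 0,"wz": 0,"fingers": 0.6},{"tx": 0,"ty": 0,"tz": 0.04,"wx": 0,"wy": 0,"wz": 0,"fingers": 0.6},{"tx": 0.015,"ty": 0.03,"tz": 0,"wx": 0,"wy": 0,"wz": 0,"fingers": 0.6},{"tx": 0.0175,"ty": 0.035,"tz": 0,"wx": 0,"wy": 0,"wz": 0,"fingers": 0.6},{"tx": 0.0175,"ty": 0.035,"tz": 0,"wx": 0,"wy": 0,"wz": 0,"fingers": 0.6},{"tx": 0.0175,"ty": 0.035,"tz": 0,"wx": 0,"wy": 0,"wz": 0,"fingers": 0.6},{"tx": 0.0175,"ty": 0.035,"tz": 0,"wx": 0,"wy": 0,"wz": 0,"fingers": 0.6}], "grip_force": 40}}

```text
clock: 6.03
position: [0.525, 0.0828, 0.1221]
tool_rot: [0.001, 1.0, -0.0, -0.0]
force: [1.1, -0.7, -1.1]
finger_gap: 0.727
grip_force: 44.8
```

{"name": "play_rows", "arguments": {"moves": [{"tx": 0.0175,"ty": 0.035,"tz": 0,"wx": 0,"wy": 0,"wz": 0,"fingers": 0.6},{"tx": 0.0175,"ty": 0.035,"tz": 0,"wx": 0,"wy": 0,"wz": 0,"fingers": 0.6},{"tx": 0.0175,"ty": 0.035,"tz": 0,"wx": 0,"wy": 0,"wz": 0,"fingers": 0.6},{"tx": 0.0175,"ty": 0.035,"tz": 0,"wx": 0,"wy": 0,"wz": 0,"fingers": 0.6},{"tx": 0,"ty": 0,"tz": 0,"wx": 0,"wy": 0,"wz": 0,"fingers": 0.6},{"tx": 0,"ty": 0,"tz": 0,"wx": 0,"wy": 0,"wz": 0,"fingers": 0.6}]}}

```text
clock: 6.53
position: [0.5949, 0.2231, 0.1211]
tool_rot: [-0.001, 1.0, -0.0, -0.001]
force: [-1.3, -1.2, -1.9]
finger_gap: 0.722
grip_force: 44.8
```

Run:
```python
from h import *
s=manip.get_obs();print(s["clock"],s["position"],s["qpos"])
a=shot("scene","e1");b=shot("wrist","e2")
cv2.imwrite("pics/e.png",np.vstack([a[160:400],b[100:420]])[:,:,::-1])
```

```text
6.5333 [0.5949234  0.22308504 0.12109565] [ 2.49272151e-01  4.40359854e-01  1.53377204e+00  6.90761430e-05
  1.16870080e+00 -1.32402596e+00]
```

View pics/e.png

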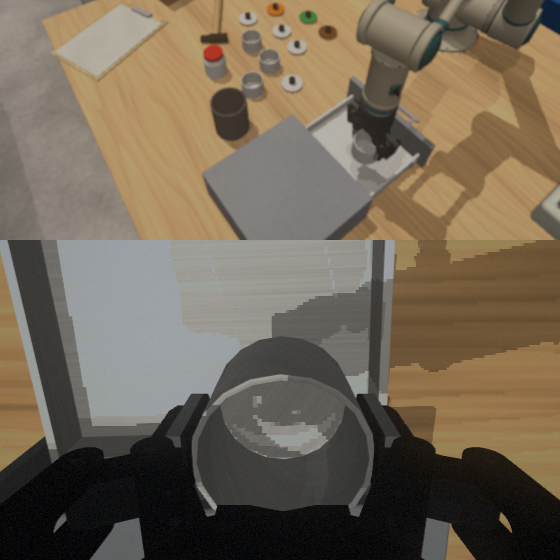

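Run:
```python
from h import *
for uv in((370,110),(368,200),(368,250),(65,110),(85,230),(82,290)): print(uv,ray("wrist",uv,.014).round(3))
for uv in((397,110),(393,200),(10,110),(43,250)): print("walltop",uv,ray("wrist",uv,.044).round(3))
```

```text
(370, 110) [0.527 0.282 0.014]
(368, 200) [0.591 0.285 0.014]
(368, 250) [0.631 0.287 0.014]
(65, 110) [0.527 0.072 0.014]
(85, 230) [0.615 0.072 0.014]
(82, 290) [0.665 0.062 0.014]
walltop (397, 110) [0.527 0.291 0.044]
walltop (393, 200) [0.583 0.293 0.044]
walltop (10, 110) [0.527 0.056 0.044]
walltop (43, 250) [0.618 0.06  0.044]
```

{"name": "play_rows", "arguments": {"moves": [{"tx": 0,"ty": 0,"tz": -0.03,"wx": 0,"wy": 0,"wz": 0,"fingers": 0.6},{"tx": 0,"ty": 0,"tz": -0.03,"wx": 0,"wy": 0,"wz": 0,"fingers": 0.6},{"tx": 0,"ty": 0,"tz": -0.02,"wx": 0,"wy": 0,"wz": 0,"fingers": 0.6},{"tx": 0,"ty": 0,"tz": -0.01,"wx": 0,"wy": 0,"wz": 0,"fingers": 0.6},{"tx": 0,"ty": 0,"tz": -0.004,"wx": 0,"wy": 0,"wz": 0,"fingers": 0.6},{"tx": 0,"ty": 0,"tz": 0,"wx": 0,"wy": 0,"wz": 0,"fingers": 0.6},{"tx": 0,"ty": 0,"tz": 0,"wx": 0,"wy": 0,"wz": 0,"fingers": 0.6}]}}

```text
clock: 7.22
position: [0.5958, 0.2209, 0.0296]
tool_rot: [0.0, 1.0, 0.0, 0.001]
force: [0.6, -0.6, -0.6]
finger_gap: 0.727
grip_force: 44.9
```

{"name": "play_rows", "arguments": {"moves": [{"tx": 0,"ty": 0,"tz": 0,"wx": 0,"wy": 0,"wz": 0,"fingers": 0.9},{"tx": 0,"ty": 0,"tz": 0,"wx": 0,"wy": 0,"wz": 0,"fingers": 0.9},{"tx": 0,"ty": 0,"tz": 0,"wx": 0,"wy": 0,"wz": 0,"fingers": 0.9}]}}

```text
clock: 7.47
position: [0.5957, 0.2215, 0.0296]
tool_rot: [-0.0, 1.0, 0.0, 0.001]
force: [-0.6, 0.3, 0.0]
finger_gap: 0.904
grip_force: 0.0
```

{"name": "play_rows", "arguments": {"moves": [{"tx": 0,"ty": 0,"tz": 0.025,"wx": 0,"wy": 0,"wz": 0,"fingers": 0.9},{"tx": 0,"ty": 0,"tz": 0.035,"wx": 0,"wy": 0,"wz": 0,"fingers": 0.9},{"tx": 0,"ty": 0,"tz": 0.04,"wx": 0,"wy": 0,"wz": 0,"fingers": 0.9},{"tx": -0.0037,"ty": -0.0363,"tz": 0,"wx": 0,"wy": 0,"wz": 0,"fingers": 0.55},{"tx": -0.0037,"ty": -0.0363,"tz": 0,"wx": 0,"wy": 0,"wz": 0,"fingers": 0.55},{"tx": -0.0037,"ty": -0.0363,"tz": 0,"wx": 0,"wy": 0,"wz": 0,"fingers": 0.55},{"tx": -0.0037,"ty": -0.0363,"tz": 0,"wx": 0,"wy": 0,"wz": 0,"fingers": 0.55},{"tx": -0.0037,"ty": -0.0363,"tz": 0,"wx": 0,"wy": 0,"wz": 0,"fingers": 0.55}]}}

```text
clock: 8.13
position: [0.5762, 0.0384, 0.1292]
tool_rot: [-0.0, 1.0, -0.0, 0.001]
force: [1.5, -0.6, 1.0]
finger_gap: 0.551
grip_force: 0.0
```

{"name": "play_rows", "arguments": {"moves": [{"tx": -0.0037,"ty": -0.0363,"tz": 0,"wx": 0,"wy": 0,"wz": 0,"fingers": 0.55},{"tx": -0.0037,"ty": -0.0363,"tz": 0,"wx": 0,"wy": 0,"wz": 0,"fingers": 0.55},{"tx": -0.0037,"ty": -0.0363,"tz": 0,"wx": 0,"wy": 0,"wz": 0,"fingers": 0.55},{"tx": -0.0037,"ty": -0.0363,"tz": 0,"wx": 0,"wy": 0,"wz": 0,"fingers": 0.55},{"tx": 0,"ty": 0,"tz": -0.03,"wx": 0,"wy": 0,"wz": 0,"fingers": 0.55},{"tx": 0,"ty": 0,"tz": -0.03,"wx": 0,"wy": 0,"wz": 0,"fingers": 0.55},{"tx": 0,"ty": 0,"tz": 0,"wx": 0,"wy": 0,"wz": 0,"fingers": 0.55},{"tx": 0,"ty": 0,"tz": 0,"wx": 0,"wy": 0,"wz": 0,"fingers": 0.55}]}}

```text
clock: 8.8
position: [0.5604, -0.1052, 0.0677]
tool_rot: [0.0, 1.0, 0.001, -0.002]
force: [-0.5, 0.2, -0.3]
finger_gap: 0.551
grip_force: 0.0
```

Run:
```python
from h import *
s=manip.get_obs();print(s["clock"],s["position"],s["force"])
im=shot("wrist","f")
for k in("lid",): [print(k,*o) for o in find("wrist",k,im)]
```

```text
8.8 [ 0.56041442 -0.10523527  0.06766306] [-0.47690924  0.23998495 -0.31342451]
lid [70, 45] 0.94 [0.4614, -0.2191] 0.98 [167, 171, 169]
lid [278, 226] 0.67 [0.5645, -0.1054] 1.0 [119, 114, 107]
```

View pics/f.png

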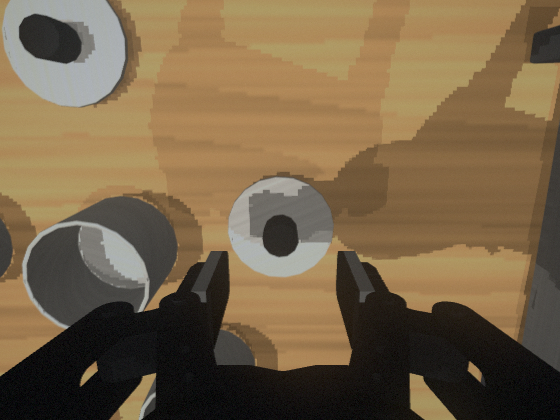

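{"name": "play_rows", "arguments": {"moves": [{"tx": 0.001,"ty": 0,"tz": -0.025,"wx": 0,"wy": 0,"wz": 0,"fingers": 0.55},{"tx": 0,"ty": 0,"tz": -0.02,"wx": 0,"wy": 0,"wz": 0,"fingers": 0.55},{"tx": 0,"ty": 0,"tz": -0.0095,"wx": 0,"wy": 0,"wz": 0,"fingers": 0.55},{"tx": 0,"ty": 0,"tz": 0,"wx": 0,"wy": 0,"wz": 0,"fingers": 0.55},{"tx": 0,"ty": 0,"tz": 0,"wx": 0,"wy": 0,"wz": 0,"fingers": 0.1},{"tx": 0,"ty": 0,"tz": 0,"wx": 0,"wy": 0,"wz": 0,"fingers": 0.1},{"tx": 0,"ty": 0,"tz": 0,"wx": 0,"wy": 0,"wz": 0,"fingers": 0.1},{"tx": 0,"ty": 0,"tz": 0,"wx": 0,"wy": 0,"wz": 0,"fingers": 0.1}], "grip_force": 20}}

```text
clock: 9.57
position: [0.5639, -0.1058, 0.0155]
tool_rot: [-0.0, 1.0, -0.0, 0.002]
force: [0.4, -0.6, 4.6]
finger_gap: 0.223
grip_force: 19.9
```

{"name": "play_rows", "arguments": {"moves": [{"tx": 0,"ty": 0,"tz": 0,"wx": 0,"wy": 0,"wz": 0,"fingers": 0.5},{"tx": 0,"ty": 0,"tz": 0,"wx": 0,"wy": 0,"wz": 0,"fingers": 0.5},{"tx": 0,"ty": 0,"tz": 0,"wx": 0,"wy": 0,"wz": -7,"fingers": 0.5},{"tx": 0,"ty": 0,"tz": 0,"wx": 0,"wy": 0,"wz": -7,"fingers": 0.5},{"tx": 0,"ty": 0,"tz": 0,"wx": 0,"wy": 0,"wz": -7,"fingers": 0.5},{"tx": 0,"ty": 0,"tz": 0,"wx": 0,"wy": 0,"wz": -7,"fingers": 0.5},{"tx": 0,"ty": 0,"tz": 0,"wx": 0,"wy": 0,"wz": -7,"fingers": 0.5},{"tx": 0,"ty": 0,"tz": 0,"wx": 0,"wy": 0,"wz": -7,"fingers": 0.5}], "grip_force": 20}}

```text
clock: 10.23
position: [0.5623, -0.1055, 0.0137]
tool_rot: [0.361, 0.932, -0.0, -0.0]
force: [0.1, 0.3, -0.2]
finger_gap: 0.498
grip_force: 0.0
```

{"name": "play_rows", "arguments": {"moves": [{"tx": 0,"ty": 0,"tz": 0,"wx": 0,"wy": 0,"wz": -7,"fingers": 0.5},{"tx": 0,"ty": 0,"tz": 0,"wx": 0,"wy": 0,"wz": -7,"fingers": 0.5},{"tx": 0,"ty": 0,"tz": 0,"wx": 0,"wy": 0,"wz": -7,"fingers": 0.5},{"tx": 0,"ty": 0,"tz": 0,"wx": 0,"wy": 0,"wz": -7,"fingers": 0.5},{"tx": 0,"ty": 0,"tz": 0,"wx": 0,"wy": 0,"wz": -7,"fingers": 0.5},{"tx": 0,"ty": 0,"tz": 0,"wx": 0,"wy": 0,"wz": -7,"fingers": 0.5},{"tx": 0,"ty": 0,"tz": 0,"wx": 0,"wy": 0,"wz": -6,"fingers": 0.5},{"tx": 0,"ty": 0,"tz": 0,"wx": 0,"wy": 0,"wz": 0,"fingers": 0.5}], "grip_force": 20}}

```text
clock: 10.9
position: [0.5623, -0.1056, 0.0137]
tool_rot: [0.708, 0.707, -0.0, -0.0]
force: [-0.3, 0.8, 0.3]
finger_gap: 0.499
grip_force: 0.0
```

{"name": "play_rows", "arguments": {"moves": [{"tx": 0,"ty": 0,"tz": 0,"wx": 0,"wy": 0,"wz": 0,"fingers": 0.1},{"tx": 0,"ty": 0,"tz": 0,"wx": 0,"wy": 0,"wz": 0,"fingers": 0.1},{"tx": 0,"ty": 0,"tz": 0,"wx": 0,"wy": 0,"wz": 0,"fingers": 0.1},{"tx": 0,"ty": 0,"tz": 0,"wx": 0,"wy": 0,"wz": 0,"fingers": 0.1}], "grip_force": 25}}

```text
clock: 11.23
position: [0.5626, -0.1056, 0.0139]
tool_rot: [0.707, 0.707, 0.0, 0.0]
force: [-0.6, -0.5, 0.0]
finger_gap: 0.218
grip_force: 24.5
```

{"name": "play_rows", "arguments": {"moves": [{"tx": 0,"ty": 0,"tz": 0.04,"wx": 0,"wy": 0,"wz": 0,"fingers": 0.1},{"tx": 0,"ty": 0,"tz": 0.04,"wx": 0,"wy": 0,"wz": 0,"fingers": 0.1},{"tx": 0,"ty": 0,"tz": 0.04,"wx": 0,"wy": 0,"wz": 0,"fingers": 0.1},{"tx": 0.0033,"ty": 0.0327,"tz": 0,"wx": 0,"wy": 0,"wz": 0,"fingers": 0.1},{"tx": 0.0033,"ty": 0.0327,"tz": 0,"wx": 0,"wy": 0,"wz": 0,"fingers": 0.1},{"tx": 0.0033,"ty": 0.0327,"tz": 0,"wx": 0,"wy": 0,"wz": 0,"fingers": 0.1},{"tx": 0.0033,"ty": 0.0327,"tz": 0,"wx": 0,"wy": 0,"wz": 0,"fingers": 0.1},{"tx": 0.0033,"ty": 0.0327,"tz": 0,"wx": 0,"wy": 0,"wz": 0,"fingers": 0.1}]}}

```text
clock: 11.9
position: [0.5787, 0.0593, 0.1339]
tool_rot: [0.707, 0.707, -0.0, 0.0]
force: [-0.4, 0.4, -0.1]
finger_gap: 0.218
grip_force: 24.7
```

{"name": "play_rows", "arguments": {"moves": [{"tx": 0.0033,"ty": 0.0327,"tz": 0,"wx": 0,"wy": 0,"wz": 0,"fingers": 0.1},{"tx": 0.0033,"ty": 0.0327,"tz": 0,"wx": 0,"wy": 0,"wz": 0,"fingers": 0.1},{"tx": 0.0033,"ty": 0.0327,"tz": 0,"wx": 0,"wy": 0,"wz": 0,"fingers": 0.1},{"tx": 0.0033,"ty": 0.0327,"tz": 0,"wx": 0,"wy": 0,"wz": 0,"fingers": 0.1},{"tx": 0.0033,"ty": 0.0327,"tz": 0,"wx": 0,"wy": 0,"wz": 0,"fingers": 0.1},{"tx": 0,"ty": 0,"tz": -0.025,"wx": 0,"wy": 0,"wz": 0,"fingers": 0.1},{"tx": 0,"ty": 0,"tz": -0.022,"wx": 0,"wy": 0,"wz": 0,"fingers": 0.1},{"tx": 0,"ty": 0,"tz": 0,"wx": 0,"wy": 0,"wz": 0,"fingers": 0.1}]}}

```text
clock: 12.57
position: [0.5918, 0.2215, 0.0822]
tool_rot: [0.706, 0.708, -0.004, -0.002]
force: [-0.3, -0.4, -0.7]
finger_gap: 0.225
grip_force: 24.7
```

{"name": "play_rows", "arguments": {"moves": [{"tx": 0,"ty": 0,"tz": 0,"wx": 0,"wy": 0,"wz": 0,"fingers": 0.1},{"tx": 0,"ty": 0,"tz": 0,"wx": 0,"wy": 0,"wz": 0,"fingers": 0.1}]}}

```text
clock: 12.73
position: [0.5961, 0.2213, 0.0876]
tool_rot: [0.707, 0.707, 0.0, 0.0]
force: [0.6, 0.2, -0.9]
finger_gap: 0.22
grip_force: 24.7
```

Run:
```python
from h import *
a=shot("scene","g1");b=shot("side","g2");w=shot("wrist","g3")
A=cv2.resize(a[260:360,300:440],(560,400),interpolation=2);B=cv2.resize(b[100:240,140:280],(400,400),interpolation=2)
m=np.zeros((600,800,3),np.uint8);m[:400,:400]=A[:,100:500];m[:400,400:]=B;m[400:,:560]=w[170:370]
cv2.imwrite("pics/g.png",m[:,:,::-1])
for n in("scene","wrist"):print([(d["score"],d["point"]) for d in vision.search_frame(n,"tin1")])
```

```text
[(0.96, [267.6, 218.8]), (0.83, [252.7, 245.0]), (0.75, [343.9, 312.4]), (0.64, [250.8, 199.9]), (0.37, [283.0, 190.2])]
[(0.83, [278.4, 349.1])]
```

View pics/g.png

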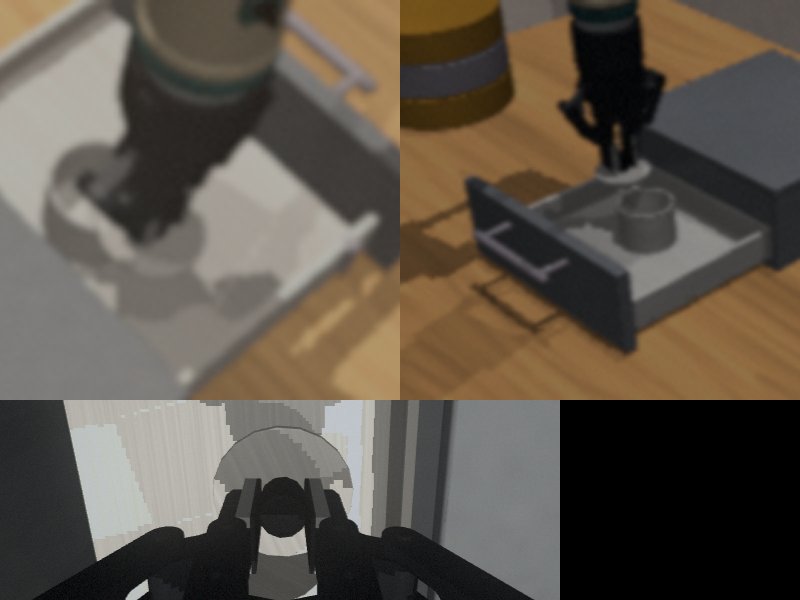

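Run:
```python
from h import *
for n in("side","scene"):
    im=vision.camera(n); [print(n,*o) for o in find(n,"tin",im,z0=.014)]
s=manip.get_obs();print(s["clock"],s["position"])
```

```text
side [320, 214] 0.88 [0.6564, -0.1681] 0.84 [72, 71, 69]
side [226, 177] 0.73 [0.5889, 0.1708] 1.04 [70, 69, 68]
side [334, 255] 0.59 [0.5605, -0.3185] 0.99 [72, 70, 67]
side [309, 235] 0.59 [0.5646, -0.2147] 0.85 [72, 71, 69]
scene [344, 311] 0.89 [0.6006, 0.1678] 0.58 [109, 105, 99]
scene [269, 219] 0.82 [0.5819, -0.1884] 0.9 [110, 101, 91]
scene [253, 245] 0.73 [0.6721, -0.1431] 0.93 [109, 100, 91]
scene [251, 201] 0.59 [0.5783, -0.2942] 0.95 [109, 100, 90]
13.1833 [0.59570043 0.22137521 0.08727242]
```

{"name": "play_rows", "arguments": {"moves": [{"tx": -0.0283,"ty": 0,"tz": 0,"wx": 0,"wy": 0,"wz": 0,"fingers": 0.1},{"tx": -0.0283,"ty": 0,"tz": 0,"wx": 0,"wy": 0,"wz": 0,"fingers": 0.1},{"tx": -0.0284,"ty": 0,"tz": 0,"wx": 0,"wy": 0,"wz": 0,"fingers": 0.1},{"tx": 0,"ty": 0,"tz": -0.025,"wx": 0,"wy": 0,"wz": 0,"fingers": 0.1},{"tx": 0,"ty": 0,"tz": -0.022,"wx": 0,"wy": 0,"wz": 0,"fingers": 0.1},{"tx": 0,"ty": 0,"tz": -0.01,"wx": 0,"wy": 0,"wz": 0,"fingers": 0.1},{"tx": 0,"ty": 0,"tz": -0.0015,"wx": 0,"wy": 0,"wz": 0,"fingers": 0.1},{"tx": 0,"ty": 0,"tz": 0,"wx": 0,"wy": 0,"wz": 0,"fingers": 0.1}]}}

```text
clock: 13.85
position: [0.5105, 0.2214, 0.0281]
tool_rot: [0.707, 0.707, -0.0, -0.0]
force: [-0.2, 0.4, -0.0]
finger_gap: 0.216
grip_force: 29.3
```

{"name": "play_rows", "arguments": {"moves": [{"tx": 0,"ty": 0,"tz": 0,"wx": 0,"wy": 0,"wz": 0,"fingers": 0.1},{"tx": 0,"ty": 0,"tz": 0,"wx": 0,"wy": 0,"wz": 0,"fingers": 0.1}]}}

```text
clock: 14.02
position: [0.5112, 0.2216, 0.0289]
tool_rot: [0.707, 0.707, 0.001, 0.0]
force: [0.7, -0.4, -0.2]
finger_gap: 0.216
grip_force: 29.3
```

{"name": "play_rows", "arguments": {"moves": [{"tx": 0,"ty": 0,"tz": 0,"wx": 0,"wy": 0,"wz": 0,"fingers": 0.45},{"tx": 0,"ty": 0,"tz": 0,"wx": 0,"wy": 0,"wz": 0,"fingers": 0.45},{"tx": 0,"ty": 0,"tz": 0.03,"wx": 0,"wy": 0,"wz": 0,"fingers": 0.45},{"tx": 0,"ty": 0,"tz": 0.03,"wx": 0,"wy": 0,"wz": 0,"fingers": 0.45},{"tx": 0,"ty": -0.025,"tz": 0.02,"wx": 0,"wy": 0,"wz": 0,"fingers": 0.45},{"tx": 0,"ty": -0.025,"tz": 0,"wx": 0,"wy": 0,"wz": 0,"fingers": 1},{"tx": 0,"ty": -0.025,"tz": 0,"wx": 0,"wy": 0,"wz": 0,"fingers": 1},{"tx": 0,"ty": -0.025,"tz": 0,"wx": 0,"wy": 0,"wz": 0,"fingers": 1}]}}

```text
clock: 14.68
position: [0.5106, 0.1207, 0.1093]
tool_rot: [0.707, 0.707, 0.001, 0.001]
force: [0.2, 0.1, -0.1]
finger_gap: 0.858
grip_force: 0.0
```

Run:
```python
from h import *
for n in("side","scene","wrist"):
    im=shot(n,"i_"+n); [print(n,*o) for o in find(n,"tin",im,z0=.014)]
    [print(n,"lid",*o) for o in find(n,"lid",im,z0=.014)]
s=manip.get_obs();print(s["clock"],s["position"])
```

```text
side [305, 235] 0.92 [0.5631, -0.216] 0.89 [73, 71, 70]
side [224, 177] 0.69 [0.582, 0.1738] 0.87 [70, 69, 68]
side [316, 213] 0.66 [0.6573, -0.1683] 0.85 [72, 71, 69]
side [334, 257] 0.57 [0.5594, -0.3195] 0.92 [71, 70, 68]
side [366, 221] 0.4 [0.7237, -0.2822] 1.35 [83, 64, 61]
side lid [325, 324] 0.94 [0.3981, -0.421] 0.89 [141, 60, 1]
side lid [269, 312] 0.91 [0.3321, -0.3219] 0.89 [11, 81, 26]
side lid [356, 300] 0.89 [0.5027, -0.4349] 0.94 [133, 127, 124]
side lid [279, 265] 0.73 [0.4487, -0.2315] 0.8 [133, 130, 127]
side lid [303, 284] 0.64 [0.4464, -0.3191] 0.88 [133, 129, 126]
side lid [240, 287] 0.62 [0.3254, -0.2265] 0.89 [58, 28, 10]
scene [251, 198] 0.87 [0.578, -0.2939] 0.92 [110, 101, 91]
scene [251, 245] 0.8 [0.6718, -0.1425] 0.93 [109, 101, 92]
scene [267, 220] 0.64 [0.5805, -0.1905] 0.88 [111, 102, 93]
scene [351, 307] 0.6 [0.583, 0.1754] 0.99 [116, 112, 105]
scene [385, 308] 0.27 [0.5173, 0.2288] 0.58 [134, 129, 121]
scene lid [385, 306] 0.83 [0.5078, 0.2247] 0.96 [134, 128, 121]
scene lid [247, 179] 0.73 [0.5208, -0.4087] 0.91 [170, 161, 149]
scene lid [283, 188] 0.63 [0.4616, -0.294] 0.84 [172, 164, 152]
scene lid [275, 167] 0.56 [0.4152, -0.396] 0.89 [172, 104, 34]
scene lid [309, 172] 0.55 [0.3481, -0.297] 0.94 [66, 123, 59]
scene lid [326, 190] 0.52 [0.3435, -0.2012] 0.91 [109, 69, 39]
scene lid [295, 208] 0.46 [0.4666, -0.2052] 0.91 [174, 163, 150]
wrist [413, 137] 0.91 [0.5838, 0.174] 0.98 [106, 105, 101]
wrist lid [276, 53] 0.96 [0.5081, 0.2222] 0.98 [132, 130, 126]
wrist lid [300, 164] 0.18 [0.5258, 0.1568] 15.51 [129, 127, 123]
15.1333 [0.51048117 0.12236302 0.10825382]
```

{"name": "play_rows", "arguments": {"moves": [{"tx": 0.024,"ty": 0.0177,"tz": 0,"wx": 0,"wy": 0,"wz": 0,"fingers": 1},{"tx": 0.024,"ty": 0.0177,"tz": 0,"wx": 0,"wy": 0,"wz": 0,"fingers": 1},{"tx": 0.0245,"ty": 0.0177,"tz": 0,"wx": 0,"wy": 0,"wz": 0,"fingers": 1},{"tx": 0,"ty": 0,"tz": -0.03,"wx": 0,"wy": 0,"wz": 0,"fingers": 1},{"tx": 0,"ty": 0,"tz": -0.03,"wx": 0,"wy": 0,"wz": 0,"fingers": 1},{"tx": 0,"ty": 0,"tz": -0.0225,"wx": 0,"wy": 0,"wz": 0,"fingers": 1},{"tx": 0,"ty": 0,"tz": 0,"wx": 0,"wy": 0,"wz": 0,"fingers": 1},{"tx": 0,"ty": 0,"tz": 0,"wx": 0,"wy": 0,"wz": 0,"fingers": 1}], "grip_force": 20}}

```text
clock: 15.8
position: [0.582, 0.1751, 0.0246]
tool_rot: [0.707, 0.707, -0.001, -0.001]
force: [0.2, 0.5, -1.6]
finger_gap: 0.998
grip_force: 0.0
```

{"name": "play_rows", "arguments": {"moves": [{"tx": 0,"ty": 0,"tz": 0,"wx": 0,"wy": 0,"wz": 0,"fingers": 0.6},{"tx": 0,"ty": 0,"tz": 0,"wx": 0,"wy": 0,"wz": 0,"fingers": 0.6},{"tx": 0,"ty": 0,"tz": 0,"wx": 0,"wy": 0,"wz": 0,"fingers": 0.6},{"tx": 0,"ty": 0,"tz": 0,"wx": 0,"wy": 0,"wz": 0,"fingers": 0.6}], "grip_force": 20}}

```text
clock: 16.13
position: [0.5846, 0.1751, 0.028]
tool_rot: [0.707, 0.707, 0.002, 0.001]
force: [-0.1, 0.8, 5.7]
finger_gap: 0.755
grip_force: 22.9
```

{"name": "play_rows", "arguments": {"moves": [{"tx": 0,"ty": 0,"tz": 0,"wx": 0,"wy": 0,"wz": 0,"fingers": 0.92},{"tx": 0,"ty": 0,"tz": 0,"wx": 0,"wy": 0,"wz": 0,"fingers": 0.92},{"tx": 0,"ty": 0,"tz": 0,"wx": 0,"wy": 0,"wz": 7,"fingers": 0.92},{"tx": 0,"ty": 0,"tz": 0,"wx": 0,"wy": 0,"wz": 7,"fingers": 0.92},{"tx": 0,"ty": 0,"tz": 0,"wx": 0,"wy": 0,"wz": 7,"fingers": 0.92},{"tx": 0,"ty": 0,"tz": 0,"wx": 0,"wy": 0,"wz": 7,"fingers": 0.92},{"tx": 0,"ty": 0,"tz": 0,"wx": 0,"wy": 0,"wz": 7,"fingers": 0.92},{"tx": 0,"ty": 0,"tz": 0,"wx": 0,"wy": 0,"wz": 7,"fingers": 0.92}]}}

```text
clock: 16.8
position: [0.5827, 0.1744, 0.0256]
tool_rot: [0.404, 0.915, -0.0, -0.0]
force: [-0.5, -0.4, -1.1]
finger_gap: 0.919
grip_force: 0.0
```

{"name": "play_rows", "arguments": {"moves": [{"tx": 0,"ty": 0,"tz": 0,"wx": 0,"wy": 0,"wz": 7,"fingers": 0.92},{"tx": 0,"ty": 0,"tz": 0,"wx": 0,"wy": 0,"wz": 7,"fingers": 0.92},{"tx": 0,"ty": 0,"tz": 0,"wx": 0,"wy": 0,"wz": 7,"fingers": 0.92},{"tx": 0,"ty": 0,"tz": 0,"wx": 0,"wy": 0,"wz": 7,"fingers": 0.92},{"tx": 0,"ty": 0,"tz": 0,"wx": 0,"wy": 0,"wz": 7,"fingers": 0.92},{"tx": 0,"ty": 0,"tz": 0,"wx": 0,"wy": 0,"wz": 7,"fingers": 0.92},{"tx": 0,"ty": 0,"tz": 0,"wx": 0,"wy": 0,"wz": 6,"fingers": 0.92},{"tx": 0,"ty": 0,"tz": 0,"wx": 0,"wy": 0,"wz": 0,"fingers": 0.92}]}}

```text
clock: 17.47
position: [0.5827, 0.1744, 0.0256]
tool_rot: [-0.001, 1.0, -0.0, -0.0]
force: [-0.6, -0.5, -0.2]
finger_gap: 0.92
grip_force: 0.0
```

{"name": "play_rows", "arguments": {"moves": [{"tx": 0,"ty": 0,"tz": 0,"wx": 0,"wy": 0,"wz": 0,"fingers": 0.6},{"tx": 0,"ty": 0,"tz": 0,"wx": 0,"wy": 0,"wz": 0,"fingers": 0.6},{"tx": 0,"ty": 0,"tz": 0,"wx": 0,"wy": 0,"wz": 0,"fingers": 0.6},{"tx": 0,"ty": 0,"tz": 0,"wx": 0,"wy": 0,"wz": 0,"fingers": 0.6}], "grip_force": 30}}

```text
clock: 17.8
position: [0.583, 0.1745, 0.0259]
tool_rot: [0.0, 1.0, 0.0, 0.0]
force: [0.2, -0.6, 1.0]
finger_gap: 0.726
grip_force: 33.5
```

{"name": "play_rows", "arguments": {"moves": [{"tx": 0,"ty": 0,"tz": 0.015,"wx": 0,"wy": 0,"wz": 0,"fingers": 0.6},{"tx": 0.0042,"ty": 0.0157,"tz": 0,"wx": 0,"wy": 0,"wz": 0,"fingers": 0.6},{"tx": 0.0042,"ty": 0.0157,"tz": 0,"wx": 0,"wy": 0,"wz": 0,"fingers": 0.6},{"tx": 0.0042,"ty": 0.0157,"tz": 0,"wx": 0,"wy": 0,"wz": 0,"fingers": 0.6},{"tx": 0,"ty": 0,"tz": -0.008,"wx": 0,"wy": 0,"wz": 0,"fingers": 0.6},{"tx": 0,"ty": 0,"tz": -0.006,"wx": 0,"wy": 0,"wz": 0,"fingers": 0.6},{"tx": 0,"ty": 0,"tz": 0,"wx": 0,"wy": 0,"wz": 0,"fingers": 0.6},{"tx": 0,"ty": 0,"tz": 0,"wx": 0,"wy": 0,"wz": 0,"fingers": 0.6}]}}

```text
clock: 18.47
position: [0.5947, 0.2217, 0.0256]
tool_rot: [-0.0, 1.0, -0.0, -0.001]
force: [0.2, 0.6, -1.3]
finger_gap: 0.726
grip_force: 33.8
```

{"name": "play_rows", "arguments": {"moves": [{"tx": 0,"ty": 0,"tz": 0,"wx": 0,"wy": 0,"wz": 0,"fingers": 0.6},{"tx": 0,"ty": 0,"tz": 0,"wx": 0,"wy": 0,"wz": 0,"fingers": 0.6},{"tx": 0,"ty": 0,"tz": 0,"wx": 0,"wy": 0,"wz": 0,"fingers": 0.92},{"tx": 0,"ty": 0,"tz": 0,"wx": 0,"wy": 0,"wz": 0,"fingers": 0.92},{"tx": 0,"ty": 0,"tz": 0,"wx": 0,"wy": 0,"wz": -7,"fingers": 0.92},{"tx": 0,"ty": 0,"tz": 0,"wx": 0,"wy": 0,"wz": -7,"fingers": 0.92},{"tx": 0,"ty": 0,"tz": 0,"wx": 0,"wy": 0,"wz": -7,"fingers": 0.92},{"tx": 0,"ty": 0,"tz": 0,"wx": 0,"wy": 0,"wz": -7,"fingers": 0.92}]}}

```text
clock: 19.13
position: [0.5958, 0.2215, 0.0271]
tool_rot: [0.245, 0.97, 0.0, 0.0]
force: [0.7, -0.5, -0.4]
finger_gap: 0.918
grip_force: 0.0
```

{"name": "play_rows", "arguments": {"moves": [{"tx": 0,"ty": 0,"tz": 0,"wx": 0,"wy": 0,"wz": -7,"fingers": 0.92},{"tx": 0,"ty": 0,"tz": 0,"wx": 0,"wy": 0,"wz": -7,"fingers": 0.92},{"tx": 0,"ty": 0,"tz": 0,"wx": 0,"wy": 0,"wz": -7,"fingers": 0.92},{"tx": 0,"ty": 0,"tz": 0,"wx": 0,"wy": 0,"wz": -7,"fingers": 0.92},{"tx": 0,"ty": 0,"tz": 0,"wx": 0,"wy": 0,"wz": -7,"fingers": 0.92},{"tx": 0,"ty": 0,"tz": 0,"wx": 0,"wy": 0,"wz": -7,"fingers": 0.92},{"tx": 0,"ty": 0,"tz": 0,"wx": 0,"wy": 0,"wz": -7,"fingers": 0.92},{"tx": 0,"ty": 0,"tz": 0,"wx": 0,"wy": 0,"wz": -7,"fingers": 0.92}]}}

```text
clock: 19.8
position: [0.5879, 0.2217, 0.0249]
tool_rot: [0.671, 0.741, -0.005, -0.005]
force: [-11.2, 3.1, -0.1]
finger_gap: 0.919
grip_force: 0.2
```

{"name": "play_rows", "arguments": {"moves": [{"tx": 0,"ty": 0,"tz": 0,"wx": 0,"wy": 0,"wz": -6,"fingers": 0.92},{"tx": 0,"ty": 0,"tz": 0,"wx": 0,"wy": 0,"wz": 0,"fingers": 0.92},{"tx": 0,"ty": 0,"tz": 0,"wx": 0,"wy": 0,"wz": 0,"fingers": 0.92},{"tx": 0,"ty": 0,"tz": 0,"wx": 0,"wy": 0,"wz": 0,"fingers": 0.6},{"tx": 0,"ty": 0,"tz": 0,"wx": 0,"wy": 0,"wz": 0,"fingers": 0.6},{"tx": 0,"ty": 0,"tz": 0,"wx": 0,"wy": 0,"wz": 0,"fingers": 0.6},{"tx": 0,"ty": 0,"tz": 0,"wx": 0,"wy": 0,"wz": 0,"fingers": 0.6}], "grip_force": 20}}

```text
clock: 20.38
position: [0.5936, 0.2212, 0.0266]
tool_rot: [0.707, 0.707, -0.002, -0.001]
force: [-6.4, 0.1, 1.4]
finger_gap: 0.754
grip_force: 24.6
```

{"name": "play_rows", "arguments": {"moves": [{"tx": 0,"ty": 0,"tz": 0,"wx": 0,"wy": 0,"wz": 0,"fingers": 0.92},{"tx": 0,"ty": 0,"tz": 0,"wx": 0,"wy": 0,"wz": 0,"fingers": 0.92},{"tx": 0,"ty": 0,"tz": 0,"wx": 0,"wy": 0,"wz": 0,"fingers": 0.92}]}}

```text
clock: 20.63
position: [0.5884, 0.2208, 0.0251]
tool_rot: [0.707, 0.707, -0.006, -0.004]
force: [-13.1, -0.7, 0.9]
finger_gap: 0.918
grip_force: 0.0
```

{"name": "play_rows", "arguments": {"moves": [{"tx": -0.004,"ty": 0,"tz": 0,"wx": 0,"wy": 0,"wz": 0,"fingers": 0.92},{"tx": 0,"ty": 0,"tz": 0.015,"wx": 0,"wy": 0,"wz": 0,"fingers": 0.92},{"tx": 0,"ty": 0,"tz": 0.02,"wx": 0,"wy": 0,"wz": 0,"fingers": 0.92},{"tx": 0,"ty": 0,"tz": 0.03,"wx": 0,"wy": 0,"wz": 0,"fingers": 0.92},{"tx": -0.02,"ty": 0,"tz": 0.03,"wx": 0,"wy": 0,"wz": 0,"fingers": 0.92},{"tx": -0.03,"ty": 0,"tz": 0,"wx": 0,"wy": 0,"wz": 0,"fingers": 0.5},{"tx": -0.0305,"ty": 0,"tz": 0,"wx": 0,"wy": 0,"wz": 0,"fingers": 0.5},{"tx": 0,"ty": 0,"tz": 0,"wx": 0,"wy": 0,"wz": 0,"fingers": 0.5}]}}

```text
clock: 21.3
position: [0.5054, 0.2213, 0.1226]
tool_rot: [0.707, 0.707, -0.002, -0.001]
force: [-1.5, -0.1, -0.2]
finger_gap: 0.514
grip_force: 0.0
```

{"name": "play_rows", "arguments": {"moves": [{"tx": 0,"ty": -0.03,"tz": 0,"wx": 0,"wy": 0,"wz": 0,"fingers": 0.5},{"tx": 0,"ty": -0.03,"tz": 0,"wx": 0,"wy": 0,"wz": 0,"fingers": 0.5},{"tx": 0,"ty": -0.03,"tz": 0,"wx": 0,"wy": 0,"wz": 0,"fingers": 0.5},{"tx": 0,"ty": 0,"tz": 0,"wx": 0,"wy": 0,"wz": 0,"fingers": 0.5},{"tx": 0,"ty": 0,"tz": 0,"wx": 0,"wy": 0,"wz": 0,"fingers": 0.5},{"tx": 0,"ty": 0,"tz": 0,"wx": 0,"wy": 0,"wz": 0,"fingers": 0.5}]}}

```text
clock: 21.8
position: [0.5122, 0.1319, 0.1222]
tool_rot: [0.708, 0.707, 0.001, 0.0]
force: [-0.8, -0.0, 0.4]
finger_gap: 0.501
grip_force: 0.0
```

Run:
```python
from h import *
s=manip.get_obs();print(s["clock"],s["position"])
for n in("wrist","side","scene"):
    im=shot(n,"j_"+n); [print(n,*o) for o in find(n,"tin",im,z0=.014) if o[2][1]>0]
    [print(n,"lid",*o) for o in find(n,"lid",im,z0=.014) if o[2][1]>0]
```

```text
21.8 [0.51223219 0.13186066 0.12222977]
wrist [425, 67] 0.64 [0.5934, 0.2208] 0.98 [105, 104, 100]
wrist lid [275, 73] 0.8 [0.5081, 0.2224] 0.98 [134, 133, 128]
side [218, 171] 0.89 [0.5898, 0.2133] 0.82 [70, 69, 68]
scene [360, 326] 0.68 [0.5916, 0.2216] 0.92 [116, 112, 105]
scene lid [388, 306] 0.64 [0.5082, 0.2242] 0.97 [133, 128, 120]
```

View pics/j_wrist.png

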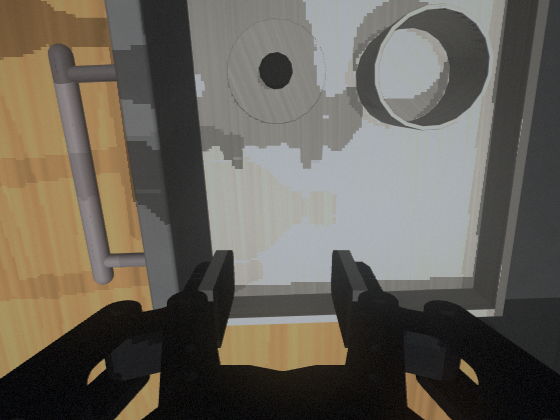

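{"name": "play_rows", "arguments": {"moves": [{"tx": -0.0005,"ty": 0.03,"tz": 0,"wx": 0,"wy": 0,"wz": 0,"fingers": 0.5},{"tx": -0.0005,"ty": 0.03,"tz": 0,"wx": 0,"wy": 0,"wz": 0,"fingers": 0.5},{"tx": 0,"ty": 0.03,"tz": 0,"wx": 0,"wy": 0,"wz": 0,"fingers": 0.5},{"tx": 0,"ty": 0,"tz": -0.03,"wx": 0,"wy": 0,"wz": 0,"fingers": 0.5},{"tx": 0,"ty": 0,"tz": -0.03,"wx": 0,"wy": 0,"wz": 0,"fingers": 0.5},{"tx": 0,"ty": 0,"tz": -0.025,"wx": 0,"wy": 0,"wz": 0,"fingers": 0.5},{"tx": 0,"ty": 0,"tz": -0.0087,"wx": 0,"wy": 0,"wz": 0,"fingers": 0.5},{"tx": 0,"ty": 0,"tz": 0,"wx": 0,"wy": 0,"wz": 0,"fingers": 0.5}]}}

```text
clock: 22.92
position: [0.5095, 0.2216, 0.0264]
tool_rot: [0.707, 0.707, -0.001, -0.001]
force: [0.4, -0.3, 0.4]
finger_gap: 0.498
grip_force: 0.0
```

{"name": "play_rows", "arguments": {"moves": [{"tx": 0,"ty": 0,"tz": 0,"wx": 0,"wy": 0,"wz": 0,"fingers": 0.5},{"tx": 0,"ty": 0,"tz": 0,"wx": 0,"wy": 0,"wz": 0,"fingers": 0.5},{"tx": 0,"ty": 0,"tz": 0,"wx": 0,"wy": 0,"wz": 0,"fingers": 0.1},{"tx": 0,"ty": 0,"tz": 0,"wx": 0,"wy": 0,"wz": 0,"fingers": 0.1},{"tx": 0,"ty": 0,"tz": 0,"wx": 0,"wy": 0,"wz": 0,"fingers": 0.1},{"tx": 0,"ty": 0,"tz": 0,"wx": 0,"wy": 0,"wz": 0,"fingers": 0.1}], "grip_force": 25}}

```text
clock: 23.42
position: [0.5105, 0.2218, 0.0294]
tool_rot: [0.707, 0.707, 0.001, 0.0]
force: [-1.4, -0.5, 6.3]
finger_gap: 0.222
grip_force: 24.5
```

{"name": "play_rows", "arguments": {"moves": [{"tx": 0,"ty": 0,"tz": 0.03,"wx": 0,"wy": 0,"wz": 0,"fingers": 0.1},{"tx": 0,"ty": 0,"tz": 0.03,"wx": 0,"wy": 0,"wz": 0,"fingers": 0.1},{"tx": 0.027,"ty": 0,"tz": 0,"wx": 0,"wy": 0,"wz": 0,"fingers": 0.1},{"tx": 0.027,"ty": 0,"tz": 0,"wx": 0,"wy": 0,"wz": 0,"fingers": 0.1},{"tx": 0.0285,"ty": 0,"tz": 0,"wx": 0,"wy": 0,"wz": 0,"fingers": 0.1},{"tx": 0,"ty": 0,"tz": 0,"wx": 0,"wy": 0,"wz": 0,"fingers": 0.1},{"tx": 0,"ty": 0,"tz": 0,"wx": 0,"wy": 0,"wz": 0,"fingers": 0.1},{"tx": 0,"ty": 0,"tz": 0,"wx": 0,"wy": 0,"wz": 0,"fingers": 0.1}]}}

```text
clock: 24.08
position: [0.5916, 0.2214, 0.0876]
tool_rot: [0.707, 0.707, -0.001, -0.001]
force: [-0.2, 0.1, -1.2]
finger_gap: 0.222
grip_force: 24.8
```

Run:
```python
from h import *
s=manip.get_obs();print(s["clock"],s["position"],s["force"],s["finger_gap"])
for n in("side","scene"):
    im=shot(n,"k_"+n); [print(n,*o) for o in find(n,"tin",im,z0=.014) if o[2][1]>0]
    [print(n,"lid",*o) for o in find(n,"lid",im,z0=.0733) if o[2][1]>0]
```

```text
24.0833 [0.59155189 0.22141884 0.0876175 ] [-0.24690948  0.13204475 -1.22187262] 0.22225308473024963
side [219, 172] 0.55 [0.5809, 0.2059] 0.67 [69, 68, 67]
side lid [219, 161] 0.44 [0.5858, 0.2087] 0.53 [88, 87, 85]
scene [360, 333] 0.62 [0.6076, 0.2358] 0.35 [102, 97, 91]
scene lid [368, 318] 0.73 [0.5984, 0.2341] 0.45 [118, 113, 107]
```

{"name": "play_rows", "arguments": {"moves": [{"tx": 0,"ty": 0,"tz": 0,"wx": 0,"wy": 0,"wz": 0,"fingers": 0.1},{"tx": 0,"ty": 0,"tz": 0,"wx": 0,"wy": 0,"wz": 0,"fingers": 0.1},{"tx": 0,"ty": 0,"tz": 0,"wx": 0,"wy": 0,"wz": 0,"fingers": 0.1}]}}

```text
clock: 24.63
position: [0.5925, 0.2217, 0.0882]
tool_rot: [0.707, 0.707, 0.0, 0.0]
force: [-0.5, 0.3, -0.8]
finger_gap: 0.215
grip_force: 24.8
```

{"name": "play_rows", "arguments": {"moves": [{"tx": 0.001,"ty": 0,"tz": -0.005,"wx": 0,"wy": 0,"wz": 0,"fingers": 0.1},{"tx": 0,"ty": 0,"tz": -0.004,"wx": 0,"wy": 0,"wz": 0,"fingers": 0.1},{"tx": 0,"ty": 0,"tz": -0.003,"wx": 0,"wy": 0,"wz": 0,"fingers": 0.1},{"tx": 0,"ty": 0,"tz": -0.002,"wx": 0,"wy": 0,"wz": 0,"fingers": 0.1},{"tx": 0,"ty": 0,"tz": 0,"wx": 0,"wy": 0,"wz": 0,"fingers": 0.1},{"tx": 0,"ty": 0,"tz": 0,"wx": 0,"wy": 0,"wz": 0,"fingers": 0.1},{"tx": 0,"ty": 0,"tz": 0,"wx": 0,"wy": 0,"wz": 0,"fingers": 0.1}]}}

```text
clock: 25.22
position: [0.5936, 0.2217, 0.074]
tool_rot: [0.707, 0.707, -0.0, -0.0]
force: [-0.7, 0.6, -0.7]
finger_gap: 0.217
grip_force: 24.9
```

{"name": "play_rows", "arguments": {"moves": [{"tx": 0,"ty": 0,"tz": -0.002,"wx": 0,"wy": 0,"wz": 0,"fingers": 0.1},{"tx": 0,"ty": 0,"tz": 0,"wx": 0,"wy": 0,"wz": 0,"fingers": 0.1},{"tx": 0,"ty": 0,"tz": 0,"wx": 0,"wy": 0,"wz": 0,"fingers": 0.1}]}}

```text
clock: 25.47
position: [0.594, 0.2218, 0.0725]
tool_rot: [0.707, 0.707, 0.0, 0.0]
force: [-0.7, 0.5, -0.1]
finger_gap: 0.216
grip_force: 24.9
```

{"name": "play_rows", "arguments": {"moves": [{"tx": 0,"ty": 0,"tz": 0,"wx": 0,"wy": 0,"wz": 0,"fingers": 0.45},{"tx": 0,"ty": 0,"tz": 0,"wx": 0,"wy": 0,"wz": 0,"fingers": 0.45},{"tx": 0,"ty": 0,"tz": 0.025,"wx": 0,"wy": 0,"wz": 0,"fingers": 0.45},{"tx": 0,"ty": 0,"tz": 0.035,"wx": 0,"wy": 0,"wz": 0,"fingers": 0.45},{"tx": -0.0017,"ty": -0.0386,"tz": 0,"wx": 0,"wy": 0,"wz": 0,"fingers": 1},{"tx": -0.0017,"ty": -0.0386,"tz": 0,"wx": 0,"wy": 0,"wz": 0,"fingers": 1},{"tx": -0.0017,"ty": -0.0386,"tz": 0,"wx": 0,"wy": 0,"wz": 0,"fingers": 1},{"tx": -0.0017,"ty": -0.0386,"tz": 0,"wx": 0,"wy": 0,"wz": 0,"fingers": 1}]}}

```text
clock: 26.13
position: [0.5868, 0.0661, 0.1325]
tool_rot: [0.707, 0.708, 0.0, 0.0]
force: [1.3, -0.2, 0.0]
finger_gap: 0.984
grip_force: 0.0
```

{"name": "play_rows", "arguments": {"moves": [{"tx": -0.0017,"ty": -0.0386,"tz": 0,"wx": 0,"wy": 0,"wz": 0,"fingers": 1},{"tx": -0.0017,"ty": -0.0386,"tz": 0,"wx": 0,"wy": 0,"wz": 0,"fingers": 1},{"tx": -0.0017,"ty": -0.0386,"tz": 0,"wx": 0,"wy": 0,"wz": 0,"fingers": 1},{"tx": -0.0017,"ty": -0.0386,"tz": 0,"wx": 0,"wy": 0,"wz": 0,"fingers": 1},{"tx": -0.0017,"ty": -0.0386,"tz": 0,"wx": 0,"wy": 0,"wz": 0,"fingers": 1},{"tx": -0.0017,"ty": -0.0386,"tz": 0,"wx": 0,"wy": 0,"wz": 0,"fingers": 1},{"tx": -0.0017,"ty": -0.0386,"tz": 0,"wx": 0,"wy": 0,"wz": 0,"fingers": 1},{"tx": 0,"ty": 0,"tz": 0,"wx": 0,"wy": 0,"wz": 0,"fingers": 1}]}}

```text
clock: 26.8
position: [0.5753, -0.2106, 0.1322]
tool_rot: [0.709, 0.705, -0.001, 0.003]
force: [-0.1, -0.1, 0.9]
finger_gap: 1.0
grip_force: 0.0
```

Run:
```python
from h import *
s=manip.get_obs();print(s["clock"],s["position"],s["force"],s["finger_gap"])
a=shot("side","l_side");b=shot("scene","l_scene");w=shot("wrist","l_w")
A=cv2.resize(a[100:240,140:280],(400,400),interpolation=2);B=cv2.resize(b[250:370,310:450],(466,400),interpolation=2)[:,:400]
cv2.imwrite("pics/l.png",np.hstack([A,B])[:,:,::-1])
for n in("side","scene"):
    [print(n,*o) for o in find(n,"lid",None,z0=.057) if o[2][1]>0]
for n in("side","scene","wrist"):
    [print(n,*o) for o in find(n,"tin",None) if o[2][1]<0]
```

```text
26.8 [ 0.57526131 -0.21062002  0.13221586] [-0.08751749 -0.09183665  0.86020436] 1.0001654295531075
side [220, 158] 0.5 [0.5929, 0.2195] 0.95 None
scene [362, 317] 0.76 [0.5938, 0.2231] 0.93 None
side [335, 256] 0.9 [0.572, -0.3103] 0.97 None
side [318, 213] 0.63 [0.6726, -0.1528] 0.86 None
side [308, 234] 0.59 [0.5743, -0.205] 0.91 None
scene [253, 202] 0.88 [0.578, -0.2982] 0.74 None
wrist [285, 206] 0.86 [0.5762, -0.2006] 0.97 None
wrist [283, 330] 0.73 [0.5747, -0.3022] 0.9 None
wrist [424, 137] 0.65 [0.6689, -0.152] 0.98 None
```

View pics/l.png

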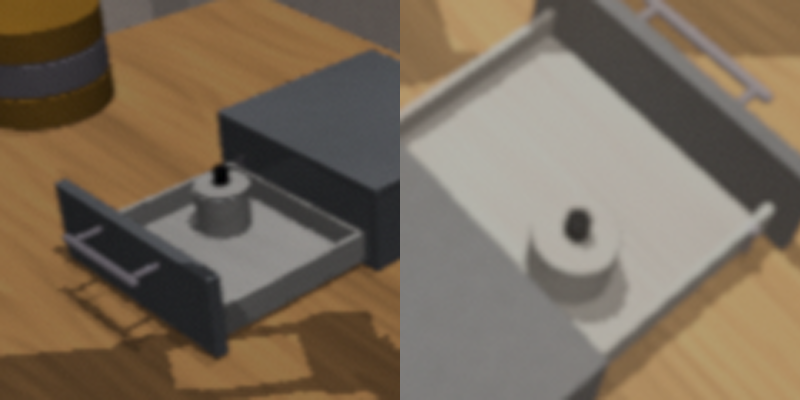

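{"name": "play_rows", "arguments": {"moves": [{"tx": 0,"ty": 0,"tz": -0.04,"wx": 0,"wy": 0,"wz": 0,"fingers": 1},{"tx": 0,"ty": 0,"tz": -0.04,"wx": 0,"wy": 0,"wz": 0,"fingers": 1},{"tx": 0,"ty": 0,"tz": -0.025,"wx": 0,"wy": 0,"wz": 0,"fingers": 1},{"tx": 0,"ty": 0,"tz": -0.015,"wx": 0,"wy": 0,"wz": 0,"fingers": 1},{"tx": 0,"ty": 0,"tz": 0,"wx": 0,"wy": 0,"wz": 0,"fingers": 1},{"tx": 0,"ty": 0,"tz": 0,"wx": 0,"wy": 0,"wz": 0,"fingers": 1},{"tx": 0,"ty": 0,"tz": 0,"wx": 0,"wy": 0,"wz": 0,"fingers": 1},{"tx": 0,"ty": 0,"tz": 0,"wx": 0,"wy": 0,"wz": 0,"fingers": 1}], "grip_force": 20}}

```text
clock: 27.87
position: [0.5764, -0.2032, 0.014]
tool_rot: [0.707, 0.707, 0.001, 0.002]
force: [0.3, 0.3, 0.8]
finger_gap: 1.0
grip_force: 0.0
```

{"name": "play_rows", "arguments": {"moves": [{"tx": 0,"ty": 0,"tz": 0,"wx": 0,"wy": 0,"wz": 0,"fingers": 0.6},{"tx": 0,"ty": 0,"tz": 0,"wx": 0,"wy": 0,"wz": 0,"fingers": 0.6},{"tx": 0,"ty": 0,"tz": 0,"wx": 0,"wy": 0,"wz": 0,"fingers": 0.6},{"tx": 0,"ty": 0,"tz": 0,"wx": 0,"wy": 0,"wz": 0,"fingers": 0.6}], "grip_force": 20}}

```text
clock: 28.2
position: [0.5757, -0.2032, 0.0137]
tool_rot: [0.707, 0.707, 0.001, 0.001]
force: [0.2, 1.6, 5.7]
finger_gap: 0.752
grip_force: 21.5
```

{"name": "play_rows", "arguments": {"moves": [{"tx": 0,"ty": 0,"tz": 0,"wx": 0,"wy": 0,"wz": 0,"fingers": 1},{"tx": 0,"ty": 0,"tz": 0,"wx": 0,"wy": 0,"wz": 0,"fingers": 1},{"tx": 0,"ty": 0,"tz": 0,"wx": 0,"wy": 0,"wz": 7,"fingers": 1},{"tx": 0,"ty": 0,"tz": 0,"wx": 0,"wy": 0,"wz": 7,"fingers": 1},{"tx": 0,"ty": 0,"tz": 0,"wx": 0,"wy": 0,"wz": 7,"fingers": 1},{"tx": 0,"ty": 0,"tz": 0,"wx": 0,"wy": 0,"wz": 7,"fingers": 1},{"tx": 0,"ty": 0,"tz": 0,"wx": 0,"wy": 0,"wz": 7,"fingers": 1},{"tx": 0,"ty": 0,"tz": 0,"wx": 0,"wy": 0,"wz": 7,"fingers": 1}]}}

```text
clock: 28.87
position: [0.5747, -0.2029, 0.0119]
tool_rot: [0.404, 0.915, 0.0, -0.0]
force: [-0.5, 0.5, 0.4]
finger_gap: 1.0
grip_force: 0.0
```

{"name": "play_rows", "arguments": {"moves": [{"tx": 0,"ty": 0,"tz": 0,"wx": 0,"wy": 0,"wz": 7,"fingers": 1},{"tx": 0,"ty": 0,"tz": 0,"wx": 0,"wy": 0,"wz": 7,"fingers": 1},{"tx": 0,"ty": 0,"tz": 0,"wx": 0,"wy": 0,"wz": 7,"fingers": 1},{"tx": 0,"ty": 0,"tz": 0,"wx": 0,"wy": 0,"wz": 7,"fingers": 1},{"tx": 0,"ty": 0,"tz": 0,"wx": 0,"wy": 0,"wz": 7,"fingers": 1},{"tx": 0,"ty": 0,"tz": 0,"wx": 0,"wy": 0,"wz": 7,"fingers": 1},{"tx": 0,"ty": 0,"tz": 0,"wx": 0,"wy": 0,"wz": 6,"fingers": 1},{"tx": 0,"ty": 0,"tz": 0,"wx": 0,"wy": 0,"wz": 0,"fingers": 1}]}}

```text
clock: 29.53
position: [0.5747, -0.2029, 0.0118]
tool_rot: [-0.001, 1.0, 0.0, -0.0]
force: [-0.3, 0.3, -0.5]
finger_gap: 1.003
grip_force: 0.0
```

{"name": "play_rows", "arguments": {"moves": [{"tx": 0,"ty": 0,"tz": 0,"wx": 0,"wy": 0,"wz": 0,"fingers": 1},{"tx": 0,"ty": 0,"tz": 0,"wx": 0,"wy": 0,"wz": 0,"fingers": 0.6},{"tx": 0,"ty": 0,"tz": 0,"wx": 0,"wy": 0,"wz": 0,"fingers": 0.6},{"tx": 0,"ty": 0,"tz": 0,"wx": 0,"wy": 0,"wz": 0,"fingers": 0.6},{"tx": 0,"ty": 0,"tz": 0,"wx": 0,"wy": 0,"wz": 0,"fingers": 0.6}], "grip_force": 30}}

```text
clock: 29.95
position: [0.575, -0.203, 0.0122]
tool_rot: [0.0, 1.0, -0.0, 0.0]
force: [0.6, -0.4, 0.7]
finger_gap: 0.724
grip_force: 34.2
```

{"name": "play_rows", "arguments": {"moves": [{"tx": 0,"ty": 0,"tz": 0.03,"wx": 0,"wy": 0,"wz": 0,"fingers": 0.6},{"tx": 0,"ty": 0,"tz": 0.04,"wx": 0,"wy": 0,"wz": 0,"fingers": 0.6},{"tx": 0,"ty": 0,"tz": 0.04,"wx": 0,"wy": 0,"wz": 0,"fingers": 0.6},{"tx": 0.0019,"ty": 0.036,"tz": 0,"wx": 0,"wy": 0,"wz": 0,"fingers": 0.6},{"tx": 0.0019,"ty": 0.036,"tz": 0,"wx": 0,"wy": 0,"wz": 0,"fingers": 0.6},{"tx": 0.0019,"ty": 0.036,"tz": 0,"wx": 0,"wy": 0,"wz": 0,"fingers": 0.6},{"tx": 0.0019,"ty": 0.036,"tz": 0,"wx": 0,"wy": 0,"wz": 0,"fingers": 0.6},{"tx": 0.0019,"ty": 0.036,"tz": 0,"wx": 0,"wy": 0,"wz": 0,"fingers": 0.6}]}}

```text
clock: 30.62
position: [0.5839, -0.0214, 0.122]
tool_rot: [0.001, 1.0, 0.0, -0.0]
force: [-0.0, 0.2, -1.3]
finger_gap: 0.727
grip_force: 34.1
```

{"name": "play_rows", "arguments": {"moves": [{"tx": 0.0019,"ty": 0.036,"tz": 0,"wx": 0,"wy": 0,"wz": 0,"fingers": 0.6},{"tx": 0.0019,"ty": 0.036,"tz": 0,"wx": 0,"wy": 0,"wz": 0,"fingers": 0.6},{"tx": 0.0019,"ty": 0.036,"tz": 0,"wx": 0,"wy": 0,"wz": 0,"fingers": 0.6},{"tx": 0.0019,"ty": 0.036,"tz": 0,"wx": 0,"wy": 0,"wz": 0,"fingers": 0.6},{"tx": 0,"ty": 0,"tz": -0.03,"wx": 0,"wy": 0,"wz": 0,"fingers": 0.6},{"tx": 0,"ty": 0,"tz": -0.03,"wx": 0,"wy": 0,"wz": 0,"fingers": 0.6},{"tx": 0,"ty": 0,"tz": -0.02,"wx": 0,"wy": 0,"wz": 0,"fingers": 0.6},{"tx": 0,"ty": 0,"tz": 0,"wx": 0,"wy": 0,"wz": 0,"fingers": 0.6}]}}

```text
clock: 31.28
position: [0.5878, 0.1212, 0.0374]
tool_rot: [-0.0, 1.0, -0.0, -0.005]
force: [-1.4, 0.3, -2.1]
finger_gap: 0.726
grip_force: 33.9
```

{"name": "play_rows", "arguments": {"moves": [{"tx": 0,"ty": 0,"tz": -0.008,"wx": 0,"wy": 0,"wz": 0,"fingers": 0.6},{"tx": 0,"ty": 0,"tz": -0.007,"wx": 0,"wy": 0,"wz": 0,"fingers": 0.6},{"tx": 0,"ty": 0,"tz": 0,"wx": 0,"wy": 0,"wz": 0,"fingers": 0.6},{"tx": 0,"ty": 0,"tz": 0,"wx": 0,"wy": 0,"wz": 0,"fingers": 0.6},{"tx": 0,"ty": 0,"tz": 0,"wx": 0,"wy": 0,"wz": 0,"fingers": 0.6},{"tx": 0,"ty": 0,"tz": 0,"wx": 0,"wy": 0,"wz": 0,"fingers": 0.6}]}}

```text
clock: 31.78
position: [0.5928, 0.121, 0.0282]
tool_rot: [0.0, 1.0, 0.0, 0.001]
force: [0.7, -0.6, -0.6]
finger_gap: 0.725
grip_force: 33.9
```

{"name": "play_rows", "arguments": {"moves": [{"tx": 0,"ty": 0,"tz": 0,"wx": 0,"wy": 0,"wz": 0,"fingers": 0.9},{"tx": 0,"ty": 0,"tz": 0,"wx": 0,"wy": 0,"wz": 0,"fingers": 0.9},{"tx": 0,"ty": 0,"tz": 0,"wx": 0,"wy": 0,"wz": 0,"fingers": 0.9}]}}

```text
clock: 32.03
position: [0.5924, 0.1211, 0.0277]
tool_rot: [0.0, 1.0, 0.0, 0.001]
force: [0.3, 0.6, 1.1]
finger_gap: 0.901
grip_force: 0.0
```

{"name": "play_rows", "arguments": {"moves": [{"tx": 0,"ty": 0,"tz": 0.025,"wx": 0,"wy": 0,"wz": 0,"fingers": 0.9},{"tx": 0,"ty": 0,"tz": 0.035,"wx": 0,"wy": 0,"wz": 0,"fingers": 0.9},{"tx": 0,"ty": 0,"tz": 0.04,"wx": 0,"wy": 0,"wz": 0,"fingers": 0.9},{"tx": -0.0147,"ty": -0.0378,"tz": 0,"wx": 0,"wy": 0,"wz": 0,"fingers": 0.55},{"tx": -0.0147,"ty": -0.0378,"tz": 0,"wx": 0,"wy": 0,"wz": 0,"fingers": 0.55},{"tx": -0.0147,"ty": -0.0378,"tz": 0,"wx": 0,"wy": 0,"wz": 0,"fingers": 0.55},{"tx": -0.0147,"ty": -0.0378,"tz": 0,"wx": 0,"wy": 0,"wz": 0,"fingers": 0.55},{"tx": -0.0147,"ty": -0.0378,"tz": 0,"wx": 0,"wy": 0,"wz": 0,"fingers": 0.55}]}}

```text
clock: 32.7
position: [0.5177, -0.0692, 0.1276]
tool_rot: [-0.0, 1.0, -0.0, 0.001]
force: [1.2, 0.6, 0.1]
finger_gap: 0.553
grip_force: 0.0
```

{"name": "play_rows", "arguments": {"moves": [{"tx": -0.0147,"ty": -0.0378,"tz": 0,"wx": 0,"wy": 0,"wz": 0,"fingers": 0.55},{"tx": -0.0147,"ty": -0.0378,"tz": 0,"wx": 0,"wy": 0,"wz": 0,"fingers": 0.55},{"tx": -0.0147,"ty": -0.0378,"tz": 0,"wx": 0,"wy": 0,"wz": 0,"fingers": 0.55},{"tx": -0.0147,"ty": -0.0378,"tz": 0,"wx": 0,"wy": 0,"wz": 0,"fingers": 0.55},{"tx": 0,"ty": 0,"tz": -0.03,"wx": 0,"wy": 0,"wz": 0,"fingers": 0.55},{"tx": 0,"ty": 0,"tz": -0.03,"wx": 0,"wy": 0,"wz": 0,"fingers": 0.55},{"tx": 0,"ty": 0,"tz": 0,"wx": 0,"wy": 0,"wz": 0,"fingers": 0.55},{"tx": 0,"ty": 0,"tz": 0,"wx": 0,"wy": 0,"wz": 0,"fingers": 0.55}]}}

```text
clock: 33.37
position: [0.4586, -0.2186, 0.0664]
tool_rot: [0.0, 1.0, 0.001, -0.002]
force: [0.9, 0.5, 0.0]
finger_gap: 0.549
grip_force: 0.0
```

Run:
```python
from h import *
s=manip.get_obs();print(s["clock"],s["position"],s["force"])
im=shot("wrist","m")
for k in("lid",): [print(k,*o) for o in find("wrist",k,im)]
for n in("side","scene"):
    im=shot(n,"m_"+n);[print(n,*o) for o in find(n,"tin",None,z0=.014) if o[2][1]>0]
```

```text
33.3667 [ 0.45855163 -0.21856042  0.06636325] [0.85300146 0.54406857 0.01564931]
lid [128, 219] 0.79 [0.4589, -0.3094] 0.99 [166, 170, 166]
lid [3, 312] 0.78 [0.5198, -0.4267] 0.35 [82, 71, 57]
lid [288, 24] 0.57 [0.3361, -0.2138] 0.89 [99, 62, 34]
lid [280, 225] 0.56 [0.4621, -0.2184] 0.99 [110, 106, 101]
side [235, 181] 0.96 [0.5929, 0.1197] 0.94 None
side [218, 172] 0.72 [0.578, 0.1996] 0.55 None
scene [332, 294] 0.7 [0.5939, 0.1249] 0.92 None
scene [361, 335] 0.56 [0.6119, 0.238] 0.3 None
```

{"name": "play_rows", "arguments": {"moves": [{"tx": 0.001,"ty": 0,"tz": -0.025,"wx": 0,"wy": 0,"wz": 0,"fingers": 0.55},{"tx": 0,"ty": 0,"tz": -0.02,"wx": 0,"wy": 0,"wz": 0,"fingers": 0.55},{"tx": 0,"ty": 0,"tz": -0.0085,"wx": 0,"wy": 0,"wz": 0,"fingers": 0.55},{"tx": 0,"ty": 0,"tz": 0,"wx": 0,"wy": 0,"wz": 0,"fingers": 0.55},{"tx": 0,"ty": 0,"tz": 0,"wx": 0,"wy": 0,"wz": 0,"fingers": 0.55},{"tx": 0,"ty": 0,"tz": 0,"wx": 0,"wy": 0,"wz": 0,"fingers": 0.55}], "grip_force": 20}}

```text
clock: 34.17
position: [0.4616, -0.2196, 0.0146]
tool_rot: [-0.0, 1.0, -0.001, 0.001]
force: [0.2, -0.5, 0.5]
finger_gap: 0.547
grip_force: 0.0
```

{"name": "play_rows", "arguments": {"moves": [{"tx": 0,"ty": 0,"tz": 0,"wx": 0,"wy": 0,"wz": 0,"fingers": 0.1},{"tx": 0,"ty": 0,"tz": 0,"wx": 0,"wy": 0,"wz": 0,"fingers": 0.1},{"tx": 0,"ty": 0,"tz": 0,"wx": 0,"wy": 0,"wz": 0,"fingers": 0.1},{"tx": 0,"ty": 0,"tz": 0,"wx": 0,"wy": 0,"wz": 0,"fingers": 0.1}], "grip_force": 20}}

```text
clock: 34.5
position: [0.4613, -0.2195, 0.0146]
tool_rot: [0.0, 1.0, -0.0, 0.001]
force: [-0.4, 0.9, 6.3]
finger_gap: 0.221
grip_force: 19.8
```

{"name": "play_rows", "arguments": {"moves": [{"tx": 0,"ty": 0,"tz": 0,"wx": 0,"wy": 0,"wz": 0,"fingers": 0.5},{"tx": 0,"ty": 0,"tz": 0,"wx": 0,"wy": 0,"wz": 0,"fingers": 0.5},{"tx": 0,"ty": 0,"tz": 0,"wx": 0,"wy": 0,"wz": -7,"fingers": 0.5},{"tx": 0,"ty": 0,"tz": 0,"wx": 0,"wy": 0,"wz": -7,"fingers": 0.5},{"tx": 0,"ty": 0,"tz": 0,"wx": 0,"wy": 0,"wz": -7,"fingers": 0.5},{"tx": 0,"ty": 0,"tz": 0,"wx": 0,"wy": 0,"wz": -7,"fingers": 0.5},{"tx": 0,"ty": 0,"tz": 0,"wx": 0,"wy": 0,"wz": -7,"fingers": 0.5},{"tx": 0,"ty": 0,"tz": 0,"wx": 0,"wy": 0,"wz": -7,"fingers": 0.5}]}}

```text
clock: 35.17
position: [0.4605, -0.219, 0.0134]
tool_rot: [0.361, 0.932, 0.0, -0.0]
force: [0.2, 0.2, 0.5]
finger_gap: 0.499
grip_force: 0.0
```

{"name": "play_rows", "arguments": {"moves": [{"tx": 0,"ty": 0,"tz": 0,"wx": 0,"wy": 0,"wz": -7,"fingers": 0.5},{"tx": 0,"ty": 0,"tz": 0,"wx": 0,"wy": 0,"wz": -7,"fingers": 0.5},{"tx": 0,"ty": 0,"tz": 0,"wx": 0,"wy": 0,"wz": -7,"fingers": 0.5},{"tx": 0,"ty": 0,"tz": 0,"wx": 0,"wy": 0,"wz": -7,"fingers": 0.5},{"tx": 0,"ty": 0,"tz": 0,"wx": 0,"wy": 0,"wz": -7,"fingers": 0.5},{"tx": 0,"ty": 0,"tz": 0,"wx": 0,"wy": 0,"wz": -7,"fingers": 0.5},{"tx": 0,"ty": 0,"tz": 0,"wx": 0,"wy": 0,"wz": -6,"fingers": 0.5},{"tx": 0,"ty": 0,"tz": 0,"wx": 0,"wy": 0,"wz": 0,"fingers": 0.5}]}}

```text
clock: 35.83
position: [0.4605, -0.219, 0.0134]
tool_rot: [0.708, 0.707, -0.0, -0.0]
force: [-0.2, -0.3, 0.7]
finger_gap: 0.499
grip_force: 0.0
```

{"name": "play_rows", "arguments": {"moves": [{"tx": 0,"ty": 0,"tz": 0,"wx": 0,"wy": 0,"wz": 0,"fingers": 0.1},{"tx": 0,"ty": 0,"tz": 0,"wx": 0,"wy": 0,"wz": 0,"fingers": 0.1},{"tx": 0,"ty": 0,"tz": 0,"wx": 0,"wy": 0,"wz": 0,"fingers": 0.1},{"tx": 0,"ty": 0,"tz": 0,"wx": 0,"wy": 0,"wz": 0,"fingers": 0.1}], "grip_force": 25}}

```text
clock: 36.17
position: [0.4607, -0.2192, 0.0136]
tool_rot: [0.707, 0.707, 0.0, 0.0]
force: [0.2, -0.3, 0.4]
finger_gap: 0.22
grip_force: 24.5
```

{"name": "play_rows", "arguments": {"moves": [{"tx": 0,"ty": 0,"tz": 0.04,"wx": 0,"wy": 0,"wz": 0,"fingers": 0.1},{"tx": 0,"ty": 0,"tz": 0.04,"wx": 0,"wy": 0,"wz": 0,"fingers": 0.1},{"tx": 0,"ty": 0,"tz": 0.04,"wx": 0,"wy": 0,"wz": 0,"fingers": 0.1},{"tx": 0.0132,"ty": 0.034,"tz": 0,"wx": 0,"wy": 0,"wz": 0,"fingers": 0.1},{"tx": 0.0132,"ty": 0.034,"tz": 0,"wx": 0,"wy": 0,"wz": 0,"fingers": 0.1},{"tx": 0.0132,"ty": 0.034,"tz": 0,"wx": 0,"wy": 0,"wz": 0,"fingers": 0.1},{"tx": 0.0132,"ty": 0.034,"tz": 0,"wx": 0,"wy": 0,"wz": 0,"fingers": 0.1},{"tx": 0.0132,"ty": 0.034,"tz": 0,"wx": 0,"wy": 0,"wz": 0,"fingers": 0.1}]}}

```text
clock: 36.83
position: [0.5269, -0.0475, 0.1337]
tool_rot: [0.707, 0.707, 0.0, 0.0]
force: [1.5, -1.2, -0.5]
finger_gap: 0.224
grip_force: 24.8
```

{"name": "play_rows", "arguments": {"moves": [{"tx": 0.0132,"ty": 0.034,"tz": 0,"wx": 0,"wy": 0,"wz": 0,"fingers": 0.1},{"tx": 0.0132,"ty": 0.034,"tz": 0,"wx": 0,"wy": 0,"wz": 0,"fingers": 0.1},{"tx": 0.0132,"ty": 0.034,"tz": 0,"wx": 0,"wy": 0,"wz": 0,"fingers": 0.1},{"tx": 0.0132,"ty": 0.034,"tz": 0,"wx": 0,"wy": 0,"wz": 0,"fingers": 0.1},{"tx": 0.0132,"ty": 0.034,"tz": 0,"wx": 0,"wy": 0,"wz": 0,"fingers": 0.1},{"tx": 0,"ty": 0,"tz": -0.025,"wx": 0,"wy": 0,"wz": 0,"fingers": 0.1},{"tx": 0,"ty": 0,"tz": -0.022,"wx": 0,"wy": 0,"wz": 0,"fingers": 0.1},{"tx": 0,"ty": 0,"tz": 0,"wx": 0,"wy": 0,"wz": 0,"fingers": 0.1}]}}

```text
clock: 37.5
position: [0.5891, 0.1215, 0.0822]
tool_rot: [0.706, 0.708, -0.004, -0.003]
force: [-0.8, 0.5, -0.4]
finger_gap: 0.221
grip_force: 24.8
```

{"name": "play_rows", "arguments": {"moves": [{"tx": 0,"ty": 0,"tz": 0,"wx": 0,"wy": 0,"wz": 0,"fingers": 0.1},{"tx": 0,"ty": 0,"tz": 0,"wx": 0,"wy": 0,"wz": 0,"fingers": 0.1},{"tx": 0,"ty": 0,"tz": 0,"wx": 0,"wy": 0,"wz": 0,"fingers": 0.1},{"tx": 0,"ty": 0,"tz": 0,"wx": 0,"wy": 0,"wz": 0,"fingers": 0.1}]}}

```text
clock: 37.83
position: [0.5937, 0.1205, 0.0882]
tool_rot: [0.707, 0.707, 0.001, 0.001]
force: [-0.5, -0.4, -0.1]
finger_gap: 0.218
grip_force: 24.8
```

Run:
```python
from h import *
s=manip.get_obs();print(s["clock"],s["position"],s["force"],s["finger_gap"])
for n in("side","scene"):
    im=shot(n,"n_"+n);[print(n,*o) for o in find(n,"tin",None,z0=.014) if o[2][1]>0]
```

```text
37.8333 [0.5937203  0.120503   0.08817169] [-0.53422283 -0.40533116 -0.09550082] 0.21816993114439012
side [237, 182] 0.82 [0.5863, 0.1114] 0.79 None
side [216, 173] 0.52 [0.5753, 0.1995] 0.54 None
scene [357, 334] 0.75 [0.6133, 0.2376] 0.26 None
scene [331, 302] 0.68 [0.6079, 0.1373] 0.48 None
scene [382, 296] 0.2 [0.4951, 0.1988] 8.51 None
```

{"name": "play_rows", "arguments": {"moves": [{"tx": 0,"ty": 0,"tz": -0.005,"wx": 0,"wy": 0,"wz": 0,"fingers": 0.1},{"tx": 0,"ty": 0,"tz": -0.004,"wx": 0,"wy": 0,"wz": 0,"fingers": 0.1},{"tx": 0,"ty": 0,"tz": -0.003,"wx": 0,"wy": 0,"wz": 0,"fingers": 0.1},{"tx": 0,"ty": 0,"tz": -0.002,"wx": 0,"wy": 0,"wz": 0,"fingers": 0.1},{"tx": 0,"ty": 0,"tz": 0,"wx": 0,"wy": 0,"wz": 0,"fingers": 0.1},{"tx": 0,"ty": 0,"tz": 0,"wx": 0,"wy": 0,"wz": 0,"fingers": 0.1},{"tx": 0,"ty": 0,"tz": 0,"wx": 0,"wy": 0,"wz": 0,"fingers": 0.1}]}}

```text
clock: 38.62
position: [0.5928, 0.1209, 0.0726]
tool_rot: [0.707, 0.707, 0.0, 0.0]
force: [-0.1, 0.9, -0.3]
finger_gap: 0.218
grip_force: 24.8
```

{"name": "play_rows", "arguments": {"moves": [{"tx": 0,"ty": 0,"tz": -0.002,"wx": 0,"wy": 0,"wz": 0,"fingers": 0.1},{"tx": 0,"ty": 0,"tz": 0,"wx": 0,"wy": 0,"wz": 0,"fingers": 0.1},{"tx": 0,"ty": 0,"tz": 0,"wx": 0,"wy": 0,"wz": 0,"fingers": 0.1}]}}

```text
clock: 38.87
position: [0.5928, 0.1209, 0.0706]
tool_rot: [0.707, 0.707, 0.0, 0.0]
force: [-0.5, 0.3, -1.0]
finger_gap: 0.219
grip_force: 24.8
```

{"name": "play_rows", "arguments": {"moves": [{"tx": 0,"ty": 0,"tz": 0,"wx": 0,"wy": 0,"wz": 0,"fingers": 0.45},{"tx": 0,"ty": 0,"tz": 0,"wx": 0,"wy": 0,"wz": 0,"fingers": 0.45},{"tx": 0,"ty": 0,"tz": 0.025,"wx": 0,"wy": 0,"wz": 0,"fingers": 0.45},{"tx": 0,"ty": 0,"tz": 0.04,"wx": 0,"wy": 0,"wz": 0,"fingers": 0.45},{"tx": 0.0095,"ty": -0.0344,"tz": 0,"wx": 0,"wy": 0,"wz": 0,"fingers": 0.45},{"tx": 0.0095,"ty": -0.0344,"tz": 0,"wx": 0,"wy": 0,"wz": 0,"fingers": 0.45},{"tx": 0.0095,"ty": -0.0344,"tz": 0,"wx": 0,"wy": 0,"wz": 0,"fingers": 1},{"tx": 0.0095,"ty": -0.0344,"tz": 0,"wx": 0,"wy": 0,"wz": 0,"fingers": 1}]}}

```text
clock: 39.53
position: [0.6311, -0.0178, 0.1363]
tool_rot: [0.707, 0.707, 0.0, 0.0]
force: [0.3, 0.1, -0.2]
finger_gap: 0.724
grip_force: 0.0
```

{"name": "play_rows", "arguments": {"moves": [{"tx": 0.0095,"ty": -0.0344,"tz": 0,"wx": 0,"wy": 0,"wz": 0,"fingers": 1},{"tx": 0.0095,"ty": -0.0344,"tz": 0,"wx": 0,"wy": 0,"wz": 0,"fingers": 1},{"tx": 0.0095,"ty": -0.0344,"tz": 0,"wx": 0,"wy": 0,"wz": 0,"fingers": 1},{"tx": 0.0095,"ty": -0.0344,"tz": 0,"wx": 0,"wy": 0,"wz": 0,"fingers": 1},{"tx": 0,"ty": 0,"tz": 0,"wx": 0,"wy": 0,"wz": 0,"fingers": 1},{"tx": 0,"ty": 0,"tz": 0,"wx": 0,"wy": 0,"wz": 0,"fingers": 1},{"tx": 0,"ty": 0,"tz": 0,"wx": 0,"wy": 0,"wz": 0,"fingers": 1}]}}

```text
clock: 40.12
position: [0.6682, -0.1539, 0.1353]
tool_rot: [0.707, 0.707, 0.0, -0.001]
force: [-0.4, 1.0, 0.9]
finger_gap: 0.998
grip_force: 0.0
```

Run:
```python
from h import *
s=manip.get_obs();print(s["clock"],s["position"],s["force"],s["finger_gap"])
a=shot("side","o_side");b=shot("scene","o_scene");w=shot("wrist","o_w")
A=cv2.resize(a[100:240,140:280],(400,400),interpolation=2);B=cv2.resize(b[250:370,310:450],(466,400),interpolation=2)[:,:400]
cv2.imwrite("pics/o.png",np.hstack([A,B])[:,:,::-1])
for n in("side","scene"):
    [print(n,"lid",*o) for o in find(n,"lid",None,z0=.057) if o[2][1]>0]
    [print(n,"tin",*o) for o in find(n,"tin",None,z0=.014) if o[2][1]>0]
for n in("side","scene","wrist"):
    [print(n,*o) for o in find(n,"tin",None) if o[2][1]<0]
```

```text
40.1167 [ 0.66824196 -0.15391424  0.13530305] [-0.41501075  1.01794765  0.91081696] 0.9977676796055028
side lid [237, 176] 0.52 [0.5916, 0.1179] 0.78 None
side lid [220, 160] 0.43 [0.5928, 0.2203] 0.83 None
side tin [219, 174] 0.79 [0.5787, 0.2028] 0.66 None
side tin [237, 186] 0.68 [0.578, 0.1024] 0.58 None
scene lid [365, 319] 0.93 [0.593, 0.2248] 0.83 None
scene lid [336, 291] 0.82 [0.5925, 0.1228] 0.92 None
scene tin [360, 333] 0.79 [0.6122, 0.2379] 0.28 None
scene tin [333, 304] 0.55 [0.6105, 0.1413] 0.4 None
side [317, 214] 0.93 [0.6677, -0.1569] 0.93 None
side [334, 257] 0.67 [0.5738, -0.3095] 0.96 None
scene [253, 245] 0.71 [0.6664, -0.1538] 0.94 None
scene [252, 205] 0.59 [0.5812, -0.2806] 0.39 None
scene [211, 221] 0.29 [0.7119, -0.2969] 1.31 None
wrist [284, 213] 0.8 [0.6693, -0.1566] 0.98 None
wrist [189, 353] 0.79 [0.5913, -0.2832] 0.29 None
```

View pics/o.png

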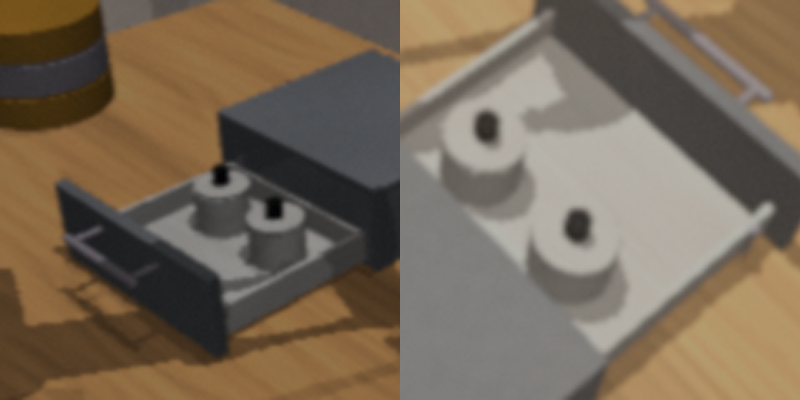

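{"name": "play_rows", "arguments": {"moves": [{"tx": 0,"ty": -0.001,"tz": -0.04,"wx": 0,"wy": 0,"wz": 0,"fingers": 1},{"tx": 0,"ty": 0,"tz": -0.04,"wx": 0,"wy": 0,"wz": 0,"fingers": 1},{"tx": 0,"ty": 0,"tz": -0.028,"wx": 0,"wy": 0,"wz": 0,"fingers": 1},{"tx": 0,"ty": 0,"tz": -0.0155,"wx": 0,"wy": 0,"wz": 0,"fingers": 1},{"tx": 0,"ty": 0,"tz": 0,"wx": 0,"wy": 0,"wz": 0,"fingers": 1},{"tx": 0,"ty": 0,"tz": 0,"wx": 0,"wy": 0,"wz": 0,"fingers": 1},{"tx": 0,"ty": 0,"tz": 0,"wx": 0,"wy": 0,"wz": 0,"fingers": 1},{"tx": 0,"ty": 0,"tz": 0,"wx": 0,"wy": 0,"wz": 0,"fingers": 1}], "grip_force": 20}}

```text
clock: 41.28
position: [0.6703, -0.1558, 0.0143]
tool_rot: [0.707, 0.707, 0.001, 0.002]
force: [0.7, -0.3, 0.6]
finger_gap: 1.003
grip_force: 0.0
```

{"name": "play_rows", "arguments": {"moves": [{"tx": 0,"ty": 0,"tz": 0,"wx": 0,"wy": 0,"wz": 0,"fingers": 1},{"tx": 0,"ty": 0,"tz": 0,"wx": 0,"wy": 0,"wz": 0,"fingers": 1},{"tx": 0,"ty": 0,"tz": 0,"wx": 0,"wy": 0,"wz": 0,"fingers": 0.6},{"tx": 0,"ty": 0,"tz": 0,"wx": 0,"wy": 0,"wz": 0,"fingers": 0.6},{"tx": 0,"ty": 0,"tz": 0,"wx": 0,"wy": 0,"wz": 0,"fingers": 0.6},{"tx": 0,"ty": 0,"tz": 0,"wx": 0,"wy": 0,"wz": 0,"fingers": 0.6}], "grip_force": 20}}

```text
clock: 41.78
position: [0.669, -0.1554, 0.0129]
tool_rot: [0.707, 0.707, 0.0, 0.0]
force: [-0.7, 0.8, 4.2]
finger_gap: 0.747
grip_force: 22.5
```

{"name": "play_rows", "arguments": {"moves": [{"tx": 0,"ty": 0,"tz": 0,"wx": 0,"wy": 0,"wz": 0,"fingers": 1},{"tx": 0,"ty": 0,"tz": 0,"wx": 0,"wy": 0,"wz": 0,"fingers": 1},{"tx": 0,"ty": 0,"tz": 0,"wx": 0,"wy": 0,"wz": 7,"fingers": 1},{"tx": 0,"ty": 0,"tz": 0,"wx": 0,"wy": 0,"wz": 7,"fingers": 1},{"tx": 0,"ty": 0,"tz": 0,"wx": 0,"wy": 0,"wz": 7,"fingers": 1},{"tx": 0,"ty": 0,"tz": 0,"wx": 0,"wy": 0,"wz": 7,"fingers": 1},{"tx": 0,"ty": 0,"tz": 0,"wx": 0,"wy": 0,"wz": 7,"fingers": 1},{"tx": 0,"ty": 0,"tz": 0,"wx": 0,"wy": 0,"wz": 7,"fingers": 1}]}}

```text
clock: 42.45
position: [0.6685, -0.1552, 0.0115]
tool_rot: [0.404, 0.915, 0.0, -0.0]
force: [0.6, -0.1, -0.6]
finger_gap: 0.999
grip_force: 0.0
```

{"name": "play_rows", "arguments": {"moves": [{"tx": 0,"ty": 0,"tz": 0,"wx": 0,"wy": 0,"wz": 7,"fingers": 1},{"tx": 0,"ty": 0,"tz": 0,"wx": 0,"wy": 0,"wz": 7,"fingers": 1},{"tx": 0,"ty": 0,"tz": 0,"wx": 0,"wy": 0,"wz": 7,"fingers": 1},{"tx": 0,"ty": 0,"tz": 0,"wx": 0,"wy": 0,"wz": 7,"fingers": 1},{"tx": 0,"ty": 0,"tz": 0,"wx": 0,"wy": 0,"wz": 7,"fingers": 1},{"tx": 0,"ty": 0,"tz": 0,"wx": 0,"wy": 0,"wz": 7,"fingers": 1},{"tx": 0,"ty": 0,"tz": 0,"wx": 0,"wy": 0,"wz": 6,"fingers": 1},{"tx": 0,"ty": 0,"tz": 0,"wx": 0,"wy": 0,"wz": 0,"fingers": 1}]}}

```text
clock: 43.12
position: [0.6685, -0.1552, 0.0115]
tool_rot: [-0.001, 1.0, 0.0, -0.0]
force: [-0.1, -0.8, -0.3]
finger_gap: 0.998
grip_force: 0.0
```

{"name": "play_rows", "arguments": {"moves": [{"tx": 0,"ty": 0,"tz": 0,"wx": 0,"wy": 0,"wz": 0,"fingers": 1},{"tx": 0,"ty": 0,"tz": 0,"wx": 0,"wy": 0,"wz": 0,"fingers": 0.6},{"tx": 0,"ty": 0,"tz": 0,"wx": 0,"wy": 0,"wz": 0,"fingers": 0.6},{"tx": 0,"ty": 0,"tz": 0,"wx": 0,"wy": 0,"wz": 0,"fingers": 0.6},{"tx": 0,"ty": 0,"tz": 0,"wx": 0,"wy": 0,"wz": 0,"fingers": 0.6}], "grip_force": 30}}

```text
clock: 43.53
position: [0.6689, -0.1554, 0.0123]
tool_rot: [0.0, 1.0, -0.0, 0.0]
force: [-0.1, -0.0, 1.8]
finger_gap: 0.747
grip_force: 33.4
```

{"name": "play_rows", "arguments": {"moves": [{"tx": 0,"ty": 0,"tz": 0.03,"wx": 0,"wy": 0,"wz": 0,"fingers": 0.6},{"tx": 0,"ty": 0,"tz": 0.04,"wx": 0,"wy": 0,"wz": 0,"fingers": 0.6},{"tx": 0,"ty": 0,"tz": 0.04,"wx": 0,"wy": 0,"wz": 0,"fingers": 0.6},{"tx": -0.0145,"ty": 0.0338,"tz": 0,"wx": 0,"wy": 0,"wz": 0,"fingers": 0.6},{"tx": -0.0145,"ty": 0.0338,"tz": 0,"wx": 0,"wy": 0,"wz": 0,"fingers": 0.6},{"tx": -0.0145,"ty": 0.0338,"tz": 0,"wx": 0,"wy": 0,"wz": 0,"fingers": 0.6},{"tx": -0.0145,"ty": 0.0338,"tz": 0,"wx": 0,"wy": 0,"wz": 0,"fingers": 0.6},{"tx": -0.0145,"ty": 0.0338,"tz": 0,"wx": 0,"wy": 0,"wz": 0,"fingers": 0.6}]}}

```text
clock: 44.2
position: [0.5949, 0.015, 0.1218]
tool_rot: [0.001, 1.0, 0.0, -0.0]
force: [0.8, 0.6, -1.0]
finger_gap: 0.748
grip_force: 34.3
```

{"name": "play_rows", "arguments": {"moves": [{"tx": -0.0145,"ty": 0.0338,"tz": 0,"wx": 0,"wy": 0,"wz": 0,"fingers": 0.6},{"tx": -0.0145,"ty": 0.0338,"tz": 0,"wx": 0,"wy": 0,"wz": 0,"fingers": 0.6},{"tx": -0.0145,"ty": 0.0338,"tz": 0,"wx": 0,"wy": 0,"wz": 0,"fingers": 0.6},{"tx": -0.0145,"ty": 0.0338,"tz": 0,"wx": 0,"wy": 0,"wz": 0,"fingers": 0.6},{"tx": -0.0145,"ty": 0.0338,"tz": 0,"wx": 0,"wy": 0,"wz": 0,"fingers": 0.6},{"tx": -0.0145,"ty": 0.0338,"tz": 0,"wx": 0,"wy": 0,"wz": 0,"fingers": 0.6},{"tx": 0,"ty": 0,"tz": 0,"wx": 0,"wy": 0,"wz": 0,"fingers": 0.6},{"tx": 0,"ty": 0,"tz": 0,"wx": 0,"wy": 0,"wz": 0,"fingers": 0.6}]}}

```text
clock: 44.87
position: [0.5079, 0.218, 0.1219]
tool_rot: [-0.002, 1.0, -0.0, -0.0]
force: [0.1, -0.5, -1.6]
finger_gap: 0.747
grip_force: 34.3
```

{"name": "play_rows", "arguments": {"moves": [{"tx": 0,"ty": 0,"tz": -0.03,"wx": 0,"wy": 0,"wz": 0,"fingers": 0.6},{"tx": 0,"ty": 0,"tz": -0.03,"wx": 0,"wy": 0,"wz": 0,"fingers": 0.6},{"tx": 0,"ty": 0,"tz": -0.02,"wx": 0,"wy": 0,"wz": 0,"fingers": 0.6},{"tx": 0,"ty": 0,"tz": -0.01,"wx": 0,"wy": 0,"wz": 0,"fingers": 0.6},{"tx": 0,"ty": 0,"tz": -0.005,"wx": 0,"wy": 0,"wz": 0,"fingers": 0.6},{"tx": 0,"ty": 0,"tz": 0,"wx": 0,"wy": 0,"wz": 0,"fingers": 0.6},{"tx": 0,"ty": 0,"tz": 0,"wx": 0,"wy": 0,"wz": 0,"fingers": 0.6},{"tx": 0,"ty": 0,"tz": 0,"wx": 0,"wy": 0,"wz": 0,"fingers": 0.6}]}}

```text
clock: 45.53
position: [0.5103, 0.2162, 0.0279]
tool_rot: [0.0, 1.0, 0.0, 0.001]
force: [-0.4, -0.2, -1.5]
finger_gap: 0.744
grip_force: 34.4
```

{"name": "play_rows", "arguments": {"moves": [{"tx": 0,"ty": 0,"tz": 0,"wx": 0,"wy": 0,"wz": 0,"fingers": 0.6},{"tx": 0,"ty": 0,"tz": 0,"wx": 0,"wy": 0,"wz": 0,"fingers": 0.6},{"tx": 0,"ty": 0,"tz": 0,"wx": 0,"wy": 0,"wz": 0,"fingers": 0.9},{"tx": 0,"ty": 0,"tz": 0,"wx": 0,"wy": 0,"wz": 0,"fingers": 0.9},{"tx": 0,"ty": 0,"tz": 0,"wx": 0,"wy": 0,"wz": 0,"fingers": 0.9}]}}

```text
clock: 45.95
position: [0.5095, 0.2166, 0.0274]
tool_rot: [-0.0, 1.0, 0.0, 0.0]
force: [-0.7, 0.2, 0.6]
finger_gap: 0.9
grip_force: 0.0
```

{"name": "play_rows", "arguments": {"moves": [{"tx": 0,"ty": 0,"tz": 0.025,"wx": 0,"wy": 0,"wz": 0,"fingers": 0.9},{"tx": 0,"ty": 0,"tz": 0.035,"wx": 0,"wy": 0,"wz": 0,"fingers": 0.9},{"tx": 0,"ty": 0,"tz": 0.04,"wx": 0,"wy": 0,"wz": 0,"fingers": 0.9},{"tx": -0.004,"ty": -0.0404,"tz": 0,"wx": 0,"wy": 0,"wz": 0,"fingers": 0.55},{"tx": -0.004,"ty": -0.0404,"tz": 0,"wx": 0,"wy": 0,"wz": 0,"fingers": 0.55},{"tx": -0.004,"ty": -0.0404,"tz": 0,"wx": 0,"wy": 0,"wz": 0,"fingers": 0.55},{"tx": -0.004,"ty": -0.0404,"tz": 0,"wx": 0,"wy": 0,"wz": 0,"fingers": 0.55},{"tx": -0.004,"ty": -0.0404,"tz": 0,"wx": 0,"wy": 0,"wz": 0,"fingers": 0.55}]}}

```text
clock: 46.62
position: [0.4888, 0.0131, 0.1276]
tool_rot: [-0.001, 1.0, -0.0, 0.001]
force: [0.0, 0.9, -0.1]
finger_gap: 0.551
grip_force: 0.0
```

{"name": "play_rows", "arguments": {"moves": [{"tx": -0.004,"ty": -0.0404,"tz": 0,"wx": 0,"wy": 0,"wz": 0,"fingers": 0.55},{"tx": -0.004,"ty": -0.0404,"tz": 0,"wx": 0,"wy": 0,"wz": 0,"fingers": 0.55},{"tx": -0.004,"ty": -0.0404,"tz": 0,"wx": 0,"wy": 0,"wz": 0,"fingers": 0.55},{"tx": -0.004,"ty": -0.0404,"tz": 0,"wx": 0,"wy": 0,"wz": 0,"fingers": 0.55},{"tx": -0.004,"ty": -0.0404,"tz": 0,"wx": 0,"wy": 0,"wz": 0,"fingers": 0.55},{"tx": -0.004,"ty": -0.0404,"tz": 0,"wx": 0,"wy": 0,"wz": 0,"fingers": 0.55},{"tx": -0.004,"ty": -0.0404,"tz": 0,"wx": 0,"wy": 0,"wz": 0,"fingers": 0.55},{"tx": -0.004,"ty": -0.0404,"tz": 0,"wx": 0,"wy": 0,"wz": 0,"fingers": 0.55}]}}

```text
clock: 47.28
position: [0.4567, -0.3107, 0.1274]
tool_rot: [0.0, 1.0, -0.0, 0.0]
force: [0.8, -0.3, -0.5]
finger_gap: 0.548
grip_force: 0.0
```

{"name": "play_rows", "arguments": {"moves": [{"tx": 0,"ty": 0,"tz": -0.03,"wx": 0,"wy": 0,"wz": 0,"fingers": 0.55},{"tx": 0,"ty": 0,"tz": -0.03,"wx": 0,"wy": 0,"wz": 0,"fingers": 0.55},{"tx": 0,"ty": 0,"tz": 0,"wx": 0,"wy": 0,"wz": 0,"fingers": 0.55},{"tx": 0,"ty": 0,"tz": 0,"wx": 0,"wy": 0,"wz": 0,"fingers": 0.55}]}}

```text
clock: 47.62
position: [0.4561, -0.3078, 0.066]
tool_rot: [0.0, 1.0, 0.001, -0.002]
force: [-0.2, -1.0, 0.2]
finger_gap: 0.55
grip_force: 0.0
```

Run:
```python
from h import *
s=manip.get_obs();print(s["clock"],s["position"],s["force"])
im=shot("wrist","p")
for k in("lid",): [print(k,*o) for o in find("wrist",k,im)]
for n in("side","scene"):
    im=shot(n,"p_"+n);[print(n,*o) for o in find(n,"tin",None,z0=.014) if o[2][1]>0]
```

```text
47.6167 [ 0.45605473 -0.307815    0.06601773] [-0.18563143 -1.01670339  0.22299415]
lid [461, 26] 0.95 [0.3357, -0.2134] 0.9 [85, 50, 24]
lid [84, 294] 0.74 [0.5065, -0.4327] 0.52 [168, 172, 165]
lid [89, 146] 0.65 [0.4106, -0.4151] 0.99 [169, 98, 17]
lid [272, 30] 0.64 [0.3418, -0.3129] 0.94 [46, 115, 53]
lid [280, 224] 0.62 [0.4587, -0.3088] 1.0 [122, 118, 111]
side [200, 178] 0.7 [0.5252, 0.2294] 0.62 None
side [220, 175] 0.54 [0.5781, 0.2003] 0.59 None
side [240, 185] 0.53 [0.5821, 0.0981] 0.57 None
scene [361, 335] 0.64 [0.613, 0.2387] 0.27 None
scene [385, 308] 0.59 [0.5084, 0.2193] 0.94 None
scene [334, 303] 0.5 [0.6105, 0.1417] 0.37 None
```

{"name": "play_rows", "arguments": {"moves": [{"tx": 0.001,"ty": 0,"tz": -0.025,"wx": 0,"wy": 0,"wz": 0,"fingers": 0.55},{"tx": 0,"ty": 0,"tz": -0.02,"wx": 0,"wy": 0,"wz": 0,"fingers": 0.55},{"tx": 0,"ty": 0,"tz": -0.0085,"wx": 0,"wy": 0,"wz": 0,"fingers": 0.55},{"tx": 0,"ty": 0,"tz": 0,"wx": 0,"wy": 0,"wz": 0,"fingers": 0.55},{"tx": 0,"ty": 0,"tz": 0,"wx": 0,"wy": 0,"wz": 0,"fingers": 0.55},{"tx": 0,"ty": 0,"tz": 0,"wx": 0,"wy": 0,"wz": 0,"fingers": 0.55}], "grip_force": 20}}

```text
clock: 48.42
position: [0.4591, -0.3093, 0.0148]
tool_rot: [-0.0, 1.0, -0.001, 0.001]
force: [0.6, -0.6, -0.7]
finger_gap: 0.554
grip_force: 0.0
```

{"name": "play_rows", "arguments": {"moves": [{"tx": 0,"ty": 0,"tz": 0,"wx": 0,"wy": 0,"wz": 0,"fingers": 0.1},{"tx": 0,"ty": 0,"tz": 0,"wx": 0,"wy": 0,"wz": 0,"fingers": 0.1},{"tx": 0,"ty": 0,"tz": 0,"wx": 0,"wy": 0,"wz": 0,"fingers": 0.1},{"tx": 0,"ty": 0,"tz": 0,"wx": 0,"wy": 0,"wz": 0,"fingers": 0.1}], "grip_force": 20}}

```text
clock: 48.75
position: [0.4588, -0.3092, 0.0146]
tool_rot: [0.0, 1.0, -0.001, 0.001]
force: [-0.2, 0.0, 6.0]
finger_gap: 0.223
grip_force: 19.7
```

{"name": "play_rows", "arguments": {"moves": [{"tx": 0,"ty": 0,"tz": 0,"wx": 0,"wy": 0,"wz": 0,"fingers": 0.5},{"tx": 0,"ty": 0,"tz": 0,"wx": 0,"wy": 0,"wz": 0,"fingers": 0.5},{"tx": 0,"ty": 0,"tz": 0,"wx": 0,"wy": 0,"wz": -7,"fingers": 0.5},{"tx": 0,"ty": 0,"tz": 0,"wx": 0,"wy": 0,"wz": -7,"fingers": 0.5},{"tx": 0,"ty": 0,"tz": 0,"wx": 0,"wy": 0,"wz": -7,"fingers": 0.5},{"tx": 0,"ty": 0,"tz": 0,"wx": 0,"wy": 0,"wz": -7,"fingers": 0.5},{"tx": 0,"ty": 0,"tz": 0,"wx": 0,"wy": 0,"wz": -7,"fingers": 0.5},{"tx": 0,"ty": 0,"tz": 0,"wx": 0,"wy": 0,"wz": -7,"fingers": 0.5}]}}

```text
clock: 49.42
position: [0.458, -0.3085, 0.0133]
tool_rot: [0.361, 0.932, 0.0, -0.0]
force: [0.2, -0.2, 0.4]
finger_gap: 0.498
grip_force: 0.0
```

{"name": "play_rows", "arguments": {"moves": [{"tx": 0,"ty": 0,"tz": 0,"wx": 0,"wy": 0,"wz": -7,"fingers": 0.5},{"tx": 0,"ty": 0,"tz": 0,"wx": 0,"wy": 0,"wz": -7,"fingers": 0.5},{"tx": 0,"ty": 0,"tz": 0,"wx": 0,"wy": 0,"wz": -7,"fingers": 0.5},{"tx": 0,"ty": 0,"tz": 0,"wx": 0,"wy": 0,"wz": -7,"fingers": 0.5},{"tx": 0,"ty": 0,"tz": 0,"wx": 0,"wy": 0,"wz": -7,"fingers": 0.5},{"tx": 0,"ty": 0,"tz": 0,"wx": 0,"wy": 0,"wz": -7,"fingers": 0.5},{"tx": 0,"ty": 0,"tz": 0,"wx": 0,"wy": 0,"wz": -6,"fingers": 0.5},{"tx": 0,"ty": 0,"tz": 0,"wx": 0,"wy": 0,"wz": 0,"fingers": 0.5}]}}

```text
clock: 50.08
position: [0.458, -0.3085, 0.0133]
tool_rot: [0.708, 0.707, -0.0, -0.0]
force: [1.0, -0.3, -0.7]
finger_gap: 0.5
grip_force: 0.0
```

{"name": "play_rows", "arguments": {"moves": [{"tx": 0,"ty": 0,"tz": 0,"wx": 0,"wy": 0,"wz": 0,"fingers": 0.1},{"tx": 0,"ty": 0,"tz": 0,"wx": 0,"wy": 0,"wz": 0,"fingers": 0.1},{"tx": 0,"ty": 0,"tz": 0,"wx": 0,"wy": 0,"wz": 0,"fingers": 0.1},{"tx": 0,"ty": 0,"tz": 0,"wx": 0,"wy": 0,"wz": 0,"fingers": 0.1}], "grip_force": 25}}

```text
clock: 50.42
position: [0.4582, -0.3087, 0.0136]
tool_rot: [0.707, 0.707, -0.0, 0.0]
force: [0.7, -0.0, -0.5]
finger_gap: 0.221
grip_force: 24.4
```

{"name": "play_rows", "arguments": {"moves": [{"tx": 0,"ty": 0,"tz": 0.04,"wx": 0,"wy": 0,"wz": 0,"fingers": 0.1},{"tx": 0,"ty": 0,"tz": 0.04,"wx": 0,"wy": 0,"wz": 0,"fingers": 0.1},{"tx": 0,"ty": 0,"tz": 0.04,"wx": 0,"wy": 0,"wz": 0,"fingers": 0.1},{"tx": 0.0037,"ty": 0.0375,"tz": 0,"wx": 0,"wy": 0,"wz": 0,"fingers": 0.1},{"tx": 0.0037,"ty": 0.0375,"tz": 0,"wx": 0,"wy": 0,"wz": 0,"fingers": 0.1},{"tx": 0.0037,"ty": 0.0375,"tz": 0,"wx": 0,"wy": 0,"wz": 0,"fingers": 0.1},{"tx": 0.0037,"ty": 0.0375,"tz": 0,"wx": 0,"wy": 0,"wz": 0,"fingers": 0.1},{"tx": 0.0037,"ty": 0.0375,"tz": 0,"wx": 0,"wy": 0,"wz": 0,"fingers": 0.1}]}}

```text
clock: 51.08
position: [0.4764, -0.1196, 0.1337]
tool_rot: [0.707, 0.707, 0.0, 0.0]
force: [1.4, -0.4, -0.7]
finger_gap: 0.219
grip_force: 24.7
```

{"name": "play_rows", "arguments": {"moves": [{"tx": 0.0037,"ty": 0.0375,"tz": 0,"wx": 0,"wy": 0,"wz": 0,"fingers": 0.1},{"tx": 0.0037,"ty": 0.0375,"tz": 0,"wx": 0,"wy": 0,"wz": 0,"fingers": 0.1},{"tx": 0.0037,"ty": 0.0375,"tz": 0,"wx": 0,"wy": 0,"wz": 0,"fingers": 0.1},{"tx": 0.0037,"ty": 0.0375,"tz": 0,"wx": 0,"wy": 0,"wz": 0,"fingers": 0.1},{"tx": 0.0037,"ty": 0.0375,"tz": 0,"wx": 0,"wy": 0,"wz": 0,"fingers": 0.1},{"tx": 0.0037,"ty": 0.0375,"tz": 0,"wx": 0,"wy": 0,"wz": 0,"fingers": 0.1},{"tx": 0.0037,"ty": 0.0375,"tz": 0,"wx": 0,"wy": 0,"wz": 0,"fingers": 0.1},{"tx": 0.0037,"ty": 0.0375,"tz": 0,"wx": 0,"wy": 0,"wz": 0,"fingers": 0.1}]}}

```text
clock: 51.75
position: [0.5059, 0.1807, 0.1336]
tool_rot: [0.707, 0.707, -0.0, 0.0]
force: [0.8, -0.0, -0.8]
finger_gap: 0.221
grip_force: 24.7
```

{"name": "play_rows", "arguments": {"moves": [{"tx": 0,"ty": 0.0002,"tz": -0.025,"wx": 0,"wy": 0,"wz": 0,"fingers": 0.1},{"tx": 0,"ty": 0,"tz": -0.021,"wx": 0,"wy": 0,"wz": 0,"fingers": 0.1},{"tx": 0,"ty": 0,"tz": 0,"wx": 0,"wy": 0,"wz": 0,"fingers": 0.1},{"tx": 0,"ty": 0,"tz": 0,"wx": 0,"wy": 0,"wz": 0,"fingers": 0.1},{"tx": 0,"ty": 0,"tz": 0,"wx": 0,"wy": 0,"wz": 0,"fingers": 0.1},{"tx": 0,"ty": 0,"tz": 0,"wx": 0,"wy": 0,"wz": 0,"fingers": 0.1},{"tx": 0,"ty": 0,"tz": 0,"wx": 0,"wy": 0,"wz": 0,"fingers": 0.1}]}}

```text
clock: 52.33
position: [0.5074, 0.1787, 0.089]
tool_rot: [0.707, 0.707, 0.001, 0.001]
force: [-1.5, -0.7, -1.1]
finger_gap: 0.221
grip_force: 24.7
```

Run:
```python
from h import *
s=manip.get_obs();print(s["clock"],s["position"],s["force"],s["finger_gap"])
for n in("side","scene"):
    im=shot(n,"q_"+n);[print(n,*o) for o in find(n,"tin",None,z0=.014) if o[2][1]>0]
```

```text
52.3333 [0.50735323 0.17868129 0.08895132] [-1.47926583 -0.67973173 -1.11055954] 0.2213347004816267
side [239, 182] 0.78 [0.5821, 0.1] 0.46 None
side [220, 175] 0.67 [0.5831, 0.195] 0.56 None
scene [330, 302] 0.79 [0.6125, 0.1405] 0.34 None
scene [358, 334] 0.76 [0.6129, 0.2386] 0.27 None
scene [388, 307] 0.62 [0.5092, 0.2215] 0.81 None
```

{"name": "play_rows", "arguments": {"moves": [{"tx": 0.0018,"ty": 0.019,"tz": 0,"wx": 0,"wy": 0,"wz": 0,"fingers": 0.1},{"tx": 0.0018,"ty": 0.0187,"tz": 0,"wx": 0,"wy": 0,"wz": 0,"fingers": 0.1},{"tx": 0,"ty": 0,"tz": 0,"wx": 0,"wy": 0,"wz": 0,"fingers": 0.1},{"tx": 0,"ty": 0,"tz": 0,"wx": 0,"wy": 0,"wz": 0,"fingers": 0.1},{"tx": 0,"ty": 0,"tz": 0,"wx": 0,"wy": 0,"wz": 0,"fingers": 0.1},{"tx": 0,"ty": 0,"tz": 0,"wx": 0,"wy": 0,"wz": 0,"fingers": 0.1}]}}

```text
clock: 53.03
position: [0.5096, 0.2159, 0.0876]
tool_rot: [0.707, 0.707, -0.0, 0.0]
force: [-0.5, -0.1, -0.4]
finger_gap: 0.213
grip_force: 24.7
```

{"name": "play_rows", "arguments": {"moves": [{"tx": 0,"ty": 0.0007,"tz": -0.005,"wx": 0,"wy": 0,"wz": 0,"fingers": 0.1},{"tx": 0,"ty": 0,"tz": -0.004,"wx": 0,"wy": 0,"wz": 0,"fingers": 0.1},{"tx": 0,"ty": 0,"tz": -0.003,"wx": 0,"wy": 0,"wz": 0,"fingers": 0.1},{"tx": 0,"ty": 0,"tz": -0.002,"wx": 0,"wy": 0,"wz": 0,"fingers": 0.1},{"tx": 0,"ty": 0,"tz": 0,"wx": 0,"wy": 0,"wz": 0,"fingers": 0.1},{"tx": 0,"ty": 0,"tz": 0,"wx": 0,"wy": 0,"wz": 0,"fingers": 0.1},{"tx": 0,"ty": 0,"tz": 0,"wx": 0,"wy": 0,"wz": 0,"fingers": 0.1}]}}

```text
clock: 53.62
position: [0.51, 0.2174, 0.0737]
tool_rot: [0.707, 0.707, 0.0, 0.0]
force: [-0.8, 0.1, -1.0]
finger_gap: 0.224
grip_force: 24.7
```

{"name": "play_rows", "arguments": {"moves": [{"tx": 0,"ty": 0,"tz": -0.0025,"wx": 0,"wy": 0,"wz": 0,"fingers": 0.1},{"tx": 0,"ty": 0,"tz": 0,"wx": 0,"wy": 0,"wz": 0,"fingers": 0.1},{"tx": 0,"ty": 0,"tz": 0,"wx": 0,"wy": 0,"wz": 0,"fingers": 0.1}]}}

```text
clock: 53.87
position: [0.5098, 0.2174, 0.0711]
tool_rot: [0.707, 0.707, -0.0, 0.0]
force: [0.5, 0.3, -0.2]
finger_gap: 0.221
grip_force: 24.7
```

{"name": "play_rows", "arguments": {"moves": [{"tx": 0,"ty": 0,"tz": 0,"wx": 0,"wy": 0,"wz": 0,"fingers": 0.45},{"tx": 0,"ty": 0,"tz": 0,"wx": 0,"wy": 0,"wz": 0,"fingers": 0.45},{"tx": 0,"ty": 0,"tz": 0.025,"wx": 0,"wy": 0,"wz": 0,"fingers": 0.45},{"tx": 0,"ty": 0,"tz": 0.04,"wx": 0,"wy": 0,"wz": 0,"fingers": 0.45},{"tx": 0.0049,"ty": -0.0404,"tz": 0,"wx": 0,"wy": 0,"wz": 0,"fingers": 0.45},{"tx": 0.0049,"ty": -0.0404,"tz": 0,"wx": 0,"wy": 0,"wz": 0,"fingers": 0.45},{"tx": 0.0049,"ty": -0.0404,"tz": 0,"wx": 0,"wy": 0,"wz": 0,"fingers": 1},{"tx": 0.0049,"ty": -0.0404,"tz": 0,"wx": 0,"wy": 0,"wz": 0,"fingers": 1}]}}

```text
clock: 54.53
position: [0.5297, 0.0545, 0.1368]
tool_rot: [0.707, 0.708, 0.001, 0.001]
force: [0.8, -0.5, 0.5]
finger_gap: 0.715
grip_force: 0.0
```

{"name": "play_rows", "arguments": {"moves": [{"tx": 0.0049,"ty": -0.0404,"tz": 0,"wx": 0,"wy": 0,"wz": 0,"fingers": 1},{"tx": 0.0049,"ty": -0.0404,"tz": 0,"wx": 0,"wy": 0,"wz": 0,"fingers": 1},{"tx": 0.0049,"ty": -0.0404,"tz": 0,"wx": 0,"wy": 0,"wz": 0,"fingers": 1},{"tx": 0.0049,"ty": -0.0404,"tz": 0,"wx": 0,"wy": 0,"wz": 0,"fingers": 1},{"tx": 0.0049,"ty": -0.0404,"tz": 0,"wx": 0,"wy": 0,"wz": 0,"fingers": 1},{"tx": 0.0049,"ty": -0.0404,"tz": 0,"wx": 0,"wy": 0,"wz": 0,"fingers": 1},{"tx": 0.0049,"ty": -0.0404,"tz": 0,"wx": 0,"wy": 0,"wz": 0,"fingers": 1},{"tx": 0.0049,"ty": -0.0404,"tz": 0,"wx": 0,"wy": 0,"wz": 0,"fingers": 1}]}}

```text
clock: 55.2
position: [0.5687, -0.2695, 0.1364]
tool_rot: [0.707, 0.707, 0.0, 0.0]
force: [0.7, -0.6, -0.6]
finger_gap: 1.002
grip_force: 0.0
```

{"name": "play_rows", "arguments": {"moves": [{"tx": 0.0049,"ty": -0.0404,"tz": 0,"wx": 0,"wy": 0,"wz": 0,"fingers": 1},{"tx": 0,"ty": 0,"tz": 0,"wx": 0,"wy": 0,"wz": 0,"fingers": 1},{"tx": 0,"ty": 0,"tz": 0,"wx": 0,"wy": 0,"wz": 0,"fingers": 1},{"tx": 0,"ty": 0,"tz": 0,"wx": 0,"wy": 0,"wz": 0,"fingers": 1}]}}

```text
clock: 55.53
position: [0.5732, -0.3074, 0.1358]
tool_rot: [0.707, 0.707, 0.0, -0.001]
force: [0.4, 0.4, -0.8]
finger_gap: 1.001
grip_force: 0.0
```

Run:
```python
from h import *
s=manip.get_obs();print(s["clock"],s["position"],s["force"],s["finger_gap"])
a=shot("side","r_side");b=shot("scene","r_scene");w=shot("wrist","r_w")
for n in("side","scene"):
    [print(n,"lid",*o) for o in find(n,"lid",None,z0=.057) if o[2][1]>0]
for n in("side","scene","wrist"):
    [print(n,*o) for o in find(n,"tin",None) if o[2][1]<0]
```

```text
55.5333 [ 0.57317026 -0.3074313   0.13577411] [ 0.41950017  0.38100769 -0.78034335] 1.0010576074193522
side lid [194, 175] 0.69 [0.51, 0.2154] 0.86 None
side lid [220, 160] 0.57 [0.5956, 0.2203] 0.78 None
side lid [233, 176] 0.56 [0.5917, 0.1203] 0.67 None
scene lid [336, 292] 0.96 [0.5931, 0.1233] 0.9 None
scene lid [362, 318] 0.86 [0.594, 0.223] 0.92 None
scene lid [387, 303] 0.78 [0.5096, 0.2198] 0.95 None
side [334, 257] 0.84 [0.5709, -0.311] 0.95 None
scene [252, 199] 0.78 [0.5719, -0.3074] 0.93 None
wrist [283, 210] 0.6 [0.5744, -0.3095] 0.98 None
wrist [361, 319] 0.5 [0.6356, -0.403] 0.55 None
```

Run:
```python
from h import *
for uv in((370,263),(404,261),(388,268)): print(ray("side",uv,.02).round(3))
for uv in((202,198),(227,198)): print(ray("scene",uv,.02).round(3))
```

```text
[ 0.619 -0.382  0.02 ]
[ 0.687 -0.437  0.02 ]
[ 0.637 -0.424  0.02 ]
[ 0.693 -0.419  0.02 ]
[ 0.627 -0.372  0.02 ]
```

{"name": "play_rows", "arguments": {"moves": [{"tx": 0,"ty": 0,"tz": -0.04,"wx": 0,"wy": 0,"wz": 0,"fingers": 1}], "grip_force": 20}}

```text
clock: 56.02
position: [0.5792, -0.3108, 0.1039]
tool_rot: [0.707, 0.707, 0.002, 0.009]
force: [2.7, -0.8, 0.3]
finger_gap: 0.996
grip_force: 0.0
```

{"name": "play_rows", "arguments": {"moves": [{"tx": 0,"ty": 0,"tz": -0.04,"wx": 0,"wy": 0,"wz": 0,"fingers": 1},{"tx": 0,"ty": 0,"tz": -0.028,"wx": 0,"wy": 0,"wz": 0,"fingers": 1},{"tx": 0,"ty": 0,"tz": -0.016,"wx": 0,"wy": 0,"wz": 0,"fingers": 1},{"tx": 0,"ty": 0,"tz": 0,"wx": 0,"wy": 0,"wz": 0,"fingers": 1},{"tx": 0,"ty": 0,"tz": 0,"wx": 0,"wy": 0,"wz": 0,"fingers": 1},{"tx": 0,"ty": 0,"tz": 0,"wx": 0,"wy": 0,"wz": 0,"fingers": 1},{"tx": 0,"ty": 0,"tz": 0,"wx": 0,"wy": 0,"wz": 0,"fingers": 1},{"tx": 0,"ty": 0,"tz": 0,"wx": 0,"wy": 0,"wz": 0,"fingers": 1}], "grip_force": 20}}

```text
clock: 56.68
position: [0.5748, -0.3085, 0.0141]
tool_rot: [0.707, 0.707, 0.0, 0.002]
force: [0.2, -0.3, -0.1]
finger_gap: 1.001
grip_force: 0.0
```

{"name": "play_rows", "arguments": {"moves": [{"tx": 0,"ty": 0,"tz": 0,"wx": 0,"wy": 0,"wz": 0,"fingers": 1},{"tx": 0,"ty": 0,"tz": 0,"wx": 0,"wy": 0,"wz": 0,"fingers": 0.6},{"tx": 0,"ty": 0,"tz": 0,"wx": 0,"wy": 0,"wz": 0,"fingers": 0.6},{"tx": 0,"ty": 0,"tz": 0,"wx": 0,"wy": 0,"wz": 0,"fingers": 0.6},{"tx": 0,"ty": 0,"tz": 0,"wx": 0,"wy": 0,"wz": 0,"fingers": 0.6}], "grip_force": 20}}

```text
clock: 57.1
position: [0.5739, -0.308, 0.013]
tool_rot: [0.707, 0.707, 0.0, 0.0]
force: [-0.8, 0.8, 6.1]
finger_gap: 0.752
grip_force: 22.0
```

{"name": "play_rows", "arguments": {"moves": [{"tx": 0,"ty": 0,"tz": 0,"wx": 0,"wy": 0,"wz": 0,"fingers": 1},{"tx": 0,"ty": 0,"tz": 0,"wx": 0,"wy": 0,"wz": 0,"fingers": 1},{"tx": 0,"ty": 0,"tz": 0,"wx": 0,"wy": 0,"wz": 7,"fingers": 1},{"tx": 0,"ty": 0,"tz": 0,"wx": 0,"wy": 0,"wz": 7,"fingers": 1},{"tx": 0,"ty": 0,"tz": 0,"wx": 0,"wy": 0,"wz": 7,"fingers": 1},{"tx": 0,"ty": 0,"tz": 0,"wx": 0,"wy": 0,"wz": 7,"fingers": 1},{"tx": 0,"ty": 0,"tz": 0,"wx": 0,"wy": 0,"wz": 7,"fingers": 1},{"tx": 0,"ty": 0,"tz": 0,"wx": 0,"wy": 0,"wz": 7,"fingers": 1}]}}

```text
clock: 57.77
position: [0.5734, -0.3077, 0.0115]
tool_rot: [0.404, 0.915, 0.0, -0.0]
force: [0.6, -0.2, -0.0]
finger_gap: 0.999
grip_force: 0.0
```

{"name": "play_rows", "arguments": {"moves": [{"tx": 0,"ty": 0,"tz": 0,"wx": 0,"wy": 0,"wz": 7,"fingers": 1},{"tx": 0,"ty": 0,"tz": 0,"wx": 0,"wy": 0,"wz": 7,"fingers": 1},{"tx": 0,"ty": 0,"tz": 0,"wx": 0,"wy": 0,"wz": 7,"fingers": 1},{"tx": 0,"ty": 0,"tz": 0,"wx": 0,"wy": 0,"wz": 7,"fingers": 1},{"tx": 0,"ty": 0,"tz": 0,"wx": 0,"wy": 0,"wz": 7,"fingers": 1},{"tx": 0,"ty": 0,"tz": 0,"wx": 0,"wy": 0,"wz": 7,"fingers": 1},{"tx": 0,"ty": 0,"tz": 0,"wx": 0,"wy": 0,"wz": 6,"fingers": 1},{"tx": 0,"ty": 0,"tz": 0,"wx": 0,"wy": 0,"wz": 0,"fingers": 1}]}}

```text
clock: 58.43
position: [0.5734, -0.3077, 0.0116]
tool_rot: [-0.001, 1.0, 0.0, -0.0]
force: [1.1, 0.7, -0.1]
finger_gap: 1.0
grip_force: 0.0
```

{"name": "play_rows", "arguments": {"moves": [{"tx": 0,"ty": 0,"tz": 0,"wx": 0,"wy": 0,"wz": 0,"fingers": 1},{"tx": 0,"ty": 0,"tz": 0,"wx": 0,"wy": 0,"wz": 0,"fingers": 0.6},{"tx": 0,"ty": 0,"tz": 0,"wx": 0,"wy": 0,"wz": 0,"fingers": 0.6},{"tx": 0,"ty": 0,"tz": 0,"wx": 0,"wy": 0,"wz": 0,"fingers": 0.6},{"tx": 0,"ty": 0,"tz": 0,"wx": 0,"wy": 0,"wz": 0,"fingers": 0.6}], "grip_force": 30}}

```text
clock: 58.85
position: [0.5738, -0.3079, 0.0123]
tool_rot: [0.0, 1.0, -0.0, 0.0]
force: [0.3, -0.7, 1.0]
finger_gap: 0.734
grip_force: 33.3
```

{"name": "play_rows", "arguments": {"moves": [{"tx": 0,"ty": 0.001,"tz": 0.03,"wx": 0,"wy": 0,"wz": 0,"fingers": 0.6},{"tx": 0,"ty": 0,"tz": 0.04,"wx": 0,"wy": 0,"wz": 0,"fingers": 0.6},{"tx": 0,"ty": 0,"tz": 0.04,"wx": 0,"wy": 0,"wz": 0,"fingers": 0.6},{"tx": -0.0057,"ty": 0.0386,"tz": 0,"wx": 0,"wy": 0,"wz": 0,"fingers": 0.6},{"tx": -0.0057,"ty": 0.0386,"tz": 0,"wx": 0,"wy": 0,"wz": 0,"fingers": 0.6},{"tx": -0.0057,"ty": 0.0386,"tz": 0,"wx": 0,"wy": 0,"wz": 0,"fingers": 0.6},{"tx": -0.0057,"ty": 0.0386,"tz": 0,"wx": 0,"wy": 0,"wz": 0,"fingers": 0.6},{"tx": -0.0057,"ty": 0.0386,"tz": 0,"wx": 0,"wy": 0,"wz": 0,"fingers": 0.6}]}}

```text
clock: 59.52
position: [0.5441, -0.1121, 0.1218]
tool_rot: [0.001, 1.0, 0.0, -0.0]
force: [0.2, 0.3, -0.2]
finger_gap: 0.735
grip_force: 34.1
```

{"name": "play_rows", "arguments": {"moves": [{"tx": -0.0057,"ty": 0.0386,"tz": 0,"wx": 0,"wy": 0,"wz": 0,"fingers": 0.6},{"tx": -0.0057,"ty": 0.0386,"tz": 0,"wx": 0,"wy": 0,"wz": 0,"fingers": 0.6},{"tx": -0.0057,"ty": 0.0386,"tz": 0,"wx": 0,"wy": 0,"wz": 0,"fingers": 0.6},{"tx": -0.0057,"ty": 0.0386,"tz": 0,"wx": 0,"wy": 0,"wz": 0,"fingers": 0.6},{"tx": -0.0057,"ty": 0.0386,"tz": 0,"wx": 0,"wy": 0,"wz": 0,"fingers": 0.6},{"tx": -0.0057,"ty": 0.0386,"tz": 0,"wx": 0,"wy": 0,"wz": 0,"fingers": 0.6},{"tx": 0,"ty": 0,"tz": 0,"wx": 0,"wy": 0,"wz": 0,"fingers": 0.6},{"tx": 0,"ty": 0,"tz": 0,"wx": 0,"wy": 0,"wz": 0,"fingers": 0.6}]}}

```text
clock: 60.18
position: [0.51, 0.1198, 0.1219]
tool_rot: [-0.002, 1.0, 0.0, -0.0]
force: [0.5, -0.2, -1.3]
finger_gap: 0.734
grip_force: 34.2
```

{"name": "play_rows", "arguments": {"moves": [{"tx": 0,"ty": 0,"tz": -0.03,"wx": 0,"wy": 0,"wz": 0,"fingers": 0.6},{"tx": 0,"ty": 0,"tz": -0.03,"wx": 0,"wy": 0,"wz": 0,"fingers": 0.6},{"tx": 0,"ty": 0,"tz": -0.02,"wx": 0,"wy": 0,"wz": 0,"fingers": 0.6},{"tx": 0,"ty": 0,"tz": -0.01,"wx": 0,"wy": 0,"wz": 0,"fingers": 0.6},{"tx": 0,"ty": 0,"tz": -0.005,"wx": 0,"wy": 0,"wz": 0,"fingers": 0.6},{"tx": 0,"ty": 0,"tz": 0,"wx": 0,"wy": 0,"wz": 0,"fingers": 0.6},{"tx": 0,"ty": 0,"tz": 0,"wx": 0,"wy": 0,"wz": 0,"fingers": 0.6},{"tx": 0,"ty": 0,"tz": 0,"wx": 0,"wy": 0,"wz": 0,"fingers": 0.6}]}}

```text
clock: 60.85
position: [0.5119, 0.1173, 0.0279]
tool_rot: [0.0, 1.0, 0.0, 0.001]
force: [-0.2, 0.4, -1.6]
finger_gap: 0.742
grip_force: 34.2
```

{"name": "play_rows", "arguments": {"moves": [{"tx": 0,"ty": 0,"tz": 0,"wx": 0,"wy": 0,"wz": 0,"fingers": 0.6},{"tx": 0,"ty": 0,"tz": 0,"wx": 0,"wy": 0,"wz": 0,"fingers": 0.6},{"tx": 0,"ty": 0,"tz": 0,"wx": 0,"wy": 0,"wz": 0,"fingers": 0.88},{"tx": 0,"ty": 0,"tz": 0,"wx": 0,"wy": 0,"wz": 0,"fingers": 0.88},{"tx": 0,"ty": 0,"tz": 0,"wx": 0,"wy": 0,"wz": 0,"fingers": 0.88}]}}

```text
clock: 61.27
position: [0.5111, 0.1179, 0.0274]
tool_rot: [-0.0, 1.0, 0.0, 0.0]
force: [0.0, -0.0, -0.3]
finger_gap: 0.879
grip_force: 0.0
```

{"name": "play_rows", "arguments": {"moves": [{"tx": 0,"ty": 0,"tz": 0.025,"wx": 0,"wy": 0,"wz": 0,"fingers": 0.88},{"tx": 0,"ty": 0,"tz": 0.035,"wx": 0,"wy": 0,"wz": 0,"fingers": 0.88},{"tx": 0,"ty": 0,"tz": 0.04,"wx": 0,"wy": 0,"wz": 0,"fingers": 0.88},{"tx": 0.0002,"ty": -0.0389,"tz": 0,"wx": 0,"wy": 0,"wz": 0,"fingers": 0.55},{"tx": 0.0002,"ty": -0.0389,"tz": 0,"wx": 0,"wy": 0,"wz": 0,"fingers": 0.55},{"tx": 0.0002,"ty": -0.0389,"tz": 0,"wx": 0,"wy": 0,"wz": 0,"fingers": 0.55},{"tx": 0.0002,"ty": -0.0389,"tz": 0,"wx": 0,"wy": 0,"wz": 0,"fingers": 0.55},{"tx": 0.0002,"ty": -0.0389,"tz": 0,"wx": 0,"wy": 0,"wz": 0,"fingers": 0.55}]}}

```text
clock: 61.93
position: [0.5117, -0.0782, 0.1275]
tool_rot: [-0.0, 1.0, -0.0, 0.0]
force: [1.6, -1.1, -0.1]
finger_gap: 0.554
grip_force: 0.0
```

{"name": "play_rows", "arguments": {"moves": [{"tx": 0.0002,"ty": -0.0389,"tz": 0,"wx": 0,"wy": 0,"wz": 0,"fingers": 0.55},{"tx": 0.0002,"ty": -0.0389,"tz": 0,"wx": 0,"wy": 0,"wz": 0,"fingers": 0.55},{"tx": 0.0002,"ty": -0.0389,"tz": 0,"wx": 0,"wy": 0,"wz": 0,"fingers": 0.55},{"tx": 0.0002,"ty": -0.0389,"tz": 0,"wx": 0,"wy": 0,"wz": 0,"fingers": 0.55},{"tx": 0.0002,"ty": -0.0389,"tz": 0,"wx": 0,"wy": 0,"wz": 0,"fingers": 0.55},{"tx": 0.0002,"ty": -0.0389,"tz": 0,"wx": 0,"wy": 0,"wz": 0,"fingers": 0.55},{"tx": 0.0002,"ty": -0.0389,"tz": 0,"wx": 0,"wy": 0,"wz": 0,"fingers": 0.55},{"tx": 0.0002,"ty": -0.0389,"tz": 0,"wx": 0,"wy": 0,"wz": 0,"fingers": 0.55}]}}

```text
clock: 62.6
position: [0.5132, -0.3898, 0.1272]
tool_rot: [0.0, 1.0, 0.0, 0.0]
force: [1.5, 0.3, 0.2]
finger_gap: 0.552
grip_force: 0.0
```

{"name": "play_rows", "arguments": {"moves": [{"tx": 0.0002,"ty": -0.0389,"tz": 0,"wx": 0,"wy": 0,"wz": 0,"fingers": 0.55},{"tx": 0,"ty": 0,"tz": -0.03,"wx": 0,"wy": 0,"wz": 0,"fingers": 0.55},{"tx": 0,"ty": 0,"tz": -0.03,"wx": 0,"wy": 0,"wz": 0,"fingers": 0.55},{"tx": 0,"ty": 0,"tz": 0,"wx": 0,"wy": 0,"wz": 0,"fingers": 0.55},{"tx": 0,"ty": 0,"tz": 0,"wx": 0,"wy": 0,"wz": 0,"fingers": 0.55}]}}

```text
clock: 63.02
position: [0.5125, -0.4257, 0.0654]
tool_rot: [0.0, 1.0, 0.002, -0.002]
force: [-0.1, -0.1, 0.8]
finger_gap: 0.548
grip_force: 0.0
```

Run:
```python
from h import *
s=manip.get_obs();print(s["clock"],s["position"],s["force"])
im=shot("wrist","s")
for k in("lid",): [print(k,*o) for o in find("wrist",k,im)]
for n in("side","scene"):
    im=shot(n,"s_"+n);[print(n,*o) for o in find(n,"tin",None,z0=.014) if o[2][1]>0]
```

```text
63.0167 [ 0.51253716 -0.42565307  0.06541672] [-0.13793483 -0.10231706  0.75924485]
lid [302, 44] 0.79 [0.4104, -0.4141] 0.99 [164, 92, 19]
side [240, 186] 0.71 [0.5818, 0.1023] 0.63 None
side [218, 175] 0.62 [0.583, 0.2027] 0.53 None
side [220, 191] 0.51 [0.5252, 0.1253] 0.66 None
side [204, 183] 0.46 [0.524, 0.2] 0.15 None
scene [357, 277] 0.79 [0.5101, 0.1203] 0.95 None
scene [361, 334] 0.71 [0.6124, 0.2402] 0.26 None
scene [382, 315] 0.63 [0.5327, 0.2336] 0.29 None
scene [304, 341] 0.56 [0.7154, 0.1795] 26.07 None
scene [332, 304] 0.48 [0.6118, 0.1423] 0.37 None
```

Run:
```python
from h import *
im=shot("wrist","s2")
[print(*o) for o in find("wrist","lid",im)]
for n in("side","scene"):
    im=vision.camera(n);[print(n,*o) for o in find(n,"lid",im) if o[2][1]<0]
# manual: grey blob
w=cv2.imread("pics/s2.png");print(w[225,280],w[205,250],w[236,283],w[230,310])
```

```text
[304, 42] 0.7 [0.4086, -0.4129] 0.96 [164, 92, 19]
[281, 221] 0.56 [0.5146, -0.4265] 0.99 [122, 119, 112]
side [322, 323] 0.63 [0.4077, -0.4154] 0.98 [152, 60, 1]
side [265, 312] 0.6 [0.3389, -0.3143] 0.97 [12, 79, 26]
side [238, 288] 0.58 [0.3325, -0.2155] 0.98 [65, 32, 12]
side [356, 299] 0.55 [0.5144, -0.4274] 0.97 [94, 89, 85]
scene [327, 193] 0.72 [0.3308, -0.2117] 0.81 [95, 62, 35]
scene [276, 168] 0.71 [0.4073, -0.4112] 0.84 [171, 97, 30]
scene [307, 172] 0.64 [0.3375, -0.3095] 0.69 [61, 111, 51]
scene [248, 179] 0.57 [0.5119, -0.4239] 0.74 [133, 124, 114]
[37 42 43] [150 157 161] [37 43 45] [ 92  96 100]
```

View pics/s2.png

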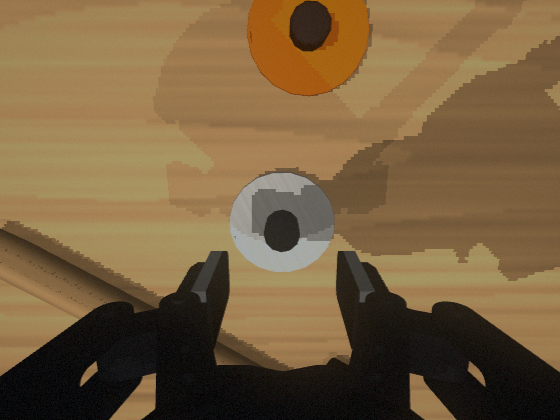

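Run:
```python
from h import *
for uv in((5,225),(5,275),(110,278),(110,330),(200,330),(230,340)): print(uv,ray("wrist",uv,.015).round(3))
```

```text
(5, 225) [ 0.512 -0.589  0.015]
(5, 275) [ 0.544 -0.596  0.015]
(110, 278) [ 0.546 -0.532  0.015]
(110, 330) [ 0.583 -0.537  0.015]
(200, 330) [ 0.583 -0.479  0.015]
(230, 340) [ 0.591 -0.46   0.015]
```

{"name": "play_rows", "arguments": {"moves": [{"tx": 0.0005,"ty": 0,"tz": -0.025,"wx": 0,"wy": 0,"wz": 0,"fingers": 0.55},{"tx": 0,"ty": 0,"tz": -0.02,"wx": 0,"wy": 0,"wz": 0,"fingers": 0.55},{"tx": 0,"ty": 0,"tz": -0.0085,"wx": 0,"wy": 0,"wz": 0,"fingers": 0.55},{"tx": 0,"ty": 0,"tz": 0,"wx": 0,"wy": 0,"wz": 0,"fingers": 0.55},{"tx": 0,"ty": 0,"tz": 0,"wx": 0,"wy": 0,"wz": 0,"fingers": 0.55},{"tx": 0,"ty": 0,"tz": 0,"wx": 0,"wy": 0,"wz": 0,"fingers": 0.55},{"tx": 0,"ty": 0,"tz": 0,"wx": 0,"wy": 0,"wz": 0,"fingers": 0.55}], "grip_force": 20}}

```text
clock: 64.2
position: [0.515, -0.4276, 0.015]
tool_rot: [0.0, 1.0, -0.001, 0.001]
force: [-0.1, -0.9, -0.4]
finger_gap: 0.55
grip_force: 0.0
```

{"name": "play_rows", "arguments": {"moves": [{"tx": 0,"ty": 0,"tz": 0,"wx": 0,"wy": 0,"wz": 0,"fingers": 0.1},{"tx": 0,"ty": 0,"tz": 0,"wx": 0,"wy": 0,"wz": 0,"fingers": 0.1},{"tx": 0,"ty": 0,"tz": 0,"wx": 0,"wy": 0,"wz": 0,"fingers": 0.1},{"tx": 0,"ty": 0,"tz": 0,"wx": 0,"wy": 0,"wz": 0,"fingers": 0.1}], "grip_force": 20}}

```text
clock: 64.53
position: [0.5146, -0.4272, 0.0146]
tool_rot: [-0.0, 1.0, -0.0, 0.001]
force: [-0.2, 1.2, 3.9]
finger_gap: 0.223
grip_force: 19.6
```

{"name": "play_rows", "arguments": {"moves": [{"tx": 0,"ty": 0,"tz": 0,"wx": 0,"wy": 0,"wz": 0,"fingers": 0.5},{"tx": 0,"ty": 0,"tz": 0,"wx": 0,"wy": 0,"wz": 0,"fingers": 0.5},{"tx": 0,"ty": 0,"tz": 0,"wx": 0,"wy": 0,"wz": -7,"fingers": 0.5},{"tx": 0,"ty": 0,"tz": 0,"wx": 0,"wy": 0,"wz": -7,"fingers": 0.5},{"tx": 0,"ty": 0,"tz": 0,"wx": 0,"wy": 0,"wz": -7,"fingers": 0.5},{"tx": 0,"ty": 0,"tz": 0,"wx": 0,"wy": 0,"wz": -7,"fingers": 0.5},{"tx": 0,"ty": 0,"tz": 0,"wx": 0,"wy": 0,"wz": -7,"fingers": 0.5},{"tx": 0,"ty": 0,"tz": 0,"wx": 0,"wy": 0,"wz": -7,"fingers": 0.5}]}}

```text
clock: 65.2
position: [0.514, -0.4266, 0.0132]
tool_rot: [0.361, 0.932, 0.0, -0.0]
force: [-0.1, 0.4, 0.4]
finger_gap: 0.502
grip_force: 0.0
```

{"name": "play_rows", "arguments": {"moves": [{"tx": 0,"ty": 0,"tz": 0,"wx": 0,"wy": 0,"wz": -7,"fingers": 0.5},{"tx": 0,"ty": 0,"tz": 0,"wx": 0,"wy": 0,"wz": -7,"fingers": 0.5},{"tx": 0,"ty": 0,"tz": 0,"wx": 0,"wy": 0,"wz": -7,"fingers": 0.5},{"tx": 0,"ty": 0,"tz": 0,"wx": 0,"wy": 0,"wz": -7,"fingers": 0.5},{"tx": 0,"ty": 0,"tz": 0,"wx": 0,"wy": 0,"wz": -7,"fingers": 0.5},{"tx": 0,"ty": 0,"tz": 0,"wx": 0,"wy": 0,"wz": -7,"fingers": 0.5},{"tx": 0,"ty": 0,"tz": 0,"wx": 0,"wy": 0,"wz": -6,"fingers": 0.5},{"tx": 0,"ty": 0,"tz": 0,"wx": 0,"wy": 0,"wz": 0,"fingers": 0.5}]}}

```text
clock: 65.87
position: [0.514, -0.4266, 0.0132]
tool_rot: [0.708, 0.707, 0.0, -0.0]
force: [0.0, -0.1, -0.0]
finger_gap: 0.499
grip_force: 0.0
```

{"name": "play_rows", "arguments": {"moves": [{"tx": 0,"ty": 0,"tz": 0,"wx": 0,"wy": 0,"wz": 0,"fingers": 0.1},{"tx": 0,"ty": 0,"tz": 0,"wx": 0,"wy": 0,"wz": 0,"fingers": 0.1},{"tx": 0,"ty": 0,"tz": 0,"wx": 0,"wy": 0,"wz": 0,"fingers": 0.1},{"tx": 0,"ty": 0,"tz": 0,"wx": 0,"wy": 0,"wz": 0,"fingers": 0.1}], "grip_force": 25}}

```text
clock: 66.2
position: [0.5142, -0.4268, 0.0135]
tool_rot: [0.707, 0.707, 0.0, -0.0]
force: [-0.8, 0.6, -0.6]
finger_gap: 0.22
grip_force: 24.5
```

{"name": "play_rows", "arguments": {"moves": [{"tx": 0,"ty": 0,"tz": 0.04,"wx": 0,"wy": 0,"wz": 0,"fingers": 0.1},{"tx": 0,"ty": 0,"tz": 0.04,"wx": 0,"wy": 0,"wz": 0,"fingers": 0.1},{"tx": 0,"ty": 0,"tz": 0.04,"wx": 0,"wy": 0,"wz": 0,"fingers": 0.1},{"tx": -0.0002,"ty": 0.0389,"tz": 0,"wx": 0,"wy": 0,"wz": 0,"fingers": 0.1},{"tx": -0.0002,"ty": 0.0389,"tz": 0,"wx": 0,"wy": 0,"wz": 0,"fingers": 0.1},{"tx": -0.0002,"ty": 0.0389,"tz": 0,"wx": 0,"wy": 0,"wz": 0,"fingers": 0.1},{"tx": -0.0002,"ty": 0.0389,"tz": 0,"wx": 0,"wy": 0,"wz": 0,"fingers": 0.1},{"tx": -0.0002,"ty": 0.0389,"tz": 0,"wx": 0,"wy": 0,"wz": 0,"fingers": 0.1}]}}

```text
clock: 66.87
position: [0.5127, -0.2306, 0.1337]
tool_rot: [0.707, 0.707, 0.0, 0.0]
force: [0.3, 0.3, -0.0]
finger_gap: 0.221
grip_force: 24.6
```

{"name": "play_rows", "arguments": {"moves": [{"tx": -0.0002,"ty": 0.0389,"tz": 0,"wx": 0,"wy": 0,"wz": 0,"fingers": 0.1},{"tx": -0.0002,"ty": 0.0389,"tz": 0,"wx": 0,"wy": 0,"wz": 0,"fingers": 0.1},{"tx": -0.0002,"ty": 0.0389,"tz": 0,"wx": 0,"wy": 0,"wz": 0,"fingers": 0.1},{"tx": -0.0002,"ty": 0.0389,"tz": 0,"wx": 0,"wy": 0,"wz": 0,"fingers": 0.1},{"tx": -0.0002,"ty": 0.0389,"tz": 0,"wx": 0,"wy": 0,"wz": 0,"fingers": 0.1},{"tx": -0.0002,"ty": 0.0389,"tz": 0,"wx": 0,"wy": 0,"wz": 0,"fingers": 0.1},{"tx": -0.0002,"ty": 0.0389,"tz": 0,"wx": 0,"wy": 0,"wz": 0,"fingers": 0.1},{"tx": -0.0002,"ty": 0.0389,"tz": 0,"wx": 0,"wy": 0,"wz": 0,"fingers": 0.1}]}}

```text
clock: 67.53
position: [0.5111, 0.0807, 0.1338]
tool_rot: [0.707, 0.707, 0.0, 0.0]
force: [1.0, -0.6, -0.7]
finger_gap: 0.221
grip_force: 24.6
```

{"name": "play_rows", "arguments": {"moves": [{"tx": -0.0002,"ty": 0.0389,"tz": 0,"wx": 0,"wy": 0,"wz": 0,"fingers": 0.1},{"tx": 0,"ty": 0.0003,"tz": -0.025,"wx": 0,"wy": 0,"wz": 0,"fingers": 0.1},{"tx": 0,"ty": 0,"tz": -0.021,"wx": 0,"wy": 0,"wz": 0,"fingers": 0.1},{"tx": 0,"ty": 0,"tz": 0,"wx": 0,"wy": 0,"wz": 0,"fingers": 0.1},{"tx": 0,"ty": 0,"tz": 0,"wx": 0,"wy": 0,"wz": 0,"fingers": 0.1},{"tx": 0,"ty": 0,"tz": 0,"wx": 0,"wy": 0,"wz": 0,"fingers": 0.1},{"tx": 0,"ty": 0,"tz": 0,"wx": 0,"wy": 0,"wz": 0,"fingers": 0.1},{"tx": 0,"ty": 0,"tz": 0,"wx": 0,"wy": 0,"wz": 0,"fingers": 0.1}]}}

```text
clock: 68.2
position: [0.5125, 0.1176, 0.0889]
tool_rot: [0.707, 0.707, 0.001, 0.001]
force: [-0.9, -0.1, -0.1]
finger_gap: 0.221
grip_force: 24.7
```

Run:
```python
from h import *
s=manip.get_obs();print(s["clock"],s["position"],s["force"],s["finger_gap"])
for n in("side","scene"):
    im=shot(n,"t_"+n);[print(n,*o) for o in find(n,"tin",None,z0=.014) if o[2][1]>0]
```

```text
68.2 [0.5124781  0.11763713 0.08886831] [-0.90750086 -0.08423128 -0.05905969] 0.22147534081637923
side [242, 185] 0.71 [0.5835, 0.0991] 0.49 None
side [223, 170] 0.52 [0.607, 0.2021] 0.16 None
side [218, 194] 0.48 [0.52, 0.108] 0.4 None
scene [331, 304] 0.83 [0.6128, 0.1421] 0.29 None
scene [359, 331] 0.76 [0.6138, 0.2387] 0.25 None
scene [381, 316] 0.61 [0.5337, 0.2329] 0.31 None
scene [356, 283] 0.56 [0.5249, 0.1331] 0.54 None
scene [302, 343] 0.28 [0.7227, 0.183] 25.05 None
```

Tin still in place; lower the lid.

{"name": "play_rows", "arguments": {"moves": [{"tx": 0,"ty": 0.0003,"tz": -0.005,"wx": 0,"wy": 0,"wz": 0,"fingers": 0.1},{"tx": 0,"ty": 0,"tz": -0.004,"wx": 0,"wy": 0,"wz": 0,"fingers": 0.1},{"tx": 0,"ty": 0,"tz": -0.003,"wx": 0,"wy": 0,"wz": 0,"fingers": 0.1},{"tx": 0,"ty": 0,"tz": -0.002,"wx": 0,"wy": 0,"wz": 0,"fingers": 0.1},{"tx": 0,"ty": 0,"tz": 0,"wx": 0,"wy": 0,"wz": 0,"fingers": 0.1},{"tx": 0,"ty": 0,"tz": 0,"wx": 0,"wy": 0,"wz": 0,"fingers": 0.1},{"tx": 0,"ty": 0,"tz": 0,"wx": 0,"wy": 0,"wz": 0,"fingers": 0.1}]}}

```text
clock: 68.98
position: [0.5115, 0.1184, 0.0736]
tool_rot: [0.707, 0.707, 0.0, 0.0]
force: [0.8, 0.2, -1.0]
finger_gap: 0.224
grip_force: 24.7
```

{"name": "play_rows", "arguments": {"moves": [{"tx": 0,"ty": 0,"tz": -0.0025,"wx": 0,"wy": 0,"wz": 0,"fingers": 0.1},{"tx": 0,"ty": 0,"tz": 0,"wx": 0,"wy": 0,"wz": 0,"fingers": 0.1},{"tx": 0,"ty": 0,"tz": 0,"wx": 0,"wy": 0,"wz": 0,"fingers": 0.1}]}}

```text
clock: 69.23
position: [0.5113, 0.1184, 0.071]
tool_rot: [0.707, 0.707, -0.0, -0.0]
force: [-0.2, 0.1, -0.4]
finger_gap: 0.218
grip_force: 24.7
```

{"name": "play_rows", "arguments": {"moves": [{"tx": 0,"ty": 0,"tz": 0,"wx": 0,"wy": 0,"wz": 0,"fingers": 0.45},{"tx": 0,"ty": 0,"tz": 0,"wx": 0,"wy": 0,"wz": 0,"fingers": 0.45},{"tx": 0,"ty": 0,"tz": 0.025,"wx": 0,"wy": 0,"wz": 0,"fingers": 0.45},{"tx": 0,"ty": 0,"tz": 0.04,"wx": 0,"wy": 0,"wz": 0,"fingers": 0.45},{"tx": 0,"ty": 0,"tz": 0.035,"wx": 0,"wy": 0,"wz": 0,"fingers": 0.45},{"tx": -0.03,"ty": 0.008,"tz": 0,"wx": 0,"wy": 0,"wz": 0,"fingers": 0},{"tx": -0.03,"ty": 0.008,"tz": 0,"wx": 0,"wy": 0,"wz": 0,"fingers": 0},{"tx": -0.03,"ty": 0.008,"tz": 0,"wx": 0,"wy": 0,"wz": 0,"fingers": 0}]}}

```text
clock: 69.9
position: [0.421, 0.1426, 0.172]
tool_rot: [0.707, 0.707, 0.001, 0.001]
force: [-1.5, 1.0, -0.8]
finger_gap: 0.035
grip_force: 0.0
```

{"name": "play_rows", "arguments": {"moves": [{"tx": -0.03,"ty": 0.008,"tz": 0,"wx": 0,"wy": 0,"wz": 0,"fingers": 0},{"tx": -0.03,"ty": 0.008,"tz": 0,"wx": 0,"wy": 0,"wz": 0,"fingers": 0},{"tx": -0.013,"ty": 0.003,"tz": 0,"wx": 0,"wy": 0,"wz": 0,"fingers": 0},{"tx": 0,"ty": 0,"tz": 0,"wx": 0,"wy": 0,"wz": 0,"fingers": 0},{"tx": 0,"ty": 0,"tz": 0,"wx": 0,"wy": 0,"wz": 0,"fingers": 0},{"tx": 0,"ty": 0,"tz": 0,"wx": 0,"wy": 0,"wz": 0,"fingers": 0}]}}

```text
clock: 70.4
position: [0.3504, 0.1615, 0.1716]
tool_rot: [0.707, 0.707, 0.001, 0.001]
force: [0.4, -0.4, -0.8]
finger_gap: 0.002
grip_force: 0.0
```

Run:
```python
from h import *
s=manip.get_obs();print(s["clock"],s["position"],s["force"],s["finger_gap"],s["qpos"].round(2) if hasattr(s["qpos"],"round") else s["qpos"])
a=shot("side","u_side");b=shot("scene","u_scene");w=shot("wrist","u_w")
m=np.zeros((600,800,3),np.uint8)
m[:340,:400]=cv2.resize(a[115:234,140:280],(400,340),interpolation=2);m[:340,400:]=cv2.resize(b[255:374,310:450],(400,340),interpolation=2)
m[345:600,:340]=cv2.resize(w,(340,255),interpolation=3)
cv2.imwrite("pics/u.png",m[:,:,::-1])
for n in("side","scene"):
    [print(n,"lid",*o) for o in find(n,"lid",None,z0=.057) if o[2][1]>0]
    print([d["point"] for d in vision.search_frame(n,"drawer_handle")])
print(proj("side",(.406,.161,.076)),proj("scene",(.406,.161,.076)),proj("wrist",(.406,.161,.076)))
```

```text
70.4 [0.35036226 0.16147623 0.17162703] [ 0.39187667 -0.37574099 -0.77002291] 0.001641937328751124 [ 0.25  0.03  1.97 -0.    1.14  0.25]
side lid [212, 186] 0.65 [0.5127, 0.1171] 0.71 None
side lid [196, 172] 0.53 [0.5113, 0.2162] 0.85 None
side lid [234, 176] 0.52 [0.5962, 0.1206] 0.69 None
side lid [218, 160] 0.49 [0.597, 0.2201] 0.95 None
[[205.6, 189.0]]
scene lid [388, 300] 0.93 [0.5103, 0.2203] 0.89 None
scene lid [358, 274] 0.89 [0.5107, 0.1209] 0.95 None
scene lid [354, 286] 0.18 [0.5437, 0.1467] 0.49 None
[[378.2, 287.3]]
[176.81964849 190.76163392] [398.82196928 263.04572825] [363.29131884 209.17218127]
```

View pics/u.png

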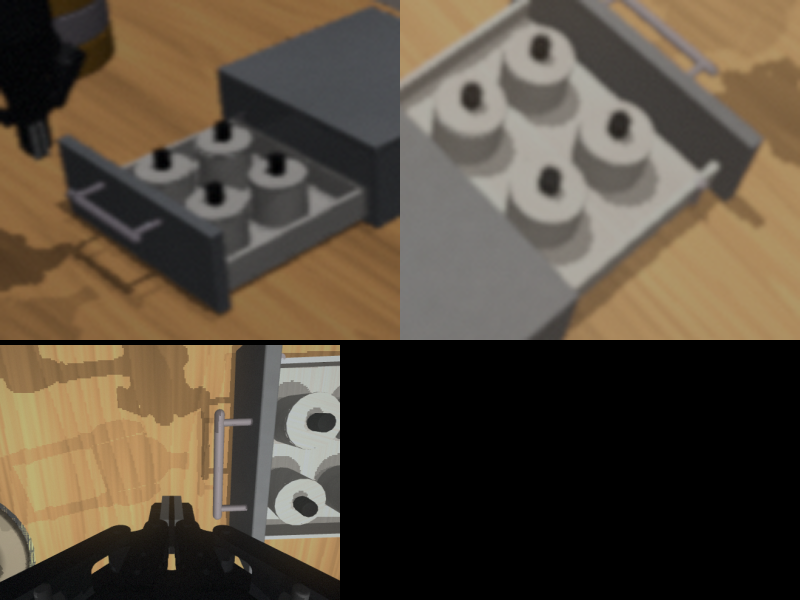

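{"name": "play_rows", "arguments": {"moves": [{"tx": 0,"ty": 0,"tz": -0.035,"wx": 0,"wy": 0,"wz": 0,"fingers": 0},{"tx": 0,"ty": 0,"tz": -0.035,"wx": 0,"wy": 0,"wz": 0,"fingers": 0},{"tx": 0,"ty": 0,"tz": -0.03,"wx": 0,"wy": 0,"wz": 0,"fingers": 0},{"tx": 0,"ty": 0,"tz": -0.011,"wx": 0,"wy": 0,"wz": 0,"fingers": 0},{"tx": 0,"ty": 0,"tz": 0,"wx": 0,"wy": 0,"wz": 0,"fingers": 0},{"tx": 0.006,"ty": 0,"tz": 0,"wx": 0,"wy": 0,"wz": 0,"fingers": 0},{"tx": 0.006,"ty": 0,"tz": 0,"wx": 0,"wy": 0,"wz": 0,"fingers": 0},{"tx": 0.006,"ty": 0,"tz": 0,"wx": 0,"wy": 0,"wz": 0,"fingers": 0}]}}

```text
clock: 71.42
position: [0.3689, 0.1618, 0.0614]
tool_rot: [0.707, 0.707, 0.002, 0.001]
force: [0.2, 0.3, 1.6]
finger_gap: 0.004
grip_force: 0.0
```

{"name": "play_rows", "arguments": {"moves": [{"tx": 0.006,"ty": 0,"tz": 0,"wx": 0,"wy": 0,"wz": 0,"fingers": 0},{"tx": 0.006,"ty": 0,"tz": 0,"wx": 0,"wy": 0,"wz": 0,"fingers": 0},{"tx": 0.006,"ty": 0,"tz": 0,"wx": 0,"wy": 0,"wz": 0,"fingers": 0},{"tx": 0.006,"ty": 0,"tz": 0,"wx": 0,"wy": 0,"wz": 0,"fingers": 0}]}}

```text
clock: 71.75
position: [0.3902, 0.1613, 0.0603]
tool_rot: [0.707, 0.707, -0.001, -0.001]
force: [-2.7, -0.2, 1.5]
finger_gap: -0.0
grip_force: 1.0
```

{"name": "play_rows", "arguments": {"moves": [{"tx": 0.006,"ty": 0.0003,"tz": 0,"wx": 0,"wy": 0,"wz": 0,"fingers": 0},{"tx": 0.007,"ty": 0.0004,"tz": 0,"wx": 0,"wy": 0,"wz": 0,"fingers": 0},{"tx": 0.008,"ty": 0.0004,"tz": 0,"wx": 0,"wy": 0,"wz": 0,"fingers": 0},{"tx": 0.008,"ty": 0.0004,"tz": 0,"wx": 0,"wy": 0,"wz": 0,"fingers": 0},{"tx": 0.008,"ty": 0.0004,"tz": 0,"wx": 0,"wy": 0,"wz": 0,"fingers": 0},{"tx": 0.008,"ty": 0.0004,"tz": 0,"wx": 0,"wy": 0,"wz": 0,"fingers": 0},{"tx": 0.008,"ty": 0.0004,"tz": 0,"wx": 0,"wy": 0,"wz": 0,"fingers": 0},{"tx": 0.008,"ty": 0.0004,"tz": 0,"wx": 0,"wy": 0,"wz": 0,"fingers": 0}]}}

```text
clock: 72.42
position: [0.4522, 0.1644, 0.06]
tool_rot: [0.707, 0.707, -0.0, 0.0]
force: [-1.4, -0.8, 0.6]
finger_gap: 0.003
grip_force: 1.0
```

{"name": "play_rows", "arguments": {"moves": [{"tx": 0.008,"ty": 0.0004,"tz": 0,"wx": 0,"wy": 0,"wz": 0,"fingers": 0},{"tx": 0.008,"ty": 0.0004,"tz": 0,"wx": 0,"wy": 0,"wz": 0,"fingers": 0},{"tx": 0.008,"ty": 0.0004,"tz": 0,"wx": 0,"wy": 0,"wz": 0,"fingers": 0},{"tx": 0.008,"ty": 0.0004,"tz": 0,"wx": 0,"wy": 0,"wz": 0,"fingers": 0},{"tx": 0.008,"ty": 0.0004,"tz": 0,"wx": 0,"wy": 0,"wz": 0,"fingers": 0},{"tx": 0.008,"ty": 0.0004,"tz": 0,"wx": 0,"wy": 0,"wz": 0,"fingers": 0},{"tx": 0.008,"ty": 0.0004,"tz": 0,"wx": 0,"wy": 0,"wz": 0,"fingers": 0},{"tx": 0.008,"ty": 0.0004,"tz": 0,"wx": 0,"wy": 0,"wz": 0,"fingers": 0}]}}

```text
clock: 73.08
position: [0.5162, 0.1677, 0.0601]
tool_rot: [0.707, 0.707, 0.0, 0.0]
force: [-0.8, -1.8, 0.1]
finger_gap: 0.004
grip_force: 1.0
```

{"name": "play_rows", "arguments": {"moves": [{"tx": 0.008,"ty": 0.0004,"tz": 0,"wx": 0,"wy": 0,"wz": 0,"fingers": 0},{"tx": 0.008,"ty": 0.0004,"tz": 0,"wx": 0,"wy": 0,"wz": 0,"fingers": 0},{"tx": 0.008,"ty": 0.0004,"tz": 0,"wx": 0,"wy": 0,"wz": 0,"fingers": 0},{"tx": 0.007,"ty": 0.0004,"tz": 0,"wx": 0,"wy": 0,"wz": 0,"fingers": 0},{"tx": 0.006,"ty": 0.0003,"tz": 0,"wx": 0,"wy": 0,"wz": 0,"fingers": 0},{"tx": 0.006,"ty": 0.0003,"tz": 0,"wx": 0,"wy": 0,"wz": 0,"fingers": 0},{"tx": 0.005,"ty": 0.0003,"tz": 0,"wx": 0,"wy": 0,"wz": 0,"fingers": 0},{"tx": 0.005,"ty": 0.0003,"tz": 0,"wx": 0,"wy": 0,"wz": 0,"fingers": 0}]}}

```text
clock: 73.75
position: [0.5689, 0.1705, 0.0602]
tool_rot: [0.707, 0.707, -0.0, 0.0]
force: [-1.6, -1.7, 1.5]
finger_gap: -0.004
grip_force: 1.0
```

Run:
```python
from h import *
s=manip.get_obs();print(s["clock"],s["position"],s["force"])
for n in("side","scene"):
    shot(n,"v_"+n); print([d["point"] for d in vision.search_frame(n,"drawer_handle")])
```

```text
73.75 [0.56888465 0.17051583 0.06015386] [-1.55106417 -1.67134974  1.4805444 ]
[[245.0, 172.4]]
[[342.6, 314.7]]
```

Travelled ~180 mm; now the last part slowly, watching the force.

{"name": "play_rows", "arguments": {"moves": [{"tx": 0.003,"ty": 0.0002,"tz": 0,"wx": 0,"wy": 0,"wz": 0,"fingers": 0},{"tx": 0.003,"ty": 0.0001,"tz": 0,"wx": 0,"wy": 0,"wz": 0,"fingers": 0},{"tx": 0.003,"ty": 0.0002,"tz": 0,"wx": 0,"wy": 0,"wz": 0,"fingers": 0},{"tx": 0.003,"ty": 0.0001,"tz": 0,"wx": 0,"wy": 0,"wz": 0,"fingers": 0},{"tx": 0.002,"ty": 0.0001,"tz": 0,"wx": 0,"wy": 0,"wz": 0,"fingers": 0}]}}

```text
clock: 74.37
position: [0.5807, 0.1712, 0.06]
tool_rot: [0.707, 0.707, -0.002, -0.001]
force: [-7.4, -0.0, 4.4]
finger_gap: -0.006
grip_force: 3.3
```

{"name": "play_rows", "arguments": {"moves": [{"tx": 0.002,"ty": 0.0001,"tz": 0,"wx": 0,"wy": 0,"wz": 0,"fingers": 0},{"tx": 0.002,"ty": 0.0001,"tz": 0,"wx": 0,"wy": 0,"wz": 0,"fingers": 0},{"tx": 0.002,"ty": 0.0001,"tz": 0,"wx": 0,"wy": 0,"wz": 0,"fingers": 0}]}}

```text
clock: 74.62
position: [0.5877, 0.1714, 0.06]
tool_rot: [0.707, 0.707, -0.001, -0.001]
force: [-2.4, 0.5, 0.4]
finger_gap: -0.0
grip_force: 0.8
```

{"name": "play_rows", "arguments": {"moves": [{"tx": 0.0015,"ty": 0.0001,"tz": 0,"wx": 0,"wy": 0,"wz": 0,"fingers": 0},{"tx": 0.0015,"ty": 0.0001,"tz": 0,"wx": 0,"wy": 0,"wz": 0,"fingers": 0}]}}

```text
clock: 74.78
position: [0.5918, 0.1717, 0.0601]
tool_rot: [0.707, 0.707, 0.0, 0.0]
force: [-4.1, -0.1, 1.9]
finger_gap: -0.001
grip_force: 1.7
```

{"name": "play_rows", "arguments": {"moves": [{"tx": 0.001,"ty": 0,"tz": 0,"wx": 0,"wy": 0,"wz": 0,"fingers": 0},{"tx": 0.001,"ty": 0,"tz": 0,"wx": 0,"wy": 0,"wz": 0,"fingers": 0}]}}

```text
clock: 74.95
position: [0.5919, 0.1716, 0.06]
tool_rot: [0.707, 0.707, -0.001, -0.001]
force: [-6.5, -0.2, 4.4]
finger_gap: -0.003
grip_force: 3.4
```

{"name": "play_rows", "arguments": {"moves": [{"tx": 0,"ty": 0,"tz": 0,"wx": 0,"wy": 0,"wz": 0,"fingers": 0},{"tx": 0,"ty": 0,"tz": 0,"wx": 0,"wy": 0,"wz": 0,"fingers": 0}]}}

```text
clock: 75.12
position: [0.5918, 0.1716, 0.06]
tool_rot: [0.707, 0.707, -0.001, -0.001]
force: [-6.1, -0.1, 3.3]
finger_gap: -0.0
grip_force: 2.7
```

{"name": "play_rows", "arguments": {"moves": [{"tx": -0.01,"ty": 0,"tz": 0,"wx": 0,"wy": 0,"wz": 0,"fingers": 0},{"tx": -0.03,"ty": 0,"tz": 0,"wx": 0,"wy": 0,"wz": 0,"fingers": 0},{"tx": -0.04,"ty": 0,"tz": 0,"wx": 0,"wy": 0,"wz": 0,"fingers": 0},{"tx": -0.04,"ty": 0,"tz": 0,"wx": 0,"wy": 0,"wz": 0,"fingers": 0},{"tx": -0.03,"ty": 0,"tz": 0.02,"wx": 0,"wy": 0,"wz": 0,"fingers": 0},{"tx": 0,"ty": 0,"tz": 0.04,"wx": 0,"wy": 0,"wz": 0,"fingers": 0},{"tx": 0,"ty": 0,"tz": 0.04,"wx": 0,"wy": 0,"wz": 0,"fingers": 0},{"tx": 0,"ty": 0,"tz": 0,"wx": 0,"wy": 0,"wz": 0,"fingers": 0}]}}

```text
clock: 75.78
position: [0.4484, 0.173, 0.1674]
tool_rot: [0.707, 0.707, 0.007, 0.005]
force: [0.7, 0.9, 0.6]
finger_gap: -0.003
grip_force: 0.0
```

{"name": "play_rows", "arguments": {"moves": [{"tx": 0,"ty": 0,"tz": 0,"wx": 0,"wy": 0,"wz": 0,"fingers": 0},{"tx": 0,"ty": 0,"tz": 0,"wx": 0,"wy": 0,"wz": 0,"fingers": 0},{"tx": 0,"ty": 0,"tz": 0,"wx": 0,"wy": 0,"wz": 0,"fingers": 0},{"tx": 0,"ty": 0,"tz": 0,"wx": 0,"wy": 0,"wz": 0,"fingers": 0}]}}

```text
clock: 76.12
position: [0.4426, 0.1714, 0.1587]
tool_rot: [0.707, 0.707, -0.001, -0.001]
force: [0.2, 0.0, -0.9]
finger_gap: 0.001
grip_force: 0.0
```

Run:
```python
from h import *
a=shot("side","w_side");b=shot("scene","w_scene")
m=np.hstack([cv2.resize(a[100:240,180:340],(400,350),interpolation=2),cv2.resize(b[230:390,240:440],(400,320),interpolation=2)[:350] if 0 else cv2.resize(b[230:405,240:440],(400,350),interpolation=2)])
cv2.imwrite("pics/w.png",m[:,:,::-1]);print(manip.get_obs()["position"])
```

```text
[0.44289863 0.17149316 0.15886516]
```

View pics/w.png

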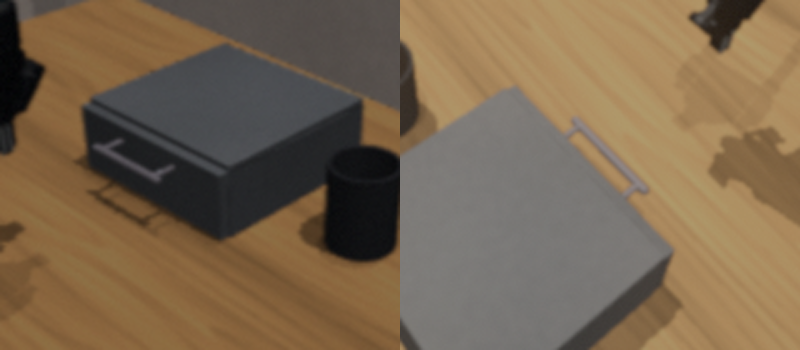

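The drawer is flush with the cabinet front, its handle near (345,330) in the scene image, and the gripper is clear.

```bash
python3 -c "
from h import *
print(sign_off())"
```

```text
the job is handed in; nothing more can be done
None
```

I set white lids on all four tins, stood them in the drawer and pushed it gently to its stop (about 75 s of the 210 s). The job is handed in, but the sign-off returned no verdict.

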